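# Re-dress the toy display: swap robot and horse, park the cars

### The arm

A 6-joint arm with a two-finger parallel gripper is mounted at the origin on the work surface. World frame = base frame: x ahead of the robot, y to its left, z up, the work surface at z = 0. Lengths are in m, angles in rad, forces in N, time in s.
With the tool pointing down it reaches from about 0.4 to 0.825 m from the base axis. Payload 7 kg.
Tool frame: the origin (TCP) lies midway between the tips of the shut fingers; the grasp point (between the pads) lies manip.grasp_offset behind it (manip.grasp_offset is the distance from the TCP to the grasp point, in m); z points along the fingers, x is the direction in which the jaws open and shut, and the axes are right-handed (so a half turn about z gives the same grasp; the last joint's range is limited). The gripper opens to 88 mm and grips with 3 to 60 N. Pads are 19 mm wide; open, the fingers measure 130 mm over their backs; the gripper's body (78 mm by 193 mm) begins 47 mm behind the grasp point.
Start: joints at [1.516, 0.359, 0.012, 0, -1.224, -0.288], TCP at [0.227, 0.636, 0.227] pointing down, gripper open.
Joint ranges: [-3.07, 3.07], [-1.43, 2.12], [-1.02, 1.25], [-3.03, 1.67], [-3.05, -0], [-3.03, 3.03]. Speed limits (rad/s): [2.39, 2.39, 3.01, 3.14, 3.14, 3.14].

### API

Orientations are given as a 3x3 rotation matrix whose columns are the frame's x, y, z axes.
In Python, from plant import manip gives the robot as it stands. The module is installed in compiled form; this text tells all that it offers.
- The arm moves only by the tool jog_arm, never from a script. Its arguments are lists of equal length, an entry for each row: "delta_rot": the turn, a rotation vector about the tool's x, y, z in degrees, a list of three; "xyz": the shift along the tool's x, y, z in cm, a list of three; "gripper": the finger opening in cm, from 0 to 8.76. A call has 1 to 5 rows; each row shifts and turns the commanded pose from where the row before left it, along the tool's axes as they then stand; what a row does not reach is not made up. A row lasts 1/8 s, in which the tool goes at most 62.5 mm and 10.7 degrees, less where a joint would pass 70% of its speed; a pose out of reach is approached as far as the arm can. A call is refused whole if a number of a shift passes 6.25 or a number of a turn 10.7, either way. A call with a gripper value outside its range is refused whole. The fingers move at their own pace and stop on an object; "squeeze" is the grip in N (left out, the last holds). Time passes only in rows, so rows that do not move let the fingers close. It gives the time, the measured TCP pose, the force and the opening at its end, in the units of the state.
- manip.read_state(): the state, without advancing time (a new reading comes with each control period).
- manip.camera(name): name is "scene" or "top"; returns a dict with "frame" (420x560x3 uint8, red, green, blue), "fx", "fy", "cx", "cy" (pixels), "R" (3x3) and "t" (3): a world point X has camera coordinates R X + t. Camera axes: x right, y down, z forward; pixel columns grow to the right and rows downward; lengths in m; the calibration is good to about 2 mm. A picture is of the moment at which its call begins. There is no depth.
- manip.hand_in(): hands the job in, once; it reports no verdict.
Trained networks look in a picture, given as the dict that the camera call returned (one of the last four; its "shot" number tells which), for a name from the list of things; names that differ only in an ending like _2 or _b are one class to them, and where a whole thing is asked for, a point or a joint stands for the part that bears it (a point fixed in the world has none). Each returns a list of dicts, best first, with "confidence" (0 to 1); they miss things now and then, are a little off and sometimes report something else, mostly with a low value. They report only what shows in the picture. A call takes as long as a camera call. They do not tell look-alikes from the thing itself.
- manip.boxes_of(thing, picture): "xy" ([column, row] in pixels, amid what is visible of it).
- manip.outline_of(thing, picture): "mask" (420x560 bool, what is visible of it) and "xy" ([column, row] in pixels, amid what is visible of it).
- manip.tip_of(thing, picture): "xy" ([column, row] in pixels: a listed point, or the origin of a listed thing).
The state is a dict: "t": time; "joint_pos": joint angles; "joint_velocities": joint speeds; "tau": joint torques, N m; "ee_pos": TCP position; "ee_rot": TCP orientation; "ft_force": force on the tool from outside, world axes, zero at the start; "moment": the same for the moment, N m; "grip_width": finger opening in m.
Only numpy, scipy, OpenCV 4.12 (cv2) and the standard library are available. Lean on these libraries where they do the work, as an engineer would, in place of code of your own. Each camera call takes 0.05 s, during which the arm holds its last target.

### The job

The toy robot and the pull-along horse are on each other's plinths: swap them, so that each stands upright in the middle of the plinth the other had, squarely facing that plinth's brass front mark. Fill the little street as well: park every toy vehicle lying about on the table (two to four of them) in a bay of its own on the street mat, any bay, in the middle of the bay, straight, with its nose to the brass kerb. Leave the other things on the table where they are.

Things in the scene. Friction and masses are not known exactly. Their poses are not given: they have to be found in the camera images.
- plinth_left: fixed square wooden plinth, 130 x 130 mm, 20 mm high; origin at the centre of its underside; +x points to its front edge, the one with the brass mark (a 50 mm strip and a dot inlaid in the top); stands on the table's left half
- plinth_right: fixed square wooden plinth, 130 x 130 mm, 20 mm high; origin at the centre of its underside; +x points to its front edge, the one with the brass mark (a 50 mm strip and a dot inlaid in the top); stands on the table's right half
- robot: loose grey metal toy robot, 142 mm high, on one plinth at the start; foot plate 80 (x) x 86 (y) x 14 mm; shoulders 90 mm wide over the arms, top 100 mm up; head 38 (x) x 40 (y) mm, flat sides 104 to 142 mm up; brass key on its back; origin under the foot plate's centre, +x the way its face (amber eyes) looks, z up; about 0.35 kg; grip it by the head's two sides
- robot_face (a point): point 30 mm ahead (+x) of the robot's axis at the height of its face, 123 mm up
- horse: loose wooden toy horse, 126 mm high, on the other plinth at the start; wheeled board 120 (x) x 60 (y) mm, top 20 mm up (76 mm over the wheels, which do not turn); trunk 84 (x) x 38 mm (y), 57 to 95 mm up; neck and head from x = 35 to 87 mm; origin at ground level under the board's middle, +x to its nose, z up; about 0.3 kg; grip it across the trunk's middle
- horse_nose (a point): point 80 mm ahead (+x) of the horse's origin, 105 mm up
- mat: fixed grey felt street mat, 150 (x) x 370 (y) x 3 mm, with four parking bays side by side, 88 mm apart, divided by white lines; a brass kerb, 8 mm high, 65 mm ahead of the bays' middles, closes the bays' front (+x) end; origin at the centre of its underside, +x to the kerb
- bay1 (a point): middle of bay 1 on the mat's surface (bay 1 is the one farthest to the mat's -y, bay 4 to its +y); x to the kerb
- bay2 (a point): middle of bay 2 on the mat's surface (bay 1 is the one farthest to the mat's -y, bay 4 to its +y); x to the kerb
- bay3 (a point): middle of bay 3 on the mat's surface (bay 1 is the one farthest to the mat's -y, bay 4 to its +y); x to the kerb
- bay4 (a point): middle of bay 4 on the mat's surface (bay 1 is the one farthest to the mat's -y, bay 4 to its +y); x to the kerb
- car1: loose toy saloon car, 51 mm high; chassis 100 long (x), 44 mm wide (y), flat sides 12 to 34 mm up, wheels 22 mm in diameter flush with them, 31 mm ahead of and behind the middle (they do not turn); origin at ground level under its middle, +x to its nose (two white headlamps), z up; about 0.12 kg, weight low down; grip it across its middle; may be absent
- car2: loose toy pick-up truck, wooden, cab ahead, 55 mm high; chassis 100 long (x), 44 mm wide (y), flat sides 12 to 34 mm up, wheels 22 mm in diameter flush with them, 31 mm ahead of and behind the middle (they do not turn); origin at ground level under its middle, +x to its nose (two white headlamps), z up; about 0.12 kg, weight low down; grip it across its middle; may be absent
- car3: loose toy bus, 55 mm high; chassis 100 long (x), 44 mm wide (y), flat sides 12 to 34 mm up, wheels 22 mm in diameter flush with them, 31 mm ahead of and behind the middle (they do not turn); origin at ground level under its middle, +x to its nose (two white headlamps), z up; about 0.12 kg, weight low down; grip it across its middle; may be absent
- car4: loose toy steam engine, boiler ahead, cab behind, short funnel, 60 mm high; chassis 100 long (x), 44 mm wide (y), flat sides 12 to 34 mm up, wheels 22 mm in diameter flush with them, 31 mm ahead of and behind the middle (they do not turn); origin at ground level under its middle, +x to its nose (two white headlamps), z up; about 0.12 kg, weight low down; grip it across its middle; may be absent
- kerb (a point): middle of the brass kerb's foot, 69 mm ahead (+x) of the mat's origin
- wax_jar: bystander to be left alone, loose: jar of wax, 60 mm across, 55 mm high; origin at its foot
- brush: bystander to be left alone, loose: brush, 170 mm long, lying; origin at its foot
- drum: bystander to be left alone, loose: toy drum, 62 mm across, 50 mm high; origin at its foot
- paint_tin: bystander to be left alone, loose: paint tin, 60 mm across, 70 mm high; origin at its foot
- doll: bystander to be left alone, loose: wooden doll, 52 mm across, 80 mm high; origin at its foot
- carton: bystander to be left alone, loose: small carton 70 x 90 x 60 mm; origin at its foot
- block: bystander to be left alone, loose: wooden block, 60 mm; origin at its foot
Things that resemble listed ones, but are neither listed nor needed, are in the scene too. Leave any blue or turquoise look-alike of the car4 alone.

How it is judged:
By the outcome, as a careful person would: the job done as asked, in the order asked, and still so for the second after the job is handed in, with the robot touching nothing.
Of car1, car2, car3, car4 only 2 to 4 are there at a start; the rules pass over those that are not, and their reading is None.
At some moment in a run one of car1, car2, car3, car4 may be knocked a few centimetres aside while the robot is not near it.
Once in a run the grip may slacken for a moment while it holds something.
It also fails if it takes over 210 s, if anything falls off the work surface, if the arm or the gripper's body presses on something with over 40 N, if the wrist force passes 120 N, or if a joint passes its speed limit or range.

## Working session

There is one attempt and no reset: what is moved stays moved. The work goes in short steps, Python scripts to look and compute and a tool call to move; the robot and the scene stay as the last step left them, time stands still between calls to the robot, and variables do not carry over. Pictures are saved under pics/ and viewed, and the job is handed in when it is done.

Besides the shell and the picture viewer there is one more tool, called after "Call:" as name(argument=value, ...) on one line, values as JSON. jog_arm: Moves the arm, as the interface text tells. Its arguments: {"type":"object","properties":{"delta_rot":{"type":"array","items":{"type":"array","items":{"type":"number"}}},"xyz":{"type":"array","items":{"type":"array","items":{"type":"number"}}},"gripper":{"type":"array","items":{"type":"number"}},"squeeze":{"type":"number"}},"required":["delta_rot","xyz","gripper"]}

```bash
mkdir -p pics; ls
cat > h.py <<'E'
import numpy as np, cv2
from plant import manip
def shot(name,fn=None):
    p=manip.camera(name)
    if fn: cv2.imwrite('pics/'+fn, p['frame'][:,:,::-1])
    return p
def ray(p,xy):
    R=np.array(p['R']);t=np.array(p['t'])
    d=R.T@np.array([(xy[0]-p['cx'])/p['fx'],(xy[1]-p['cy'])/p['fy'],1.])
    return -R.T@t,d
def at(p,xy,z):
    o,d=ray(p,xy); return o+d*(z-o[2])/d[2]
def proj(p,X):
    c=np.array(p['R'])@np.array(X)+np.array(p['t']); return np.array([c[0]/c[2]*p['fx']+p['cx'],c[1]/c[2]*p['fy']+p['cy']])
E
python3 - <<'E'
from h import *
np.set_printoptions(precision=4,suppress=True)
for n in('top','scene'):
    p=shot(n,n+'0.png'); print(n,p['fx'],p['cx'],p['cy'],-np.array(p['R']).T@p['t'],p['R'])
s=manip.read_state();print(s['t'],s['ee_pos'],s['ee_rot'],manip.grasp_offset,s['grip_width'])
E
```

```text
pics
top 380.9461675577993 277.6193162612256 215.61944555901732 [0.3591 0.0192 1.5051] [[ 0.0148 -0.9997  0.0188]
 [-0.9936 -0.0168 -0.1113]
 [ 0.1116 -0.017  -0.9936]]
scene 480.59135567796335 272.79822623664086 217.02583613388583 [1.4775 0.6302 0.876 ] [[-0.5534  0.8325  0.0252]
 [ 0.4458  0.3217 -0.8353]
 [-0.7035 -0.451  -0.5492]]
0.1 [0.2268 0.6353 0.2257] [[-0.3362 -0.9418 -0.0004]
 [-0.9418  0.3362 -0.0014]
 [ 0.0015 -0.0001 -1.    ]] 0.0188 0.08776378084389568
```

View pics/top0.png

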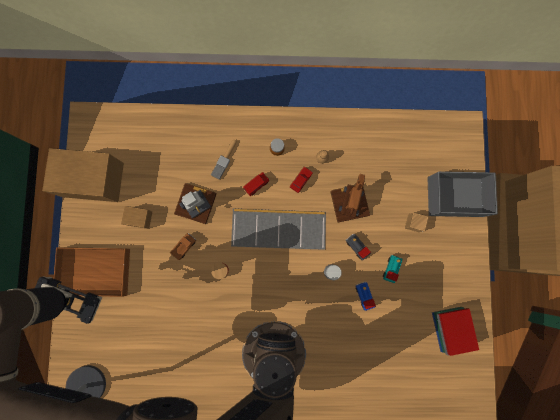

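View pics/scene0.png

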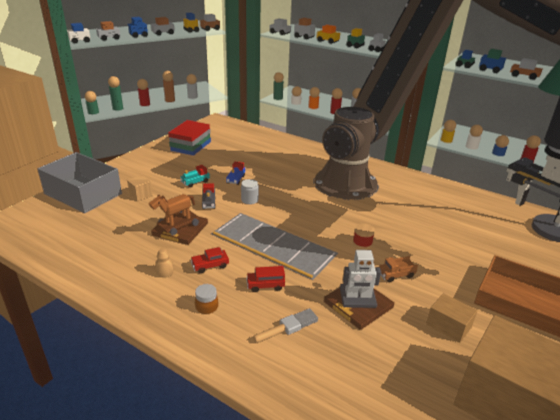

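Run:
```python
from h import *
t=cv2.imread('pics/top0.png');s=cv2.imread('pics/scene0.png')
cv2.imwrite('pics/t1.png',cv2.resize(t[130:320,160:430],None,fx=2.9,fy=2.9,interpolation=cv2.INTER_CUBIC))
cv2.imwrite('pics/s1.png',cv2.resize(s[150:350,140:430],None,fx=2.75,fy=2.75,interpolation=cv2.INTER_CUBIC))
```

```text
(no output)
```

View pics/t1.png

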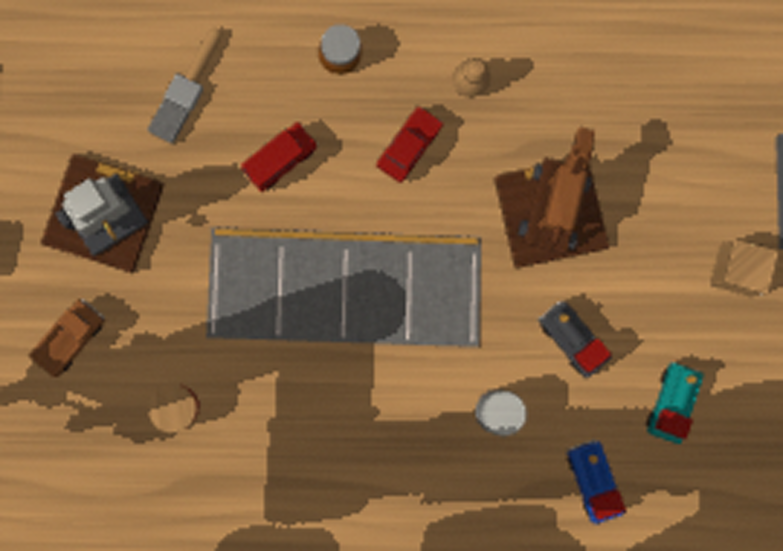

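View pics/s1.png

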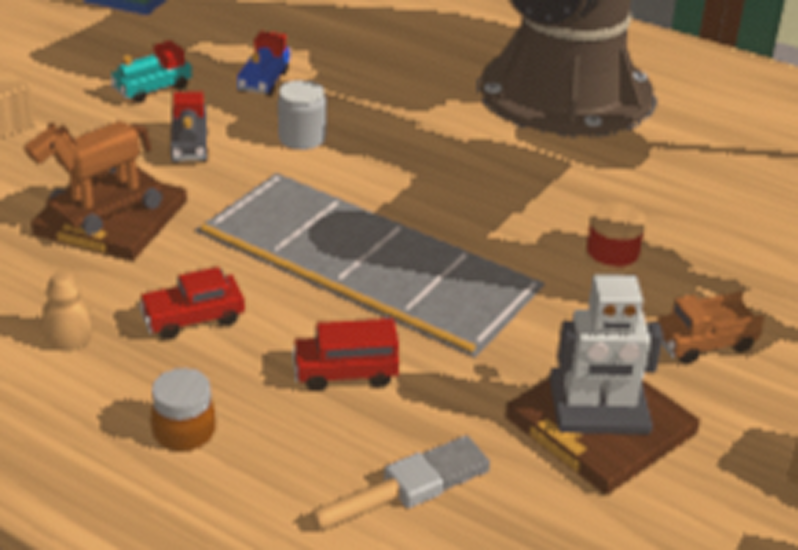

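Run:
```python
from h import *
import pickle
np.set_printoptions(precision=3,suppress=True)
names=['plinth_left','plinth_right','robot','robot_face','horse','horse_nose','mat','bay1','bay2','bay3','bay4','kerb','car1','car2','car3','car4','wax_jar','brush','drum','paint_tin','doll','carton','block']
zz=dict(robot_face=.143,horse_nose=.125,robot=.02,horse=.02,bay1=.003,bay2=.003,bay3=.003,bay4=.003)
D={}
for c in('top','scene'):
    p=shot(c); D[c]={'p':p,'o':{}}
    for n in names:
        tp=manip.tip_of(n,p)
        print(c,n,[(np.round(d['confidence'],2),np.round(d['xy'],1),at(p,d['xy'],zz.get(n,0))[:2]) for d in tp if d['confidence']>.25][:5])
        if n not in zz or n in('robot','horse'):
            o=manip.outline_of(n,p); D[c]['o'][n]=o
            print('    outl',[(np.round(d['confidence'],2),np.round(d['xy'],1),int(d['mask'].sum())) for d in o if d['confidence']>.25][:5])
pickle.dump(D,open('D0.pkl','wb'))
```

```text
top plinth_left []
    outl [(np.float64(0.57), array([197.8, 213.5]), 475), (np.float64(0.28), array([278.3, 225.8]), 3563)]
top plinth_right [(np.float64(0.78), array([349.3, 203.2]), array([ 0.583, -0.293]))]
    outl [(np.float64(0.69), array([340.9, 205.2]), 471)]
top robot [(np.float64(0.94), array([195.9, 205.8]), array([0.559, 0.315])), (np.float64(0.66), array([246.4, 226.2]), array([0.482, 0.115]))]
    outl [(np.float64(0.89), array([194.6, 201.8]), 548)]
top robot_face [(np.float64(0.85), array([184.9, 193. ]), array([0.588, 0.331]))]
top horse [(np.float64(0.74), array([347.8, 203.2]), array([ 0.58 , -0.283])), (np.float64(0.58), array([254.2, 188.5]), array([0.632, 0.088])), (np.float64(0.52), array([300.1, 179.6]), array([ 0.671, -0.093]))]
    outl [(np.float64(0.92), array([351.2, 199.3]), 595)]
top horse_nose []
top mat [(np.float64(0.86), array([277.6, 231.1]), array([ 0.466, -0.007]))]
    outl [(np.float64(0.87), array([279. , 229.4]), 3552)]
top bay1 [(np.float64(0.83), array([313.6, 232.9]), array([ 0.461, -0.15 ])), (np.float64(0.79), array([244.2, 226.7]), ar
[... 10457 characters left out ...]
p.float64(0.28), array([357.8, 282.6]), 1703)]
scene paint_tin [(np.float64(0.74), array([251.2, 199.7]), array([ 0.308, -0.212])), (np.float64(0.43), array([362.1, 267.7]), array([0.426, 0.267]))]
    outl [(np.float64(0.58), array([251.2, 191.3]), 401)]
scene doll []
    outl [(np.float64(0.69), array([161.3, 263. ]), 415), (np.float64(0.53), array([264.6, 281.9]), 858), (np.float64(0.51), array([291.2, 325. ]), 730)]
scene carton [(np.float64(0.66), array([446.1, 327.2]), array([0.519, 0.538]))]
    outl [(np.float64(0.7), array([453. , 315.4]), 1473)]
scene block [(np.float64(0.61), array([142.8, 196.7]), array([ 0.514, -0.53 ]))]
    outl [(np.float64(0.86), array([138.1, 187.1]), 487)]
```

```bash
cat > fit.py <<'E'
from h import *
from scipy.optimize import minimize
import itertools
def box(x0,x1,y0,y1,z0,z1): return (x0,x1,y0,y1,z0,z1)
M={
'plinth':[box(-.065,.065,-.065,.065,0,.02)],
'mat':[box(-.075,.075,-.185,.185,0,.003),box(.065,.073,-.185,.185,.003,.008)],
'car':[box(-.05,.05,-.022,.022,.006,.034)],
'robot':[box(-.04,.04,-.043,.043,0,.014),box(-.019,.019,-.02,.02,.104,.142)],
'horse':[box(-.06,.06,-.03,.03,.012,.02),box(-.042,.042,-.019,.019,.057,.095)],
}
def edges(b,T,cam):
    xs,ys,zs=b[:2],b[2:4],b[4:]
    P={}
    for i,j,k in itertools.product((0,1),repeat=3): P[i,j,k]=T(np.array([xs[i],ys[j],zs[k]]))
    ctr=sum(P.values())/8
    face={}
    for a in range(3):
        for s in(0,1):
            f=[P[q] for q in P if q[a]==s]; fc=sum(f)/4
            face[a,s]=(fc-ctr)@(cam-fc)>0
    E=[]
    for q in P:
        for a in range(3):
            if q[a]==0:
                r=list(q); r[a]=1
                if any(face[c,q[c]] for c in range(3) if c!=a): E.append((P[q],P[tuple(r)]))
    return E
def pts(model,pose,p,step=.004):
    c,s=np.cos(pose[2]),np.sin(pose[2]); z0=pose[3] if len(pose)>3 else 0
    T=lambda v: np.array([pose[0]+c*v[0]-s*v[1],pose[1]+s*v[0]+c*v[1],v[2]+z0])
    cam=-np.array(p['R']).T@np.array(p['t']); out=[]
    B=M[model] if isinstance(model,str) else model
    for b in B:
        for a,e in edges(b,T,cam):
            n=max(2,int(np.linalg.norm(e-a)/step)); out.append(a+np.linspace(0,1,n)[:,None]*(e-a))
    X=np.vstack(out); C=X@np.array(p['R']).T+np.array(p['t'])
    return np.c_[C[:,0]/C[:,2]*p['fx']+p['cx'],C[:,1]/C[:,2]*p['fy']+p['cy']]
def dts(p,k=3):
    g=cv2.resize(p['frame'],None,fx=k,fy=k,interpolation=cv2.INTER_CUBIC)
    e=np.zeros(g.shape[:2],np.uint8)
    for ch in range(3): e|=cv2.Canny(cv2.GaussianBlur(g[:,:,ch],(0,0),1.6),25,60)
    return cv2.distanceTransform(255-e,cv2.DIST_L2,5)/k
def cost(v,model,z,views,tr=3.):
    tot=0
    for p,d in views:
        q=pts(model,[*v,z],p); m=np.c_[(q[:,0]+.5)*3-.5,(q[:,1]+.5)*3-.5].astype(np.float32)
        val=cv2.remap(d.astype(np.float32),m[:,:1],m[:,1:],cv2.INTER_LINEAR,borderValue=9)
        tot+=np.minimum(val,tr).__pow__(2).mean()
    return tot
def fit(model,init,views,z=0,dx=.012,da=.25,n=60,seed=0):
    rng=np.random.default_rng(seed); best=None
    C=[(cost(v,model,z,views),v) for v in [np.array(init)]+[np.array(init)+rng.uniform(-1,1,3)*[dx,dx,da] for _ in range(n*4)]]
    C.sort(key=lambda a:a[0])
    for c0,v in C[:8]:
        r=minimize(cost,v,args=(model,z,views),method='Nelder-Mead',options=dict(initial_simplex=[v,v+[.004,0,0],v+[0,.004,0],v+[0,0,.06]],xatol=1e-4,fatol=1e-4))
        if best is None or r.fun<best.fun: best=r
    return best.x,best.fun
def overlay(p,items,fn,crop,k):
    g=cv2.resize(p['frame'][:,:,::-1],None,fx=k,fy=k,interpolation=cv2.INTER_CUBIC)
    for model,pose in items:
        for q in pts(model,pose,p,.002): cv2.circle(g,(int((q[0]+.5)*k-.5),int((q[1]+.5)*k-.5)),0,(0,255,0),-1)
    x0,x1,y0,y1=[int(a*k) for a in crop]; cv2.imwrite('pics/'+fn,g[y0:y1,x0:x1])
E
cat > f0.py <<'E'
from fit import *
import pickle
np.set_printoptions(precision=4,suppress=True)
D=pickle.load(open('D0.pkl','rb')); V={c:(D[c]['p'],dts(D[c]['p'])) for c in D}
I=dict(mat=('mat',[.47,-.01,-.03],0),pl=('plinth',[.57,.32,-.25],0),pr=('plinth',[.583,-.287,.15],0),
robot=('robot',[.57,.318,.5],.02),horse=('horse',[.583,-.286,-.36],.02),
car1=('car',[.667,-.097,-.47],0),car2=('car',[.41,.353,-.5],0),car3=('car',[.65,.083,-.9],0),car4=('car',[.404,-.316,.59],0))
it=[]
for n,(m,i,z) in I.items():
    r=fit(m,i,[V['top'],V['scene']],z); a=fit(m,r[0],[V['top']],z,dx=.006,da=.1,n=15); b=fit(m,r[0],[V['scene']],z,dx=.006,da=.1,n=15)
    print(n,r[0],round(r[1],2),'| top',a[0],round(a[1],2),'| sc',b[0],round(b[1],2)); it.append((m,[*r[0],z]))
overlay(V['top'][0],it,'ot.png',(160,430,130,320),2.9)
overlay(V['scene'][0],it,'os.png',(140,430,150,350),2.75)
E
python3 f0.py
```

```text
mat [ 0.477  -0.0086 -0.0195] 0.18 | top [ 0.4763 -0.0111 -0.0191] 0.05 | sc [ 0.4783 -0.0076 -0.0145] 0.09
pl [ 0.5719  0.3207 -0.3019] 2.41 | top [ 0.5706  0.3193 -0.2962] 0.16 | sc [ 0.5773  0.3215 -0.2067] 1.93
pr [ 0.5846 -0.2918  0.2373] 2.29 | top [ 0.5828 -0.2911  0.2254] 0.17 | sc [ 0.5881 -0.2855  0.2551] 1.83
robot [0.5681 0.3158 0.5603] 2.15 | top [0.5694 0.315  0.5213] 0.38 | sc [0.5701 0.3168 0.6402] 1.65
horse [ 0.5917 -0.2917 -0.2611] 2.86 | top [ 0.594  -0.2921 -0.2599] 1.42 | sc [ 0.5905 -0.2908 -0.2751] 1.36
car1 [ 0.6707 -0.0975 -0.4687] 1.08 | top [ 0.6706 -0.0959 -0.6061] 0.1 | sc [ 0.6709 -0.0986 -0.3393] 0.63
car2 [ 0.4004  0.3566 -0.6479] 1.48 | top [ 0.4007  0.3584 -0.6934] 0.09 | sc [ 0.3983  0.3549 -0.6001] 1.24
car3 [ 0.65    0.0829 -0.8377] 1.99 | top [ 0.6507  0.0806 -0.8726] 0.18 | sc [ 0.6422  0.0778 -0.6041] 0.98
car4 [ 0.4092 -0.3199  0.7069] 0.49 | top [ 0.4093 -0.3208  0.7218] 0.13 | sc [ 0.4145 -0.315   0.7087] 0.27
```

View pics/ot.png

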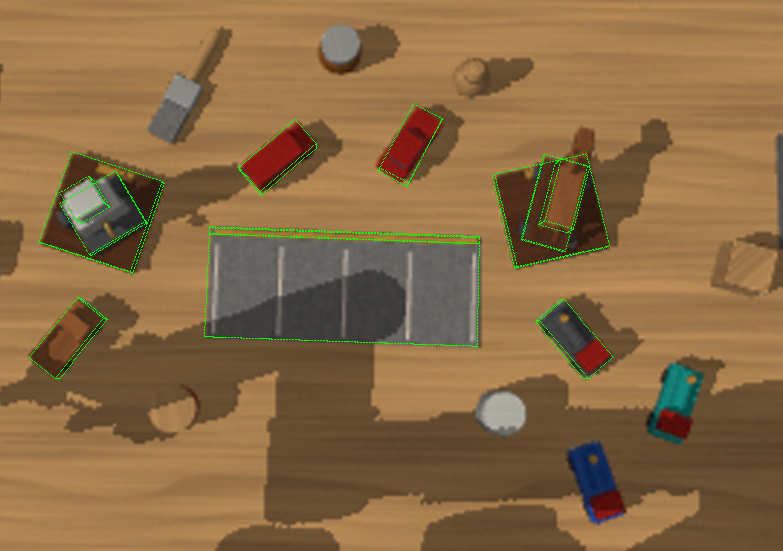

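View pics/os.png

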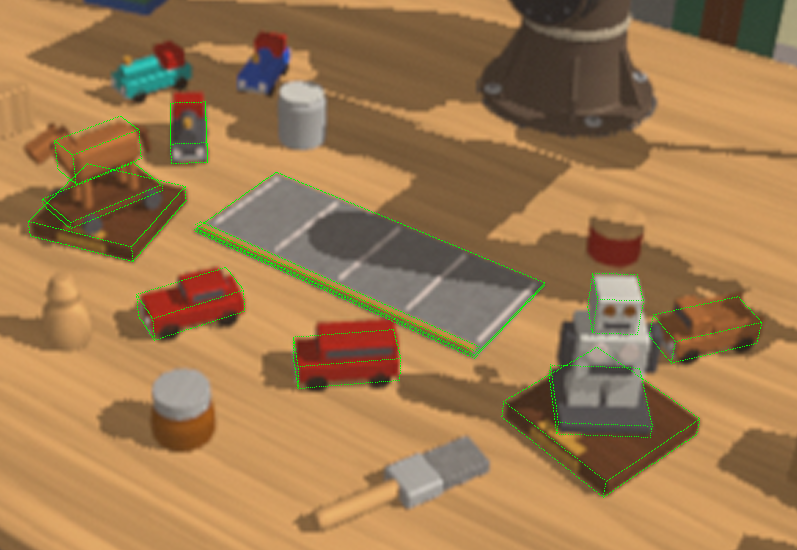

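```bash
cat > mv.py <<'E'
# usage: python3 mv.py x y ztcp a_deg  [x y z a ...] -> rows from the present pose
import sys; from h import *
s=manip.read_state(); p=np.array(s['ee_pos']);R=np.array(s['ee_rot'])
a=np.degrees(np.arctan2(R[1,0],R[0,0])); 
from scipy.spatial.transform import Rotation as Ro
print('t %.2f pos %s a %.2f tilt %.2f deg grip %.1f mm F %s q1 %.2f q6 %.2f'%(s['t'],np.round(p*1000,1),a,np.degrees(np.arccos(-R[2,2])),s['grip_width']*1000,np.round(s['ft_force'],1),s['joint_pos'][0],s['joint_pos'][5]))
v=[float(x) for x in sys.argv[1:]]
pos=p.copy();ca=a
for i in range(0,len(v),4):
    tgt=np.array(v[i:i+3]); ta=v[i+3]; d=(tgt-pos)*100; da=(ta-ca+180)%360-180
    n=int(max(np.ceil(np.linalg.norm(d)/6.0),np.ceil(abs(da)/10.0),1))
    print('-> ',v[i:i+4],'dist cm',np.round(np.linalg.norm(d),1),'turn',round(da,1),'rows',n)
    rows=[];rots=[]
    for k in range(n):
        r=np.radians(ca); M=np.array([[np.cos(r),np.sin(r),0],[np.sin(r),-np.cos(r),0],[0,0,-1]])
        rows.append(np.round(M.T@(d/n),2).tolist()); rots.append([0,0,round(-da/n,2)]); ca+=da/n
    for k in range(0,n,5): print('  xyz',rows[k:k+5],'rot',rots[k:k+5])
    pos=tgt
E
python3 mv.py .569 .316 .26 -59.5 .569 .316 .127 -59.5
```

```text
t 4.20 pos [226.9 635.7 226.6] a -109.64 tilt 0.00 deg grip 87.7 mm F [0.3 0.3 0.2] q1 1.52 q6 -0.29
->  [0.569, 0.316, 0.26, -59.5] dist cm 46.9 turn 50.1 rows 8
  xyz [[2.33, -5.37, -0.42], [2.9, -5.08, -0.42], [3.44, -4.74, -0.42], [3.93, -4.33, -0.42], [4.38, -3.88, -0.42]] rot [[0, 0, np.float64(-6.27)], [0, 0, np.float64(-6.27)], [0, 0, np.float64(-6.27)], [0, 0, np.float64(-6.27)], [0, 0, np.float64(-6.27)]]
  xyz [[4.78, -3.38, -0.42], [5.12, -2.84, -0.42], [5.4, -2.26, -0.42]] rot [[0, 0, np.float64(-6.27)], [0, 0, np.float64(-6.27)], [0, 0, np.float64(-6.27)]]
->  [0.569, 0.316, 0.127, -59.5] dist cm 13.3 turn 0.0 rows 3
  xyz [[0.0, 0.0, 4.43], [0.0, 0.0, 4.43], [0.0, 0.0, 4.43]] rot [[0, 0, np.float64(-0.0)], [0, 0, np.float64(-0.0)], [0, 0, np.float64(-0.0)]]
```

Call:
jog_arm(delta_rot=[[0, 0, -6.3], [0, 0, -6.3], [0, 0, -6.3], [0, 0, -6.3], [0, 0, -6.3]], xyz=[[2.3, -5.4, -0.4], [2.9, -5.1, -0.4], [3.4, -4.7, -0.4], [3.9, -4.3, -0.4], [4.4, -3.9, -0.4]], gripper=[8.7, 8.7, 8.7, 8.7, 8.7], squeeze=20)

```text
t: 4.82
ee_pos: [0.4421, 0.4355, 0.247]
ee_rot: [[0.209, -0.978, 0.0], [-0.978, -0.209, 0.0], [-0.0, -0.0, -1.0]]
ft_force: [0.3, 0.9, -0.6]
grip_width: 0.0867
```

```bash
sed -i 's/round(-da\/n,2)/float(round(-da\/n,2))/' mv.py; python3 mv.py .569 .316 .26 -59.5
```

```text
t 4.83 pos [442.1 435.5 247. ] a -77.91 tilt 0.03 deg grip 86.7 mm F [ 0.3  0.9 -0.6] q1 1.09 q6 0.69
->  [0.569, 0.316, 0.26, -59.5] dist cm 17.5 turn 18.4 rows 3
  xyz [[4.78, -3.3, -0.43], [5.11, -2.77, -0.43], [5.37, -2.21, -0.43]] rot [[0, 0, -6.14], [0, 0, -6.14], [0, 0, -6.14]]
```

Call:
jog_arm(delta_rot=[[0, 0, -6.1], [0, 0, -6.1], [0, 0, -6.1], [0, 0, 0]], xyz=[[4.8, -3.3, -0.4], [5.1, -2.8, -0.4], [5.4, -2.2, -0.4], [0, 0, 0]], gripper=[8.7, 8.7, 8.7, 8.7])

```text
t: 5.32
ee_pos: [0.5701, 0.3134, 0.2586]
ee_rot: [[0.5, -0.866, 0.0], [-0.866, -0.5, -0.0], [0.001, -0.0, -1.0]]
ft_force: [0.1, 0.3, 0.1]
grip_width: 0.0869
```

```bash
python3 mv.py .569 .316 .125 -59.5
python3 - <<'E'
from h import *
for c in('top','scene'):
    p=shot(c); f=p['frame'][:,:,::-1]
    x,y=(140,150) if c=='top' else (280,200)
    cv2.imwrite(f'pics/r1{c}.png',cv2.resize(f[y:y+120,x:x+160],None,fx=4,fy=4,interpolation=cv2.INTER_CUBIC))
E
```

```text
t 5.33 pos [570.1 313.4 258.6] a -60.02 tilt 0.03 deg grip 86.9 mm F [0.1 0.3 0.1] q1 0.80 q6 1.29
->  [0.569, 0.316, 0.125, -59.5] dist cm 13.4 turn 0.5 rows 3
  xyz [[-0.09, -0.01, 4.45], [-0.09, -0.01, 4.45], [-0.09, -0.01, 4.45]] rot [[0, 0, -0.17], [0, 0, -0.17], [0, 0, -0.17]]
```

View pics/r1scene.png

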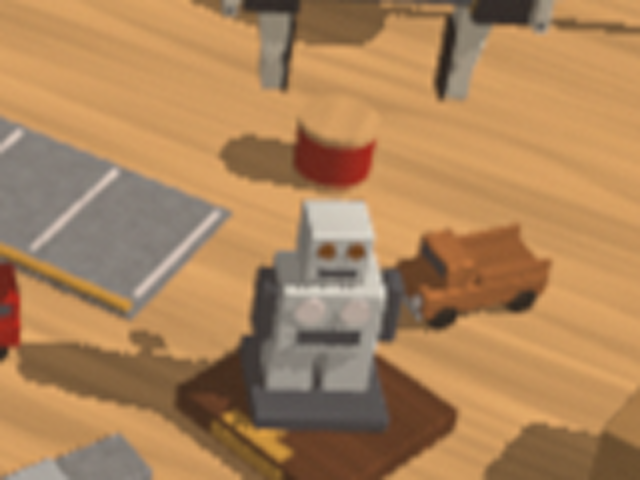

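Call:
jog_arm(delta_rot=[[0, 0, 0], [0, 0, 0], [0, 0, 0], [0, 0, 0]], xyz=[[-0.1, 0, 4.5], [-0.1, 0, 4.5], [-0.05, 0, 4.4], [0, 0, 0]], gripper=[8.7, 8.7, 8.7, 8.7])

```text
t: 5.92
ee_pos: [0.5647, 0.3191, 0.1225]
ee_rot: [[0.504, -0.864, -0.002], [-0.864, -0.504, -0.003], [0.001, 0.003, -1.0]]
ft_force: [-0.7, -0.5, 0.2]
grip_width: 0.0874
```

Call:
jog_arm(delta_rot=[[0, 0, 0], [0, 0, 0], [0, 0, 0], [0, 0, 0], [0, 0, 0]], xyz=[[0, 0, 0], [0, 0, 0], [0, 0, 0], [0, 0, 0], [0, 0, 0]], gripper=[5, 4, 3, 3, 3], squeeze=25)

```text
t: 6.55
ee_pos: [0.5668, 0.3182, 0.1251]
ee_rot: [[0.502, -0.865, 0.001], [-0.865, -0.502, -0.0], [0.001, -0.0, -1.0]]
ft_force: [1.2, -3.8, 1.7]
grip_width: 0.0427
```

```bash
python3 mv.py .569 .316 .125 -59.5
```

```text
t 6.55 pos [566.8 318.2 125.1] a -59.84 tilt 0.04 deg grip 42.7 mm F [ 1.2 -3.8  1.7] q1 0.81 q6 1.29
->  [0.569, 0.316, 0.125, -59.5] dist cm 0.3 turn 0.3 rows 1
  xyz [[0.3, -0.08, 0.01]] rot [[0, 0, -0.34]]
```

Call:
jog_arm(delta_rot=[[0, 0, 0], [0, 0, 0], [0, 0, 0]], xyz=[[0, 0, 0], [0, 0, 0], [0, 0, 0]], gripper=[2.5, 2.5, 2.5], squeeze=25)

```text
t: 6.92
ee_pos: [0.5662, 0.3183, 0.1245]
ee_rot: [[0.502, -0.865, -0.0], [-0.865, -0.502, -0.0], [0.0, 0.001, -1.0]]
ft_force: [-0.5, -2.0, 1.7]
grip_width: 0.0399
```

```bash
python3 mv.py .569 .316 .245 -59.5  .475 -.01 .245 -59.5 .475 -.01 .11 -59.5
```

```text
t 6.92 pos [566.2 318.3 124.5] a -59.84 tilt 0.04 deg grip 39.9 mm F [-0.5 -2.   1.7] q1 0.81 q6 1.29
->  [0.569, 0.316, 0.245, -59.5] dist cm 12.1 turn 0.3 rows 3
  xyz [[0.11, -0.04, -4.02], [0.11, -0.04, -4.02], [0.11, -0.04, -4.02]] rot [[0, 0, -0.11], [0, 0, -0.11], [0, 0, -0.11]]
->  [0.475, -0.01, 0.245, -59.5] dist cm 33.9 turn 0.0 rows 6
  xyz [[3.89, 4.11, 0.0], [3.89, 4.11, 0.0], [3.89, 4.11, 0.0], [3.89, 4.11, 0.0], [3.89, 4.11, 0.0]] rot [[0, 0, -0.0], [0, 0, -0.0], [0, 0, -0.0], [0, 0, -0.0], [0, 0, -0.0]]
  xyz [[3.89, 4.11, 0.0]] rot [[0, 0, -0.0]]
->  [0.475, -0.01, 0.11, -59.5] dist cm 13.5 turn 0.0 rows 3
  xyz [[0.0, 0.0, 4.5], [0.0, 0.0, 4.5], [0.0, 0.0, 4.5]] rot [[0, 0, -0.0], [0, 0, -0.0], [0, 0, -0.0]]
```

Call:
jog_arm(delta_rot=[[0, 0, 0], [0, 0, 0], [0, 0, 0], [0, 0, 0], [0, 0, 0]], xyz=[[0, 0, -1.5], [0, 0, -3], [0, 0, -3.5], [0, 0, -2], [2, 2, 0]], gripper=[2.5, 2.5, 2.5, 2.5, 2.5], squeeze=40)

```text
t: 7.55
ee_pos: [0.5601, 0.2932, 0.2269]
ee_rot: [[0.504, -0.864, 0.003], [-0.864, -0.504, 0.003], [-0.001, -0.004, -1.0]]
ft_force: [0.4, -0.0, -5.5]
grip_width: 0.0399
```

```bash
python3 mv.py .475 -.01 .22 -59.5 .475 -.01 .109 -59.5
```

```text
t 7.55 pos [560.1 293.2 226.9] a -59.75 tilt 0.25 deg grip 39.9 mm F [ 0.4 -0.  -5.5] q1 0.79 q6 1.31
->  [0.475, -0.01, 0.22, -59.5] dist cm 31.5 turn 0.2 rows 6
  xyz [[3.65, 3.77, 0.12], [3.65, 3.77, 0.12], [3.64, 3.78, 0.12], [3.64, 3.78, 0.12], [3.64, 3.78, 0.12]] rot [[0, 0, -0.04], [0, 0, -0.04], [0, 0, -0.04], [0, 0, -0.04], [0, 0, -0.04]]
  xyz [[3.64, 3.78, 0.12]] rot [[0, 0, -0.04]]
->  [0.475, -0.01, 0.109, -59.5] dist cm 11.1 turn 0.0 rows 2
  xyz [[0.0, 0.0, 5.55], [0.0, 0.0, 5.55]] rot [[0, 0, -0.0], [0, 0, -0.0]]
```

Call:
jog_arm(delta_rot=[[0, 0, 0], [0, 0, 0], [0, 0, 0], [0, 0, 0], [0, 0, 0]], xyz=[[3, 3.1, 0], [4, 4, 0], [4.2, 4.2, 0], [4.2, 4.2, 0], [3.5, 4, 0]], gripper=[2.5, 2.5, 2.5, 2.5, 2.5])

```text
t: 8.18
ee_pos: [0.4847, 0.0283, 0.2253]
ee_rot: [[0.502, -0.865, 0.001], [-0.865, -0.502, 0.001], [-0.0, -0.001, -1.0]]
ft_force: [0.6, -1.2, -3.4]
grip_width: 0.0399
```

Call:
jog_arm(delta_rot=[[0, 0, 0], [0, 0, 0], [0, 0, 0], [0, 0, 0], [0, 0, 0]], xyz=[[2, 2.3, 2], [0.5, 0.5, 3], [0, 0, 3.5], [0, 0, 2], [0, 0, 0]], gripper=[2.5, 2.5, 2.5, 2.5, 2.5])

```text
t: 8.8
ee_pos: [0.4729, -0.006, 0.1188]
ee_rot: [[0.502, -0.865, -0.003], [-0.865, -0.502, -0.001], [-0.001, 0.003, -1.0]]
ft_force: [0.5, 0.2, -4.0]
grip_width: 0.04
```

```bash
python3 mv.py .475 -.01 .1075 -59.5;  python3 - <<'E'
from h import *
for c in('top','scene'): shot(c,'r2'+c+'.png')
E
```

```text
t 8.80 pos [472.9  -6.  118.8] a -59.86 tilt 0.15 deg grip 40.0 mm F [ 0.5  0.2 -4. ] q1 0.40 q6 1.69
->  [0.475, -0.01, 0.1075, -59.5] dist cm 1.2 turn 0.4 rows 1
  xyz [[0.45, 0.02, 1.13]] rot [[0, 0, -0.36]]
```

View pics/r2scene.png

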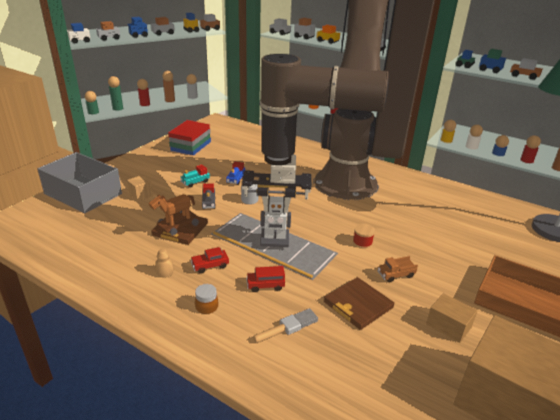

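Call:
jog_arm(delta_rot=[[0, 0, 0], [0, 0, 0], [0, 0, 0], [0, 0, 0]], xyz=[[0, 0, 1.0], [0, 0, 0.1], [0, 0, 0], [0, 0, 0]], gripper=[2.5, 2.5, 2.5, 2.5])

```text
t: 9.4
ee_pos: [0.474, -0.0058, 0.1088]
ee_rot: [[0.503, -0.865, 0.0], [-0.865, -0.503, 0.0], [0.0, -0.0, -1.0]]
ft_force: [-0.2, -0.6, -4.5]
grip_width: 0.0397
```

Call:
jog_arm(delta_rot=[[0, 0, 0], [0, 0, 0], [0, 0, -4], [0, 0, -8], [0, 0, -8]], xyz=[[0, 0, 0], [0, 0, 0], [0, 0, -6], [0, 0, -6], [1, 0, -4]], gripper=[6, 7.5, 7.5, 7.5, 7.5])

```text
t: 10.02
ee_pos: [0.4812, -0.0131, 0.2722]
ee_rot: [[0.771, -0.636, 0.004], [-0.636, -0.771, 0.001], [0.003, -0.003, -1.0]]
ft_force: [0.2, 0.6, 0.7]
grip_width: 0.0744
```

```bash
cat > f1.py <<'E'
from fit import *
np.set_printoptions(precision=4,suppress=True)
V={c:(lambda p:(p,dts(p)))(shot(c)) for c in('top','scene')}
I=dict(mat=('mat',[.477,-.0095,-.019],0),pl=('plinth',[.571,.32,-.3],0),pr=('plinth',[.583,-.29,.23],0),
robot=('robot',[.474,-.008,.53],.003),horse=('horse',[.592,-.292,-.3],.02))
it=[]
for n,(m,i,z) in I.items():
    r=fit(m,i,[V['top'],V['scene']],z); a=fit(m,r[0],[V['top']],z,dx=.006,da=.1,n=15); b=fit(m,r[0],[V['scene']],z,dx=.006,da=.1,n=15)
    print(n,r[0],round(r[1],2),'| top',a[0],round(a[1],2),'| sc',b[0],round(b[1],2)); it.append((m,[*r[0],z]))
overlay(V['top'][0],it,'ot1.png',(160,430,130,320),2.9)
overlay(V['scene'][0],it,'os1.png',(140,430,150,350),2.75)
E
python3 f1.py; python3 mv.py
```

```text
mat [ 0.4777 -0.0132 -0.0218] 3.81 | top [ 0.4873 -0.0056 -0.1061] 3.42 | sc [ 0.4791 -0.008  -0.0211] 0.13
pl [ 0.5765  0.3208 -0.236 ] 4.22 | top [ 0.5762  0.3191 -0.2133] 2.28 | sc [ 0.5773  0.3229 -0.2683] 1.86
pr [ 0.5842 -0.2911  0.2165] 1.93 | top [ 0.5831 -0.2911  0.2291] 0.2 | sc [ 0.5881 -0.2864  0.2474] 1.53
robot [ 0.4694 -0.0072  0.5246] 4.55 | top [ 0.4619 -0.0226  0.9066] 2.33 | sc [ 0.478  -0.0025  0.5275] 1.27
horse [ 0.591  -0.2906 -0.3556] 4.03 | top [ 0.5898 -0.2896 -0.3495] 1.95 | sc [ 0.5903 -0.2901 -0.2193] 1.96
t 10.12 pos [483.4 -13.2 273.9] a -39.62 tilt 0.53 deg grip 74.8 mm F [ 0.5 -0.7 -0.1] q1 0.38 q6 2.07
```

View pics/ot1.png

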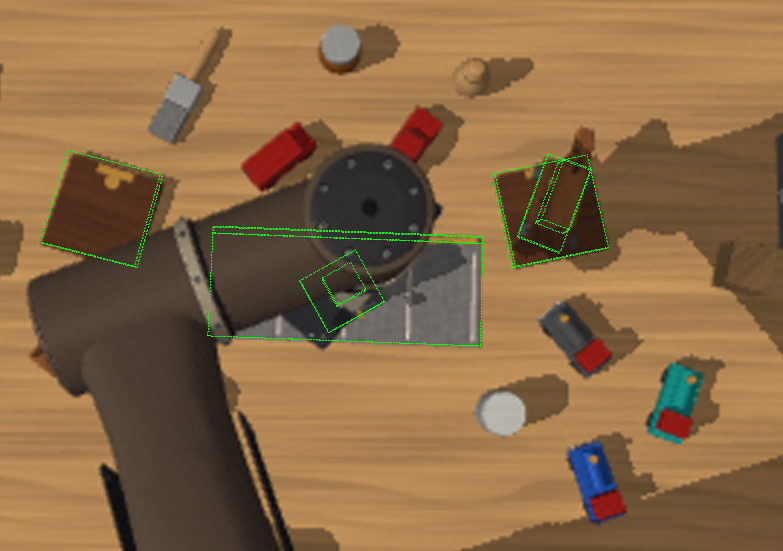

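View pics/os1.png

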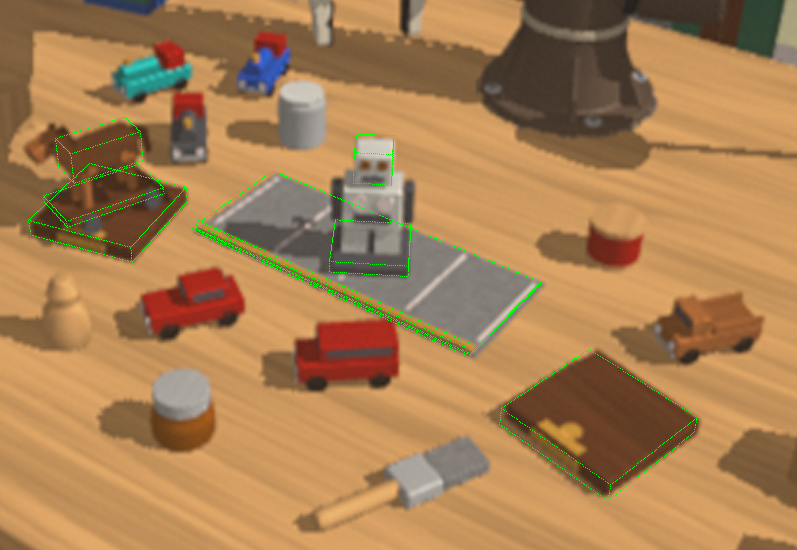

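```bash
python3 mv.py .587 -.29 .22 -107.8 .587 -.29 .081 -107.8
```

```text
t 10.12 pos [483.4 -13.2 273.9] a -39.62 tilt 0.53 deg grip 74.8 mm F [ 0.5 -0.7 -0.1] q1 0.38 q6 2.07
->  [0.587, -0.29, 0.22, -107.8] dist cm 30.0 turn -68.2 rows 7
  xyz [[3.66, 2.1, 0.77], [3.96, 1.45, 0.77], [4.15, 0.76, 0.77], [4.22, 0.05, 0.77], [4.17, -0.67, 0.77]] rot [[0, 0, 9.74], [0, 0, 9.74], [0, 0, 9.74], [0, 0, 9.74], [0, 0, 9.74]]
  xyz [[4.0, -1.36, 0.77], [3.71, -2.02, 0.77]] rot [[0, 0, 9.74], [0, 0, 9.74]]
->  [0.587, -0.29, 0.081, -107.8] dist cm 13.9 turn -0.0 rows 3
  xyz [[0.0, 0.0, 4.63], [0.0, 0.0, 4.63], [0.0, 0.0, 4.63]] rot [[0, 0, 0.0], [0, 0, 0.0], [0, 0, 0.0]]
```

Call:
jog_arm(delta_rot=[[0, 0, 9.7], [0, 0, 9.7], [0, 0, 9.7], [0, 0, 9.7], [0, 0, 9.7]], xyz=[[3.7, 2.1, 0], [4, 1.4, 0.5], [4.1, 0.8, 0.8], [4.2, 0, 0.8], [4.2, -0.7, 0.8]], gripper=[7, 7, 7, 7, 7])

```text
t: 10.75
ee_pos: [0.5555, -0.2122, 0.2389]
ee_rot: [[0.023, -1.0, -0.0], [-1.0, -0.023, -0.0], [0.0, 0.0, -1.0]]
ft_force: [-0.1, 0.1, 0.7]
grip_width: 0.0698
```

Call:
jog_arm(delta_rot=[[0, 0, 9.7], [0, 0, 9.7], [0, 0, 0]], xyz=[[4, -1.4, 0.8], [3.7, -2, 0.8], [0, 0, 0]], gripper=[7, 7, 7])

```text
t: 11.12
ee_pos: [0.5846, -0.2921, 0.2211]
ee_rot: [[-0.31, -0.951, -0.003], [-0.951, 0.31, 0.0], [0.001, 0.003, -1.0]]
ft_force: [0.0, 0.0, -0.2]
grip_width: 0.0702
```

```bash
python3 mv.py .587 -.29 .16 -107.8 .587 -.29 .081 -107.8
```

```text
t 11.12 pos [ 584.6 -292.1  221.1] a -108.06 tilt 0.18 deg grip 70.2 mm F [ 0.   0.  -0.2] q1 -0.17 q6 1.42
->  [0.587, -0.29, 0.16, -107.8] dist cm 6.1 turn 0.3 rows 2
  xyz [[-0.14, -0.08, 3.05], [-0.14, -0.08, 3.05]] rot [[0, 0, -0.13], [0, 0, -0.13]]
->  [0.587, -0.29, 0.081, -107.8] dist cm 7.9 turn 0.0 rows 2
  xyz [[0.0, 0.0, 3.95], [0.0, 0.0, 3.95]] rot [[0, 0, -0.0], [0, 0, -0.0]]
```

Call:
jog_arm(delta_rot=[[0, 0, 0], [0, 0, 0], [0, 0, 0], [0, 0, 0]], xyz=[[-0.3, -0.2, 5], [0, 0, 5], [0, 0, 4], [0, 0, 0]], gripper=[7, 7, 7, 7])

```text
t: 11.62
ee_pos: [0.5853, -0.2865, 0.0804]
ee_rot: [[-0.304, -0.953, -0.006], [-0.953, 0.304, 0.002], [0.0, 0.007, -1.0]]
ft_force: [-0.4, 0.4, 0.8]
grip_width: 0.0704
```

```bash
python3 mv.py .587 -.29 .081 -107.8;python3 - <<'E'
from h import *
for c in('top','scene'):
    p=shot(c); f=p['frame'][:,:,::-1]
    x,y=(300,140) if c=='top' else (110,140)
    cv2.imwrite(f'pics/h1{c}.png',cv2.resize(f[y:y+120,x:x+160],None,fx=4,fy=4,interpolation=cv2.INTER_CUBIC))
E
```

```text
t 11.62 pos [ 585.3 -286.5   80.4] a -107.71 tilt 0.38 deg grip 70.4 mm F [-0.4  0.4  0.8] q1 -0.16 q6 1.42
->  [0.587, -0.29, 0.081, -107.8] dist cm 0.4 turn -0.1 rows 1
  xyz [[0.28, -0.27, -0.06]] rot [[0, 0, 0.09]]
```

View pics/h1scene.png

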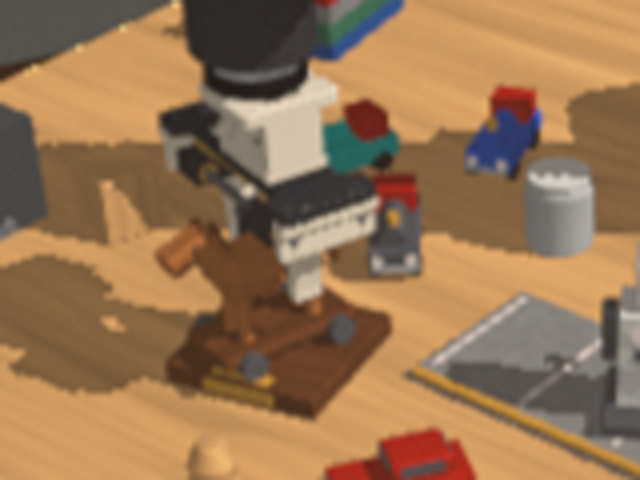

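Call:
jog_arm(delta_rot=[[0, 0, 0], [0, 0, 0], [0, 0, 0], [0, 0, 0], [0, 0, 0]], xyz=[[0.2, -0.2, 0], [0, 0, 0], [0, 0, 0], [0, 0, 0], [0, 0, 0]], gripper=[5, 4, 2.5, 2.5, 2.5], squeeze=25)

```text
t: 12.35
ee_pos: [0.5891, -0.2904, 0.0841]
ee_rot: [[-0.305, -0.952, 0.0], [-0.952, 0.305, -0.0], [0.0, -0.0, -1.0]]
ft_force: [-1.4, -0.7, 3.1]
grip_width: 0.0386
```

Call:
jog_arm(delta_rot=[[0, 0, 0], [0, 0, 0], [0, 0, 0], [0, 0, 0], [0, 0, 0]], xyz=[[0, 0, 0], [0, 0, 0], [0, 0, -1.5], [0, 0, -3.5], [0, 0, -4]], gripper=[2.5, 2.5, 2.5, 2.5, 2.5], squeeze=40)

```text
t: 12.98
ee_pos: [0.5883, -0.2896, 0.1737]
ee_rot: [[-0.305, -0.952, -0.002], [-0.952, 0.305, 0.001], [-0.0, 0.003, -1.0]]
ft_force: [-0.1, -0.1, -3.3]
grip_width: 0.0378
```

```bash
python3 mv.py .571 .320 .2 -107.2;python3 - <<'E'
from h import *
for c in('top','scene'):
    p=shot(c); f=p['frame'][:,:,::-1]
    x,y=(300,140) if c=='top' else (110,110)
    cv2.imwrite(f'pics/h2{c}.png',cv2.resize(f[y:y+140,x:x+160],None,fx=4,fy=4,interpolation=cv2.INTER_CUBIC))
E
```

```text
t 12.97 pos [ 588.3 -289.6  173.7] a -107.75 tilt 0.15 deg grip 37.8 mm F [-0.1 -0.1 -3.3] q1 -0.16 q6 1.42
->  [0.571, 0.32, 0.2, -107.2] dist cm 61.0 turn 0.5 rows 11
  xyz [[-5.23, 1.84, -0.24], [-5.23, 1.83, -0.24], [-5.23, 1.83, -0.24], [-5.24, 1.83, -0.24], [-5.24, 1.82, -0.24]] rot [[0, 0, -0.05], [0, 0, -0.05], [0, 0, -0.05], [0, 0, -0.05], [0, 0, -0.05]]
  xyz [[-5.24, 1.82, -0.24], [-5.24, 1.81, -0.24], [-5.24, 1.81, -0.24], [-5.24, 1.8, -0.24], [-5.24, 1.8, -0.24]] rot [[0, 0, -0.05], [0, 0, -0.05], [0, 0, -0.05], [0, 0, -0.05], [0, 0, -0.05]]
  xyz [[-5.25, 1.79, -0.24]] rot [[0, 0, -0.05]]
```

View pics/h2scene.png

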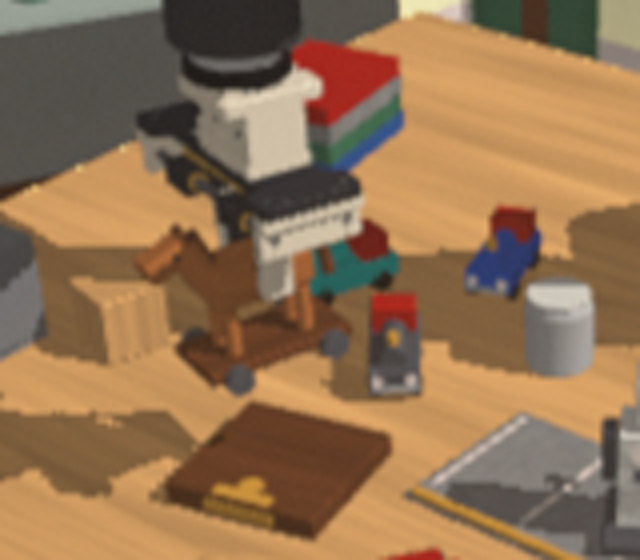

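Run:
```python
from fit import *
np.set_printoptions(precision=4,suppress=True)
p=shot('scene'); v=(p,dts(p)); q=shot('top')
z=.1095
a=np.radians(-17.75);u=np.array([np.cos(a),np.sin(a)]);tc=np.array([.5883,-.2896])
for m in ([M['horse'][0]],M['horse']):
    cs=[(round(cost([*(tc+u*s),a],m,z,[v],3),3),round(s*1000,1)) for s in np.arange(-.02,.03,.001)]
    print(sorted(cs)[:6])
    r=fit(m,[*(tc+u*.004),a],[v],z,dx=.015,da=.08); d=r[0][:2]-tc; print(r, 'along',d@u,'side',-u[1]*d[0]+u[0]*d[1])
for c,pp in(('s',p),('t',q)):
    for n,h in(('horse_nose',.105),('horse',0)):
        for d in manip.tip_of(n,pp)[:2]: 
            w=at(pp,d['xy'],z+h)[:2]-tc; print(c,n,d['confidence'],w@u,-u[1]*w[0]+u[0]*w[1])
s=.004
overlay(p,[('horse',[*r[0],z]),('plinth',[.584,-.291,.23])],'h3.png',(110,270,110,250),4)
```

```text
[(np.float32(0.833), np.float64(2.0)), (np.float32(0.838), np.float64(1.0)), (np.float32(0.878), np.float64(3.0)), (np.float32(0.902), np.float64(0.0)), (np.float32(0.954), np.float64(4.0)), (np.float32(1.023), np.float64(-1.0))]
(array([ 0.5899, -0.2903, -0.2963]), np.float64(0.8191986083984375)) along 0.0017869732573028024 side -0.00019910422163758922
[(np.float32(1.759), np.float64(2.0)), (np.float32(1.761), np.float64(3.0)), (np.float32(1.764), np.float64(4.0)), (np.float32(1.768), np.float64(1.0)), (np.float32(1.794), np.float64(5.0)), (np.float32(1.802), np.float64(0.0))]
(array([ 0.5915, -0.2909, -0.4153]), np.float64(1.6417855024337769)) along 0.0034055197633991066 side -0.00024142795400383546
s horse_nose 0.59 0.09708511966183474 0.003460323023061443
s horse 0.72 0.001989410975859027 0.010009079053954775
t horse 0.86 -0.01602089815383921 -0.0060064203716225836
```

View pics/h3.png

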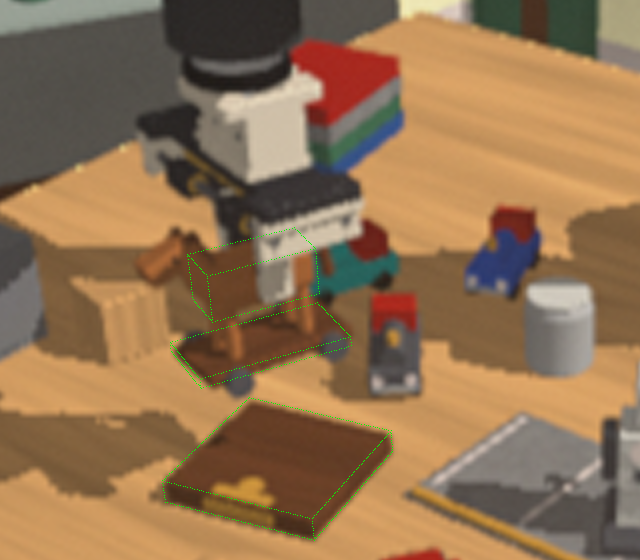

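Call:
jog_arm(delta_rot=[[0, 0, 0], [0, 0, 0], [0, 0, 0], [0, 0, 0], [0, 0, 0]], xyz=[[-3, 0, -2], [-5.2, 0.5, -1.5], [-5.4, 1, 0], [-5.4, 1.2, 0], [-5.4, 1.5, 0]], gripper=[2.5, 2.5, 2.5, 2.5, 2.5])

```text
t: 14.0
ee_pos: [0.623, -0.0433, 0.2074]
ee_rot: [[-0.305, -0.952, -0.002], [-0.952, 0.305, -0.0], [0.001, 0.002, -1.0]]
ft_force: [0.6, -0.3, -4.4]
grip_width: 0.0378
```

```bash
python3 mv.py .569 .322 .2 -106.9
python3 - <<'E'
from fit import *
np.set_printoptions(precision=4,suppress=True)
V=[(p,dts(p)) for p in(shot('top'),shot('scene'))]
for w in(V,V[:1],V[1:]): print(fit('plinth',[.572,.32,-.29],w,0,dx=.006,da=.08))
overlay(V[0][0],[('plinth',[.571,.32,-.3])],'p1.png',(150,250,150,250),6)
E
```

```text
t 14.00 pos [623.  -43.3 207.4] a -107.75 tilt 0.10 deg grip 37.8 mm F [ 0.6 -0.3 -4.4] q1 0.24 q6 1.02
->  [0.569, 0.322, 0.2, -106.9] dist cm 36.9 turn 0.9 rows 7
  xyz [[-4.73, 2.33, 0.11], [-4.74, 2.32, 0.11], [-4.74, 2.31, 0.11], [-4.75, 2.3, 0.11], [-4.75, 2.29, 0.11]] rot [[0, 0, -0.12], [0, 0, -0.12], [0, 0, -0.12], [0, 0, -0.12], [0, 0, -0.12]]
  xyz [[-4.76, 2.28, 0.11], [-4.76, 2.26, 0.11]] rot [[0, 0, -0.12], [0, 0, -0.12]]
(array([ 0.5718,  0.3214, -0.3017]), np.float64(4.2621259689331055))
(array([ 0.5703,  0.3227, -0.3008]), np.float64(2.181490182876587))
(array([ 0.5776,  0.323 , -0.2655]), np.float64(1.8535741567611694))
```

View pics/p1.png

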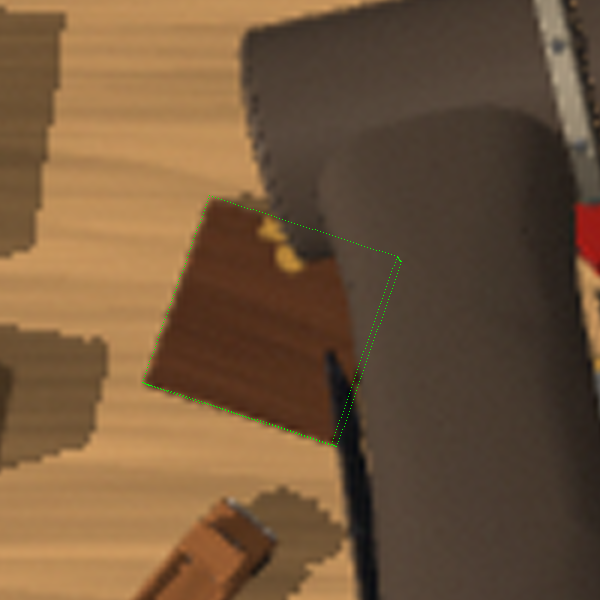

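Call:
jog_arm(delta_rot=[[0, 0, 0], [0, 0, 0], [0, 0, 0], [0, 0, -0.5], [0, 0, 0]], xyz=[[-4.7, 2.3, 0], [-5.4, 2.6, 0], [-5.4, 2.6, 0], [-5.4, 2.6, 0], [-5.4, 2.6, 0]], gripper=[2.5, 2.5, 2.5, 2.5, 2.5])

```text
t: 14.72
ee_pos: [0.5813, 0.2456, 0.2077]
ee_rot: [[-0.296, -0.955, -0.001], [-0.955, 0.296, -0.001], [0.001, 0.001, -1.0]]
ft_force: [0.6, -0.4, -3.5]
grip_width: 0.0376
```

Call:
jog_arm(delta_rot=[[0, 0, 0], [0, 0, 0], [0, 0, 0], [0, 0, 0]], xyz=[[-4.5, 2.3, 0], [-2.2, 1.2, 2], [0, 0, 2], [0, 0, 0]], gripper=[2.5, 2.5, 2.5, 2.5])

```text
t: 15.22
ee_pos: [0.5669, 0.3171, 0.1652]
ee_rot: [[-0.297, -0.955, -0.005], [-0.955, 0.297, -0.004], [0.005, 0.003, -1.0]]
ft_force: [0.0, 0.1, -2.9]
grip_width: 0.0376
```

```bash
python3 mv.py .569 .3215 .085 -107.2
```

```text
t 15.22 pos [566.9 317.1 165.2] a -107.25 tilt 0.36 deg grip 37.6 mm F [ 0.   0.1 -2.9] q1 0.81 q6 0.46
->  [0.569, 0.3215, 0.085, -107.2] dist cm 8.0 turn 0.1 rows 2
  xyz [[-0.24, -0.04, 4.01], [-0.24, -0.04, 4.01]] rot [[0, 0, -0.03], [0, 0, -0.03]]
```

Call:
jog_arm(delta_rot=[[0, 0, 0], [0, 0, 0], [0, 0, 0], [0, 0, 0], [0, 0, 0]], xyz=[[-0.2, 0, 3], [-0.2, 0, 3], [-0.1, 0, 1.5], [0, 0, 0.5], [0, 0, 0]], gripper=[2.5, 2.5, 2.5, 2.5, 2.5])

```text
t: 15.85
ee_pos: [0.5704, 0.3233, 0.0892]
ee_rot: [[-0.296, -0.955, 0.001], [-0.955, 0.296, 0.0], [-0.0, -0.001, -1.0]]
ft_force: [-0.1, 0.1, -4.6]
grip_width: 0.0378
```

```bash
python3 mv.py .569 .3215 .084 -107.2
```

```text
t 15.85 pos [570.4 323.3  89.2] a -107.25 tilt 0.04 deg grip 37.8 mm F [-0.1  0.1 -4.6] q1 0.81 q6 0.46
->  [0.569, 0.3215, 0.084, -107.2] dist cm 0.6 turn 0.0 rows 1
  xyz [[0.21, 0.09, 0.52]] rot [[0, 0, -0.05]]
```

Call:
jog_arm(delta_rot=[[0, 0, 0], [0, 0, 0], [0, 0, 0]], xyz=[[0.2, 0.1, 0.3], [0, 0, 0.1], [0, 0, 0]], gripper=[2.5, 2.5, 2.5])

```text
t: 16.23
ee_pos: [0.5688, 0.322, 0.0863]
ee_rot: [[-0.296, -0.955, 0.002], [-0.955, 0.296, 0.001], [-0.002, -0.001, -1.0]]
ft_force: [-2.1, 0.1, 6.2]
grip_width: 0.0383
```

```bash
python3 mv.py .569 .3215 .084 -107.2
```

```text
t 16.23 pos [568.8 322.   86.3] a -107.21 tilt 0.12 deg grip 38.3 mm F [-2.1  0.1  6.2] q1 0.81 q6 0.46
->  [0.569, 0.3215, 0.084, -107.2] dist cm 0.2 turn 0.0 rows 1
  xyz [[0.05, -0.03, 0.23]] rot [[0, 0, -0.01]]
```

Contact (force turned to +6 N). Release and rise.

Call:
jog_arm(delta_rot=[[0, 0, 0], [0, 0, 0], [0, 0, 0], [0, 0, 0], [0, 0, 0]], xyz=[[0, 0, 0], [0, 0, 0], [0, 0, -5], [0, 0, -6], [5, 2, -3]], gripper=[5, 6.5, 6.5, 6.5, 6.5])

```text
t: 16.85
ee_pos: [0.5367, 0.2818, 0.2273]
ee_rot: [[-0.295, -0.955, 0.004], [-0.955, 0.295, 0.002], [-0.003, -0.003, -1.0]]
ft_force: [-0.8, -0.9, -0.2]
grip_width: 0.065
```

```bash
python3 mv.py .48 -.005 .25 -59.8
```

```text
t 16.85 pos [536.7 281.8 227.3] a -107.17 tilt 0.26 deg grip 65.0 mm F [-0.8 -0.9 -0.2] q1 0.81 q6 0.46
->  [0.48, -0.005, 0.25, -59.8] dist cm 29.3 turn 47.4 rows 5
  xyz [[5.81, -0.61, -0.45], [5.84, 0.36, -0.45], [5.7, 1.31, -0.45], [5.4, 2.23, -0.45], [4.96, 3.09, -0.45]] rot [[0, 0, -9.47], [0, 0, -9.47], [0, 0, -9.47], [0, 0, -9.47], [0, 0, -9.47]]
```

Call:
jog_arm(delta_rot=[[0, 0, -9.5], [0, 0, -9.5], [0, 0, -9.5], [0, 0, -9.5], [0, 0, -9.4]], xyz=[[5.8, -0.6, -0.5], [5.8, 0.4, -0.5], [5.7, 1.3, -0.5], [5.4, 2.2, -0.5], [5, 3.1, -0.5]], gripper=[7, 7, 7, 7, 7])

```text
t: 17.48
ee_pos: [0.4772, -0.0083, 0.2501]
ee_rot: [[0.508, -0.862, 0.001], [-0.862, -0.508, 0.0], [0.0, -0.001, -1.0]]
ft_force: [1.4, -0.6, -0.8]
grip_width: 0.0697
```

Call:
jog_arm(delta_rot=[[0, 0, 0], [0, 0, 0], [0, 0, 0], [0, 0, 0], [0, 0, 0]], xyz=[[5, 3, 0], [5, 3, 0], [5, 3, 0], [4, 3, 0], [0, 0, 0]], gripper=[7, 7, 7, 7, 7])

```text
t: 18.1
ee_pos: [0.4686, -0.2341, 0.2492]
ee_rot: [[0.498, -0.867, -0.001], [-0.867, -0.498, -0.0], [-0.0, 0.001, -1.0]]
ft_force: [0.1, 0.7, -0.2]
grip_width: 0.0698
```

```bash
cat > f2.py <<'E'
from fit import *
np.set_printoptions(precision=4,suppress=True)
V={c:(lambda p:(p,dts(p)))(shot(c)) for c in('top','scene')}
I=dict(pl=('plinth',[.571,.32,-.3],0),pr=('plinth',[.583,-.29,.23],0),
robot=('robot',[.474,-.008,.53],.003),horse=('horse',[.572,.321,-.3],.02))
it=[]
for n,(m,i,z) in I.items():
    r=fit(m,i,[V['top'],V['scene']],z,dx=.008,da=.12); a=fit(m,r[0],[V['top']],z,dx=.006,da=.1,n=15); b=fit(m,r[0],[V['scene']],z,dx=.006,da=.1,n=15)
    print(n,r[0],round(r[1],2),'| top',a[0],round(a[1],2),'| sc',b[0],round(b[1],2)); it.append((m,[*r[0],z]))
overlay(V['top'][0],it,'ot2.png',(160,360,130,280),4)
overlay(V['scene'][0],it,'os2.png',(230,430,200,350),4)
E
python3 f2.py; python3 mv.py
```

```text
pl [ 0.5723  0.3202 -0.2881] 2.76 | top [ 0.5706  0.3191 -0.2947] 0.11 | sc [ 0.5784  0.3214 -0.1909] 2.03
pr [ 0.5854 -0.2866  0.2223] 6.07 | top [ 0.5845 -0.2785  0.1689] 4.5 | sc [ 0.5861 -0.2865  0.2223] 1.34
robot [ 0.4756 -0.0033  0.5265] 5.94 | top [ 0.471  -0.0041  0.514 ] 4.45 | sc [ 0.4775 -0.0021  0.5261] 1.25
horse [ 0.5709  0.3282 -0.171 ] 3.5 | top [ 0.5702  0.3325 -0.0807] 1.2 | sc [ 0.5749  0.327  -0.1699] 2.01
t 18.20 pos [ 469.1 -231.7  249.3] a -59.95 tilt 0.02 deg grip 70.0 mm F [ 0.3  0.3 -0.7] q1 -0.08 q6 2.18
```

View pics/ot2.png

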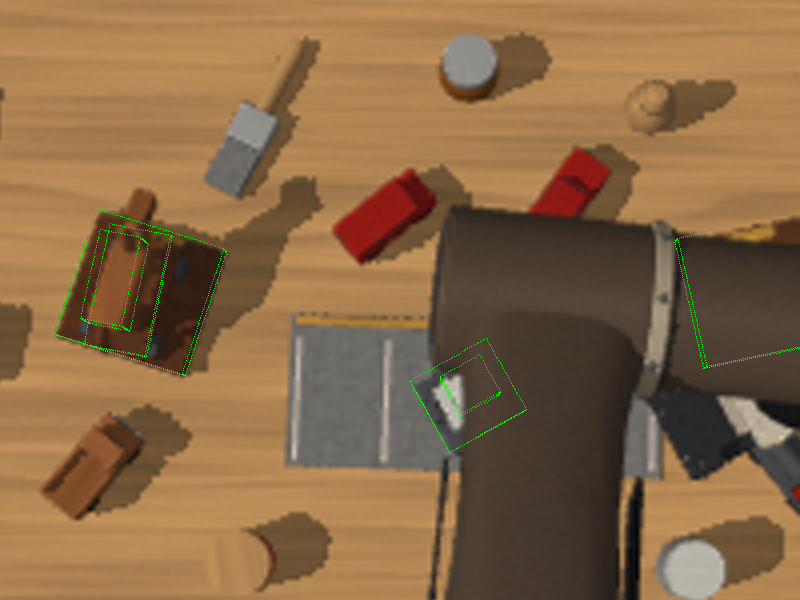

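View pics/os2.png

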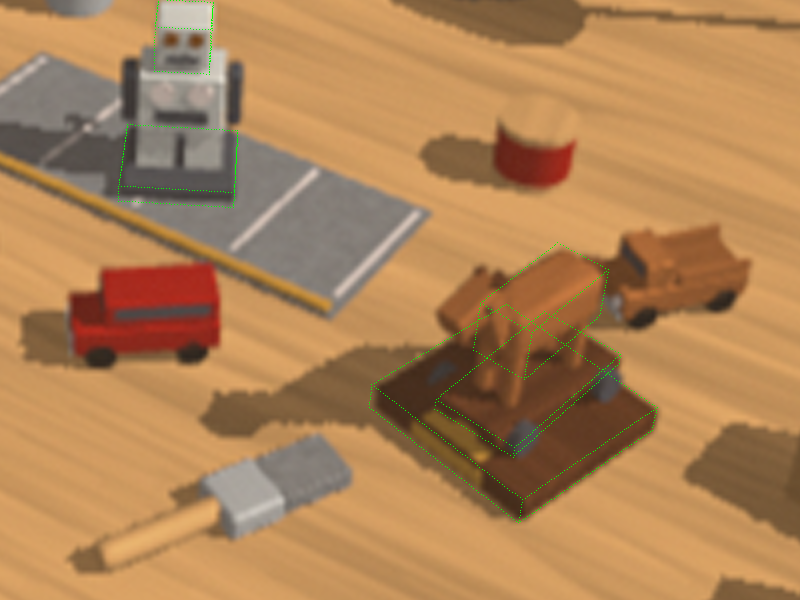

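Run:
```python
from h import *
np.set_printoptions(precision=4,suppress=True)
t=shot('top');s=shot('scene')
for u,v in((180,267),(154,346),(84,326)): print('top',at(t,[160+u/4,130+v/4],.034)[:2])
for u,v in((524,434),(607,384),(440,372)): print('sc',at(s,[230+u/4,200+v/4],.034)[:2])
for n,h in(('horse_nose',.125),('horse',.02)):
  for p in(t,s):
    print(n,[(d['confidence'],at(p,d['xy'],h)[:2]) for d in manip.tip_of(n,p)[:2]])
for p,x,y,f in((t,160,160,'a.png'),(s,310,240,'b.png')):
    cv2.imwrite('pics/hz'+f,cv2.resize(p['frame'][y:y+90,x:x+100,::-1],None,fx=6.5,fy=6.5,interpolation=cv2.INTER_CUBIC))
```

```text
top [0.5935 0.2779]
top [0.5157 0.3002]
top [0.534  0.3684]
sc [0.6155 0.3465]
sc [0.5427 0.3711]
sc [0.5948 0.2776]
horse_nose [(0.94, array([0.638 , 0.2933]))]
horse_nose [(0.8, array([0.6577, 0.301 ])), (0.42, array([0.8628, 0.271 ]))]
horse [(0.61, array([0.5537, 0.3323]))]
horse [(0.88, array([0.5706, 0.3288])), (0.68, array([0.5264, 0.5461]))]
```

View pics/hza.png

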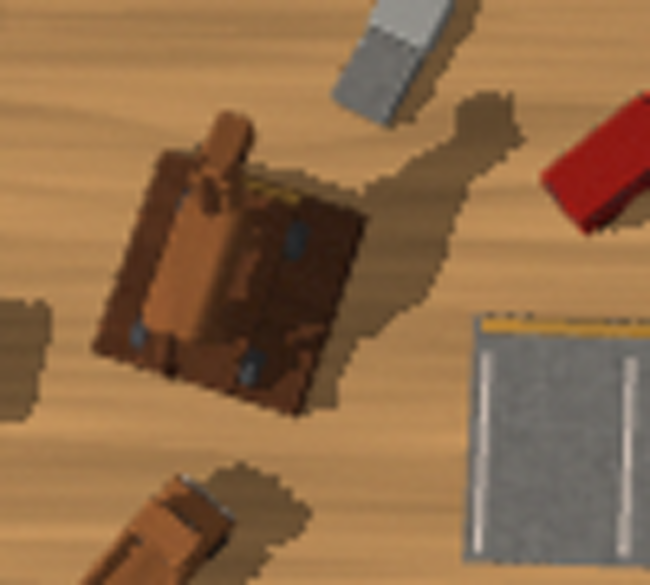

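View pics/hzb.png

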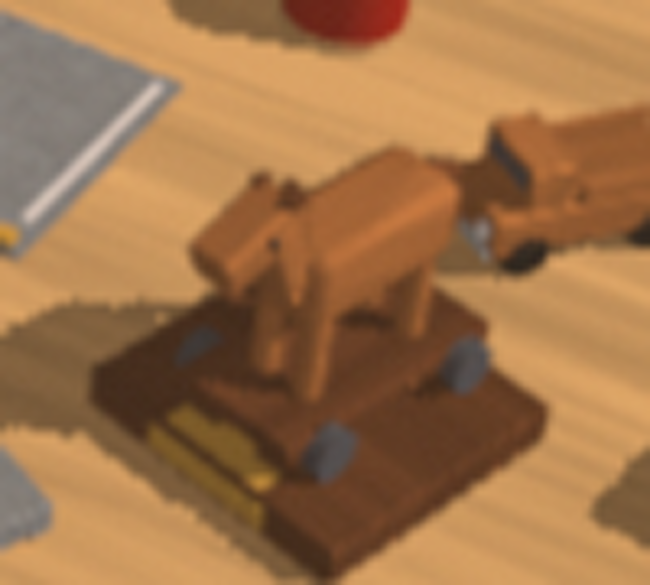

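```bash
cat > horsechk.py <<'E'
from fit import *
np.set_printoptions(precision=4,suppress=True)
import sys
V={c:(lambda p:(p,dts(p)))(shot(c)) for c in('top','scene')}
yaw=-.298
out=[]
for c in V:
    P=[V[c]]
    f=lambda v:cost([v[0],v[1],yaw],'plinth',0,P,3)
    g=[(f((x,y)),x,y) for x in np.arange(.562,.584,.001) for y in np.arange(.312,.332,.001)]
    m=min(g); print(c,'plinth',m)
    p=V[c][0]
    ims=[]
    for off in [float(a) for a in sys.argv[1:]]:
        o=np.array(m[1:])+off*np.array([np.cos(yaw),np.sin(yaw)])
        x,y=(165,165) if c=='top' else (315,245)
        B=[box(-.06,.06,-.03,.03,.012,.02),box(-.042,.042,-.019,.019,.057,.095)]
        overlay(p,[('plinth',[*m[1:],yaw]),(B,[*o,yaw,.02])],'tmp.png',(x,x+80,y,y+72),5)
        ims.append(cv2.imread('pics/tmp.png'))
    out.append(np.hstack(ims))
cv2.imwrite('pics/hc.png',np.vstack(out))
E
python3 horsechk.py 0 -.008
```

```text
top plinth (np.float32(0.1203887), np.float64(0.5710000000000001), np.float64(0.319))
scene plinth (np.float32(2.225218), np.float64(0.5810000000000001), np.float64(0.323))
```

View pics/hc.png

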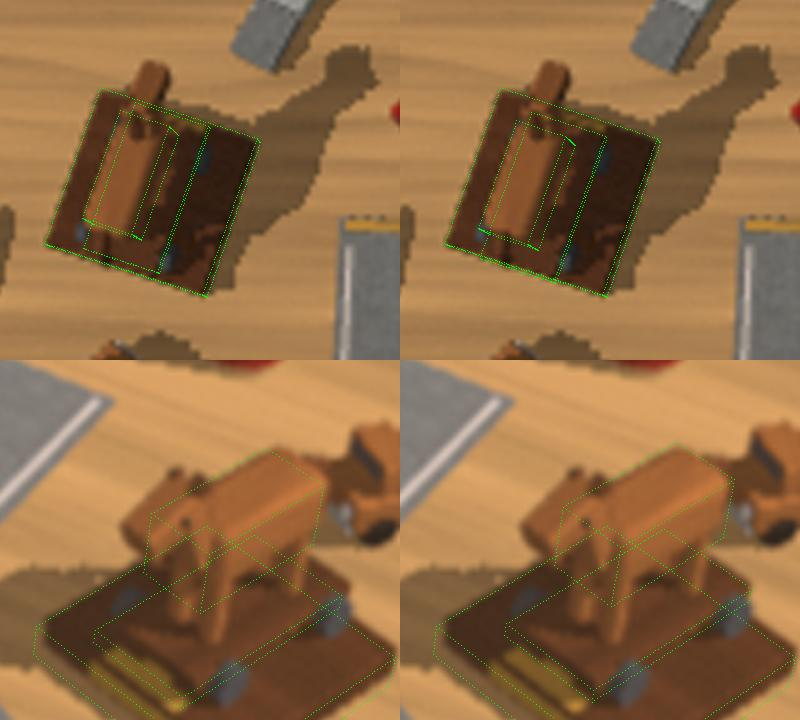

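```bash
python3 mv.py .474 -.006 .23 -59.9 .474 -.006 .1075 -59.9
```

```text
t 18.60 pos [ 469.6 -230.5  249.7] a -59.77 tilt 0.02 deg grip 69.7 mm F [1.  0.2 0.9] q1 -0.08 q6 2.18
->  [0.474, -0.006, 0.23, -59.9] dist cm 22.5 turn -0.1 rows 4
  xyz [[-4.79, -2.92, 0.49], [-4.8, -2.92, 0.49], [-4.8, -2.92, 0.49], [-4.8, -2.91, 0.49]] rot [[0, 0, 0.03], [0, 0, 0.03], [0, 0, 0.03], [0, 0, 0.03]]
->  [0.474, -0.006, 0.1075, -59.9] dist cm 12.3 turn 0.0 rows 3
  xyz [[0.0, 0.0, 4.08], [0.0, 0.0, 4.08], [0.0, 0.0, 4.08]] rot [[0, 0, -0.0], [0, 0, -0.0], [0, 0, -0.0]]
```

Call:
jog_arm(delta_rot=[[0, 0, 0], [0, 0, 0], [0, 0, 0], [0, 0, 0], [0, 0, 0]], xyz=[[-4.8, -2.9, 0.5], [-4.8, -2.9, 0.5], [-4.8, -2.9, 0.5], [-4.8, -2.9, 0.5], [0, 0, 0]], gripper=[7.5, 7.5, 7.5, 7.5, 7.5])

```text
t: 19.23
ee_pos: [0.4732, -0.0035, 0.2295]
ee_rot: [[0.507, -0.862, 0.0], [-0.862, -0.507, 0.0], [-0.0, -0.0, -1.0]]
ft_force: [0.3, -0.6, -0.5]
grip_width: 0.0751
```

```bash
python3 mv.py .474 -.006 .1075 -59.9
```

```text
t 19.23 pos [473.2  -3.5 229.5] a -59.52 tilt 0.02 deg grip 75.1 mm F [ 0.3 -0.6 -0.5] q1 0.41 q6 1.69
->  [0.474, -0.006, 0.1075, -59.9] dist cm 12.2 turn -0.4 rows 3
  xyz [[0.09, 0.02, 4.07], [0.09, 0.02, 4.07], [0.09, 0.02, 4.07]] rot [[0, 0, 0.13], [0, 0, 0.13], [0, 0, 0.13]]
```

Call:
jog_arm(delta_rot=[[0, 0, 0.3], [0, 0, 0], [0, 0, 0], [0, 0, 0]], xyz=[[0.1, 0, 4], [0.1, 0, 4], [0, 0, 4.1], [0, 0, 0]], gripper=[7.5, 7.5, 7.5, 7.5])

```text
t: 19.73
ee_pos: [0.4721, -0.0097, 0.1064]
ee_rot: [[0.497, -0.868, -0.006], [-0.868, -0.497, -0.002], [-0.001, 0.006, -1.0]]
ft_force: [-0.1, 0.3, 0.4]
grip_width: 0.0751
```

Call:
jog_arm(delta_rot=[[0, 0, 0], [0, 0, 0], [0, 0, 0], [0, 0, 0], [0, 0, 0]], xyz=[[0, 0, 0], [0, 0, 0], [0, 0, 0], [0, 0, 0], [0, 0, 0]], gripper=[5, 3, 2.5, 2.5, 2.5], squeeze=25)

```text
t: 20.35
ee_pos: [0.4746, -0.0084, 0.109]
ee_rot: [[0.498, -0.867, 0.001], [-0.867, -0.498, 0.0], [0.0, -0.001, -1.0]]
ft_force: [-1.3, 1.4, 3.8]
grip_width: 0.0402
```

Call:
jog_arm(delta_rot=[[0, 0, 0], [0, 0, 0], [0, 0, 0], [0, 0, 0], [0, 0, 3]], xyz=[[0, 0, 0], [0, 0, -1.5], [0, 0, -3.5], [0, 0, -4.5], [2, 0, -1.5]], gripper=[2.5, 2.5, 2.5, 2.5, 2.5], squeeze=40)

```text
t: 20.98
ee_pos: [0.4846, -0.0256, 0.2207]
ee_rot: [[0.452, -0.892, 0.003], [-0.892, -0.452, 0.001], [0.0, -0.003, -1.0]]
ft_force: [0.3, 0.0, -4.5]
grip_width: 0.0404
```

```bash
python3 mv.py .583 -.291 .21 -76.9 .583 -.291 .127 -76.9
```

```text
t 20.98 pos [484.6 -25.6 220.7] a -63.12 tilt 0.16 deg grip 40.4 mm F [ 0.3  0.  -4.5] q1 0.35 q6 1.69
->  [0.583, -0.291, 0.21, -76.9] dist cm 28.3 turn -13.8 rows 5
  xyz [[5.62, 0.65, 0.21], [5.65, 0.37, 0.21], [5.66, 0.1, 0.21], [5.66, -0.17, 0.21], [5.64, -0.44, 0.21]] rot [[0, 0, 2.76], [0, 0, 2.76], [0, 0, 2.76], [0, 0, 2.76], [0, 0, 2.76]]
->  [0.583, -0.291, 0.127, -76.9] dist cm 8.3 turn 0.0 rows 2
  xyz [[0.0, 0.0, 4.15], [0.0, 0.0, 4.15]] rot [[0, 0, -0.0], [0, 0, -0.0]]
```

Call:
jog_arm(delta_rot=[[0, 0, 2.8], [0, 0, 2.8], [0, 0, 2.8], [0, 0, 2.8], [0, 0, 2.6]], xyz=[[5.2, 0.6, 0], [5.6, 0.4, 0], [5.6, 0.1, 0], [5.6, -0.2, 0], [4, -0.3, 0]], gripper=[2.5, 2.5, 2.5, 2.5, 2.5])

```text
t: 21.6
ee_pos: [0.5737, -0.2727, 0.2167]
ee_rot: [[0.223, -0.975, -0.003], [-0.975, -0.223, 0.001], [-0.002, 0.003, -1.0]]
ft_force: [0.9, 0.5, -4.2]
grip_width: 0.0396
```

Call:
jog_arm(delta_rot=[[0, 0, 0], [0, 0, 0], [0, 0, 0]], xyz=[[2.2, -0.3, 2], [0, 0, 3], [0, 0, 0]], gripper=[2.5, 2.5, 2.5])

```text
t: 21.98
ee_pos: [0.5793, -0.2909, 0.1644]
ee_rot: [[0.225, -0.974, -0.008], [-0.974, -0.225, 0.003], [-0.004, 0.007, -1.0]]
ft_force: [0.4, -0.0, -4.0]
grip_width: 0.0401
```

```bash
python3 mv.py .583 -.291 .127 -76.9
python3 - <<'E'
from fit import *
np.set_printoptions(precision=4,suppress=True)
s=manip.read_state(); tc=np.array(s['ee_pos']); z=tc[2]-.1055
p=shot('scene'); v=(p,dts(p)); a=np.radians(13.1);u=np.array([np.cos(a),np.sin(a)])
for m in([M['robot'][0]],[M['robot'][1]],M['robot']):
    r=fit(m,[*tc[:2],a],[v],z,dx=.01,da=.06); d=r[0][:2]-tc[:2]; print(r,'along',d@u,'side',u[0]*d[1]-u[1]*d[0])
overlay(p,[('robot',[*r[0],z]),('plinth',[.585,-.289,.228])],'rh.png',(110,270,110,260),4)
E
```

```text
t 21.98 pos [ 579.3 -290.9  164.4] a -77.02 tilt 0.48 deg grip 40.1 mm F [ 0.4 -0.  -4. ] q1 -0.17 q6 1.96
->  [0.583, -0.291, 0.127, -76.9] dist cm 3.8 turn 0.1 rows 1
  xyz [[0.09, -0.36, 3.74]] rot [[0, 0, -0.12]]
(array([ 0.58  , -0.2845,  0.3163]), np.float64(1.9451253414154053)) along 0.002165705895675191 side 0.006036059666914105
(array([ 0.5857, -0.2957,  0.3156]), np.float64(0.8388803601264954)) along 0.005207971078213987 side -0.006123824636657413
(array([ 0.5795, -0.285 ,  0.2732]), np.float64(1.653456449508667)) along 0.0015793049543566145 side 0.005708706257573902
```

View pics/rh.png

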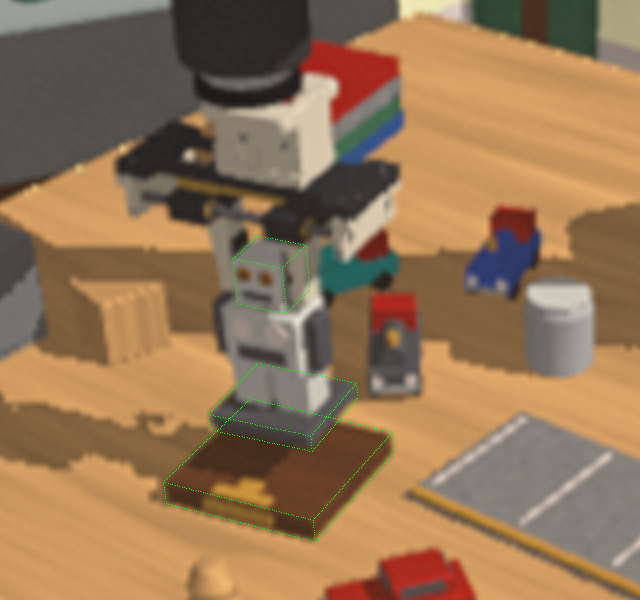

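Call:
jog_arm(delta_rot=[[0, 0, 0], [0, 0, 0], [0, 0, 0], [0, 0, 0]], xyz=[[0.1, -0.3, 1.5], [0, 0, 1.2], [0, 0, 0.6], [0, 0, 0]], gripper=[2.5, 2.5, 2.5, 2.5])

```text
t: 22.52
ee_pos: [0.5849, -0.2915, 0.1351]
ee_rot: [[0.226, -0.974, -0.001], [-0.974, -0.226, 0.0], [-0.0, 0.001, -1.0]]
ft_force: [-0.8, 0.1, -3.9]
grip_width: 0.04
```

```bash
python3 mv.py .583 -.291 .1255 -76.9
```

```text
t 22.52 pos [ 584.9 -291.5  135.1] a -76.93 tilt 0.06 deg grip 40.0 mm F [-0.8  0.1 -3.9] q1 -0.16 q6 1.96
->  [0.583, -0.291, 0.1255, -76.9] dist cm 1.0 turn 0.0 rows 1
  xyz [[-0.09, 0.18, 0.96]] rot [[0, 0, -0.03]]
```

Call:
jog_arm(delta_rot=[[0, 0, 0], [0, 0, 0], [0, 0, 0]], xyz=[[0, 0.1, 0.6], [0, 0, 0.3], [0, 0, 0]], gripper=[2.5, 2.5, 2.5])

```text
t: 22.9
ee_pos: [0.5842, -0.2919, 0.1265]
ee_rot: [[0.226, -0.974, -0.0], [-0.974, -0.226, -0.0], [0.0, 0.0, -1.0]]
ft_force: [-0.4, 0.0, -4.2]
grip_width: 0.0396
```

```bash
python3 mv.py .583 -.291 .1255 -76.9
```

```text
t 22.90 pos [ 584.2 -291.9  126.5] a -76.94 tilt 0.01 deg grip 39.6 mm F [-0.4  0.  -4.2] q1 -0.17 q6 1.96
->  [0.583, -0.291, 0.1255, -76.9] dist cm 0.2 turn 0.0 rows 1
  xyz [[-0.12, 0.1, 0.1]] rot [[0, 0, -0.04]]
```

Call:
jog_arm(delta_rot=[[0, 0, 0], [0, 0, 0], [0, 0, 0]], xyz=[[0, 0, 0.1], [0, 0, 0.1], [0, 0, 0]], gripper=[2.5, 2.5, 2.5])

```text
t: 23.28
ee_pos: [0.5845, -0.292, 0.1261]
ee_rot: [[0.226, -0.974, 0.001], [-0.974, -0.226, -0.001], [0.001, -0.001, -1.0]]
ft_force: [-2.9, 2.8, 5.4]
grip_width: 0.0398
```

Call:
jog_arm(delta_rot=[[0, 0, 0], [0, 0, 0], [0, 0, 0], [0, 0, 9], [0, 0, 9]], xyz=[[0, 0, 0], [0, 0, 0], [0, 0, -5], [0, 0, -6], [-3, 5, 0]], gripper=[6, 7.5, 7.5, 7.5, 7.5])

```text
t: 23.9
ee_pos: [0.5376, -0.2674, 0.2399]
ee_rot: [[-0.091, -0.996, 0.01], [-0.996, 0.091, -0.004], [0.003, -0.011, -1.0]]
ft_force: [-1.2, 1.2, -0.4]
grip_width: 0.0744
```

```bash
python3 mv.py .42 0 .24 -107.2
```

```text
t 23.90 pos [ 537.6 -267.4  239.9] a -95.23 tilt 0.64 deg grip 74.4 mm F [-1.2  1.2 -0.4] q1 -0.13 q6 1.61
->  [0.42, 0.0, 0.24, -107.2] dist cm 29.2 turn -12.0 rows 5
  xyz [[-5.11, 2.83, -0.0], [-4.99, 3.04, -0.0], [-4.86, 3.25, -0.0], [-4.72, 3.45, -0.0], [-4.57, 3.64, -0.0]] rot [[0, 0, 2.39], [0, 0, 2.39], [0, 0, 2.39], [0, 0, 2.39], [0, 0, 2.39]]
```

Call:
jog_arm(delta_rot=[[0, 0, 2.4], [0, 0, 2.4], [0, 0, 2.4], [0, 0, 2.4], [0, 0, 2.4]], xyz=[[-5.1, 2.8, 0], [-5, 3, 0], [-4.9, 3.3, 0], [-4.7, 3.4, 0], [-4.6, 3.6, 0]], gripper=[7, 7, 7, 7, 7])

```text
t: 24.52
ee_pos: [0.4139, 0.003, 0.235]
ee_rot: [[-0.293, -0.956, 0.002], [-0.956, 0.293, 0.001], [-0.001, -0.001, -1.0]]
ft_force: [0.9, 1.3, 0.3]
grip_width: 0.0695
```

```bash
python3 - <<'E'
from fit import *
np.set_printoptions(precision=4,suppress=True)
V={c:(lambda p:(p,dts(p)))(shot(c)) for c in('top','scene')}
for c in V:
    print(c,'pr',fit('plinth',[.584,-.29,.228],[V[c]],0,dx=.006,da=.06),'robot',fit('robot',[.584,-.291,.228],[V[c]],.02,dx=.008,da=.1))
ims=[]
for c,x,y in(('top',310,155),('scene',135,160),('top',160,155),('scene',310,225)):
    p=V[c][0]; 
    overlay(p,[('plinth',[.583,-.291,.228]),('robot',[.583,-.291,.228,.02]),('plinth',[.571,.32,-.298])],'tmp.png',(x,x+80,y,y+75),5); ims.append(cv2.imread('pics/tmp.png'))
cv2.imwrite('pics/rc.png',np.vstack([np.hstack(ims[:2])]))
E
python3 horsechk.py 0 -.006
```

```text
top pr (array([ 0.5824, -0.2909,  0.2224]), np.float64(0.16526314616203308)) robot (array([ 0.5923, -0.2994,  0.571 ]), np.float64(1.7355482578277588))
scene pr (array([ 0.5877, -0.2863,  0.2208]), np.float64(1.2413089275360107)) robot (array([ 0.5897, -0.2925,  0.5801]), np.float64(1.7381818294525146))
top plinth (np.float32(0.16324148), np.float64(0.5710000000000001), np.float64(0.319))
scene plinth (np.float32(2.2027905), np.float64(0.5820000000000001), np.float64(0.323))
```

View pics/rc.png

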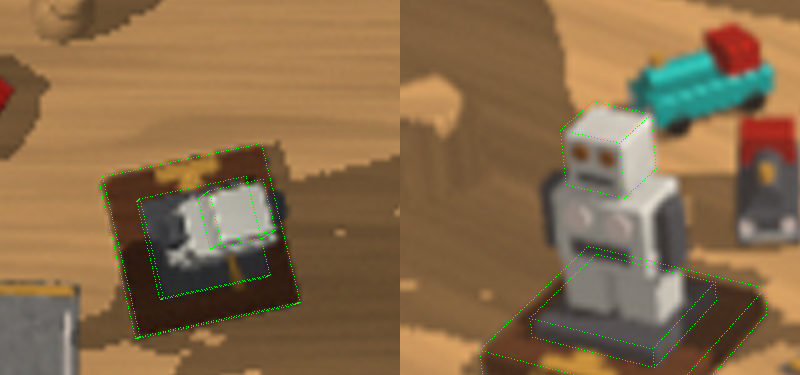

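View pics/hc.png

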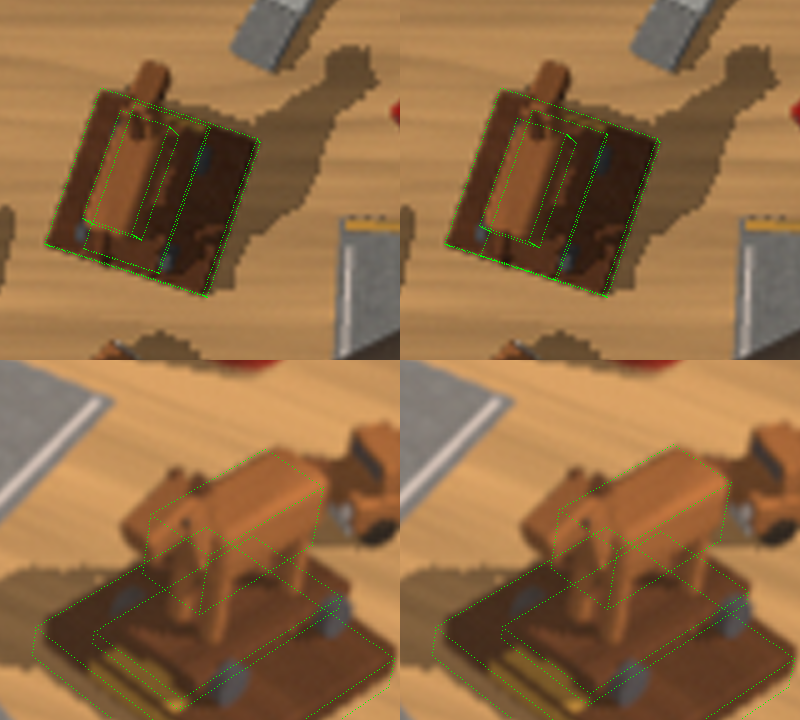

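Run:
```python
from fit import *
p=shot('scene');ims=[]
yaw=-.298
for off in(None,0,-.005):
    B=[('plinth',[.575,.3215,yaw])]
    if off is not None: B=[(M['horse'],[.575+off*np.cos(yaw),.3215+off*np.sin(yaw),yaw,.02])]
    overlay(p,B,'tmp.png',(315,395,245,335),5 ); im=cv2.imread('pics/tmp.png'); ims.append(cv2.resize(im,None,fx=.66*1,fy=.66*1) if 0 else im[:, :])
cv2.imwrite('pics/hd.png',np.hstack(ims)[:, :]); print(np.hstack(ims).shape)
im=np.hstack(ims[:2]); cv2.imwrite('pics/hd1.png',im); cv2.imwrite('pics/hd2.png',ims[2])
```

```text
(450, 1200, 3)
```

View pics/hd1.png

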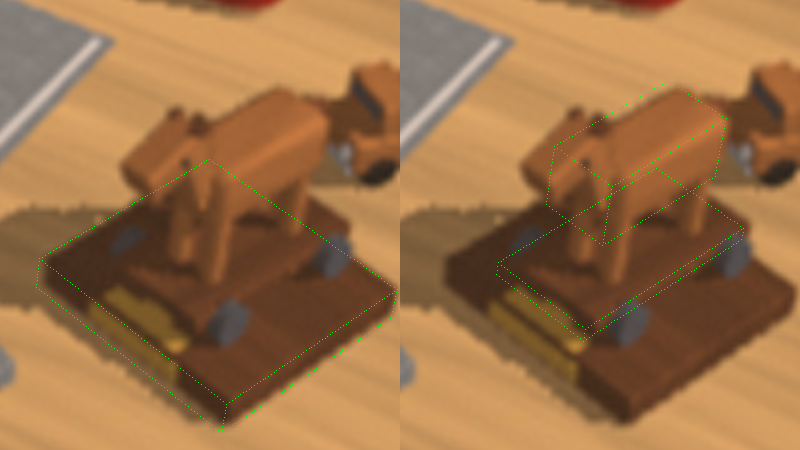

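View pics/hd2.png

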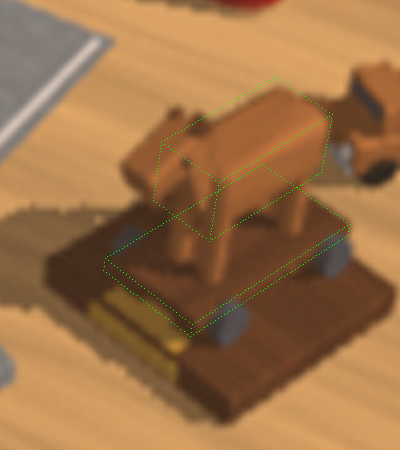

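```bash
cat > cars.py <<'E'
from fit import *
import sys,json
np.set_printoptions(precision=4,suppress=True)
V={c:(lambda p:(p,dts(p)))(shot(c)) for c in('top','scene')}
I=dict(car1=[.6707,-.0975,-.55],car2=[.4006,.3575,-.68],car3=[.65,.082,-.86],car4=[.409,-.32,.715])
names=sys.argv[1:] or list(I)
for n in names:
    i=I[n]
    a=fit('car',i,[V['top']],0,dx=.012,da=.15); b=fit('car',a[0],[V['scene']],0,dx=.008,da=.1,n=15)
    print(n,'top',a[0],round(a[1],2),'| sc',b[0],round(b[1],2), 'yaw deg',np.degrees(a[0][2]).round(1))
E
python3 cars.py; python3 mv.py
```

```text
car1 top [ 0.6707 -0.0958 -0.603 ] 0.1 | sc [ 0.6705 -0.0983 -0.3255] 0.62 yaw deg -34.5
car2 top [ 0.401   0.3578 -0.6865] 0.08 | sc [ 0.3944  0.3574 -0.5142] 1.38 yaw deg -39.3
car3 top [ 0.6504  0.0809 -0.8787] 0.17 | sc [ 0.642   0.0775 -0.6032] 0.95 yaw deg -50.3
car4 top [ 0.4087 -0.3203  0.6921] 0.11 | sc [ 0.4147 -0.3149  0.706 ] 0.26 yaw deg 39.7
t 24.88 pos [414.9   1.  234.6] a -107.00 tilt 0.01 deg grip 69.8 mm F [ 0.1 -0.  -0.7] q1 0.48 q6 0.79
```

```bash
python3 mv.py .401 .357 .12 -129.3 .401 .357 .006 -129.3
```

```text
t 24.88 pos [414.9   1.  234.6] a -107.00 tilt 0.01 deg grip 69.8 mm F [ 0.1 -0.  -0.7] q1 0.48 q6 0.79
->  [0.401, 0.357, 0.12, -129.3] dist cm 37.4 turn -22.3 rows 7
  xyz [[-4.81, 1.68, 1.64], [-4.71, 1.94, 1.64], [-4.59, 2.2, 1.64], [-4.46, 2.45, 1.64], [-4.32, 2.7, 1.64]] rot [[0, 0, 3.19], [0, 0, 3.19], [0, 0, 3.19], [0, 0, 3.19], [0, 0, 3.19]]
  xyz [[-4.16, 2.93, 1.64], [-3.99, 3.16, 1.64]] rot [[0, 0, 3.19], [0, 0, 3.19]]
->  [0.401, 0.357, 0.006, -129.3] dist cm 11.4 turn 0.0 rows 2
  xyz [[0.0, 0.0, 5.7], [0.0, 0.0, 5.7]] rot [[0, 0, -0.0], [0, 0, -0.0]]
```

Call:
jog_arm(delta_rot=[[0, 0, 3.2], [0, 0, 3.2], [0, 0, 3.2], [0, 0, 3.2], [0, 0, 3.2]], xyz=[[-4.8, 1.7, 1.6], [-4.7, 1.9, 1.6], [-4.6, 2.2, 1.6], [-4.5, 2.4, 1.6], [-4.3, 2.7, 1.6]], gripper=[7, 7, 7, 7, 7])

```text
t: 25.5
ee_pos: [0.4061, 0.2564, 0.1538]
ee_rot: [[-0.548, -0.837, 0.0], [-0.837, 0.548, -0.0], [0.0, -0.0, -1.0]]
ft_force: [1.0, -0.6, 0.1]
grip_width: 0.0697
```

Call:
jog_arm(delta_rot=[[0, 0, 3.2], [0, 0, 3.1], [0, 0, 0], [0, 0, 0]], xyz=[[-4.2, 2.9, 1.6], [-4, 3.2, 1.6], [0, 0, 4], [0, 0, 0]], gripper=[7, 7, 7, 7])

```text
t: 26.0
ee_pos: [0.4011, 0.3552, 0.0793]
ee_rot: [[-0.634, -0.773, -0.004], [-0.773, 0.634, -0.006], [0.007, -0.001, -1.0]]
ft_force: [-0.4, -0.2, -0.1]
grip_width: 0.0698
```

```bash
python3 mv.py .401 .357 .006 -129.3
```

```text
t 26.00 pos [401.1 355.2  79.3] a -129.38 tilt 0.43 deg grip 69.8 mm F [-0.4 -0.2 -0.1] q1 1.09 q6 -0.21
->  [0.401, 0.357, 0.006, -129.3] dist cm 7.3 turn 0.1 rows 2
  xyz [[-0.07, 0.06, 3.66], [-0.07, 0.06, 3.66]] rot [[0, 0, -0.04], [0, 0, -0.04]]
```

Call:
jog_arm(delta_rot=[[0, 0, 0], [0, 0, 0], [0, 0, 0]], xyz=[[-0.1, 0.1, 4], [0, 0, 3], [0, 0, 0]], gripper=[7, 7, 7])

```text
t: 26.38
ee_pos: [0.4017, 0.3575, 0.012]
ee_rot: [[-0.634, -0.773, -0.001], [-0.773, 0.634, -0.003], [0.003, -0.001, -1.0]]
ft_force: [0.1, 0.2, 1.5]
grip_width: 0.0697
```

Call:
jog_arm(delta_rot=[[0, 0, 0], [0, 0, 0], [0, 0, 0], [0, 0, 0], [0, 0, 0]], xyz=[[0, 0, 0], [0, 0, 0], [0, 0, 0], [0, 0, 0], [0, 0, 0]], gripper=[5.5, 4, 3, 3, 3], squeeze=20)

```text
t: 27.0
ee_pos: [0.4015, 0.3598, 0.0135]
ee_rot: [[-0.632, -0.775, 0.001], [-0.775, 0.632, 0.001], [-0.001, -0.0, -1.0]]
ft_force: [-1.4, -2.1, 7.5]
grip_width: 0.0441
```

```bash
python3 mv.py
```

```text
t 27.00 pos [401.5 359.8  13.5] a -129.22 tilt 0.06 deg grip 44.1 mm F [-1.4 -2.1  7.5] q1 1.09 q6 -0.21
```

Call:
jog_arm(delta_rot=[[0, 0, 0], [0, 0, 0], [0, 0, 0], [0, 0, 0], [0, 0, 0]], xyz=[[0, 0, 0], [0, 0, 0.4], [0, 0, 0.3], [0, 0, 0], [0, 0, 0]], gripper=[5.5, 5.5, 5.5, 4, 3], squeeze=20)

```text
t: 27.62
ee_pos: [0.4012, 0.3594, 0.0054]
ee_rot: [[-0.633, -0.775, -0.0], [-0.775, 0.633, -0.0], [0.0, -0.0, -1.0]]
ft_force: [-0.4, -1.4, -1.6]
grip_width: 0.0437
```

Call:
jog_arm(delta_rot=[[0, 0, 0], [0, 0, 0], [0, 0, 0]], xyz=[[0, 0, 0], [0, 0, 0], [0, 0, 0]], gripper=[3, 3, 3])

```text
t: 28.0
ee_pos: [0.4012, 0.3595, 0.0056]
ee_rot: [[-0.633, -0.774, 0.0], [-0.774, 0.633, 0.0], [-0.0, 0.0, -1.0]]
ft_force: [0.1, -0.3, -0.4]
grip_width: 0.044
```

```bash
python3 mv.py .4793 .122 .09 -91.1 .4793 .122 .01 -91.1
```

```text
t 28.00 pos [401.2 359.5   5.6] a -129.24 tilt 0.00 deg grip 44.0 mm F [ 0.1 -0.3 -0.4] q1 1.09 q6 -0.21
->  [0.4793, 0.122, 0.09, -91.1] dist cm 26.4 turn 38.1 rows 5
  xyz [[2.69, -4.21, -1.69], [3.23, -3.82, -1.69], [3.7, -3.36, -1.69], [4.12, -2.84, -1.69], [4.46, -2.26, -1.69]] rot [[0, 0, -7.63], [0, 0, -7.63], [0, 0, -7.63], [0, 0, -7.63], [0, 0, -7.63]]
->  [0.4793, 0.122, 0.01, -91.1] dist cm 8.0 turn 0.0 rows 2
  xyz [[0.0, 0.0, 4.0], [0.0, 0.0, 4.0]] rot [[0, 0, -0.0], [0, 0, -0.0]]
```

Call:
jog_arm(delta_rot=[[0, 0, 0], [0, 0, -7.6], [0, 0, -7.6], [0, 0, -7.6], [0, 0, -7.6]], xyz=[[0, 0, -3], [2.7, -4.2, -3], [3.2, -3.8, -1.2], [3.7, -3.4, -1], [4.1, -2.8, 0]], gripper=[3, 3, 3, 3, 3], squeeze=35)

```text
t: 28.62
ee_pos: [0.4642, 0.1689, 0.0887]
ee_rot: [[-0.149, -0.989, 0.002], [-0.989, 0.149, 0.001], [-0.002, -0.002, -1.0]]
ft_force: [1.0, 0.6, -1.3]
grip_width: 0.0434
```

Call:
jog_arm(delta_rot=[[0, 0, -7.6], [0, 0, 0]], xyz=[[4.5, -2.3, 0], [0, 0, 0]], gripper=[3, 3])

```text
t: 28.88
ee_pos: [0.4794, 0.1191, 0.0875]
ee_rot: [[-0.024, -1.0, -0.0], [-1.0, 0.024, -0.0], [0.0, 0.0, -1.0]]
ft_force: [-0.3, 0.9, -1.1]
grip_width: 0.0442
```

```bash
python3 mv.py .4783 .122 .009 -91.1
python3 - <<'E'
from h import *
p=shot('scene'); cv2.imwrite('pics/c2.png',cv2.resize(p['frame'][180:300,220:380,::-1],None,fx=4,fy=4,interpolation=cv2.INTER_CUBIC))
E
```

```text
t 28.88 pos [479.4 119.1  87.5] a -91.37 tilt 0.03 deg grip 44.2 mm F [-0.3  0.9 -1.1] q1 0.64 q6 0.90
->  [0.4783, 0.122, 0.009, -91.1] dist cm 7.9 turn 0.3 rows 2
  xyz [[-0.14, 0.06, 3.93], [-0.14, 0.06, 3.93]] rot [[0, 0, -0.13], [0, 0, -0.13]]
```

View pics/c2.png

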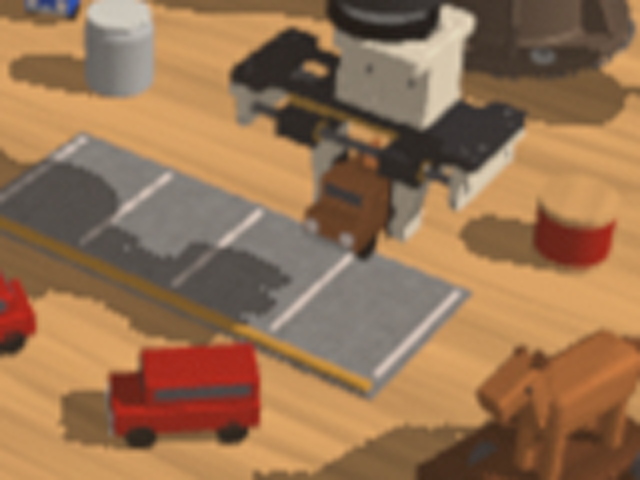

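Pick-up held straight over bay 4, nose (headlamps) to the kerb.

Call:
jog_arm(delta_rot=[[0, 0, -0.3], [0, 0, 0], [0, 0, 0], [0, 0, 0]], xyz=[[-0.2, 0.1, 3.5], [0, 0, 3], [0, 0, 0.6], [0, 0, 0]], gripper=[3, 3, 3, 3])

```text
t: 29.42
ee_pos: [0.4784, 0.1246, 0.0168]
ee_rot: [[-0.016, -1.0, -0.0], [-1.0, 0.016, -0.0], [0.0, 0.0, -1.0]]
ft_force: [0.2, -0.1, -0.0]
grip_width: 0.0439
```

```bash
python3 mv.py .4783 .122 .009 -91.1
```

```text
t 29.43 pos [478.4 124.6  16.8] a -90.90 tilt 0.02 deg grip 43.9 mm F [ 0.2 -0.1 -0. ] q1 0.65 q6 0.90
->  [0.4783, 0.122, 0.009, -91.1] dist cm 0.8 turn -0.2 rows 1
  xyz [[0.26, 0.01, 0.78]] rot [[0, 0, 0.2]]
```

Call:
jog_arm(delta_rot=[[0, 0, 0.2], [0, 0, 0], [0, 0, 0]], xyz=[[0.2, 0, 0.6], [0, 0, 0.2], [0, 0, 0]], gripper=[3, 3, 3])

```text
t: 29.8
ee_pos: [0.4784, 0.122, 0.0088]
ee_rot: [[-0.02, -1.0, 0.0], [-1.0, 0.02, 0.0], [-0.0, -0.0, -1.0]]
ft_force: [0.0, -0.2, -0.8]
grip_width: 0.0439
```

```bash
python3 mv.py .4783 .122 .009 -91.1
```

```text
t 29.80 pos [478.4 122.    8.8] a -91.15 tilt 0.03 deg grip 43.9 mm F [ 0.  -0.2 -0.8] q1 0.65 q6 0.90
->  [0.4783, 0.122, 0.009, -91.1] dist cm 0.0 turn 0.1 rows 1
  xyz [[-0.0, 0.01, -0.02]] rot [[0, 0, -0.05]]
```

Call:
jog_arm(delta_rot=[[0, 0, 0], [0, 0, 0], [0, 0, 0], [0, 0, 8], [0, 0, 8]], xyz=[[0, 0, 0.1], [0, 0, 0], [0, 0, -4], [0, 0, -6], [0, 0, -1]], gripper=[5, 6.5, 6.5, 6.5, 6.5])

```text
t: 30.42
ee_pos: [0.4805, 0.1232, 0.1218]
ee_rot: [[-0.298, -0.954, 0.006], [-0.954, 0.298, 0.004], [-0.005, -0.005, -1.0]]
ft_force: [-0.2, -0.2, -0.5]
grip_width: 0.065
```

```bash
python3 mv.py .6505 .081 .1 -140.3 .6505 .081 .006 -140.3;python3 cars.py car3 car1
```

```text
t 30.43 pos [480.5 123.2 121.8] a -107.37 tilt 0.42 deg grip 65.0 mm F [-0.2 -0.2 -0.5] q1 0.65 q6 0.62
->  [0.6505, 0.081, 0.1, -140.3] dist cm 17.6 turn -32.9 rows 4
  xyz [[-0.26, -4.37, 0.54], [-0.88, -4.29, 0.54], [-1.49, -4.12, 0.54], [-2.06, -3.86, 0.54]] rot [[0, 0, 8.23], [0, 0, 8.23], [0, 0, 8.23], [0, 0, 8.23]]
->  [0.6505, 0.081, 0.006, -140.3] dist cm 9.4 turn 0.0 rows 2
  xyz [[0.0, 0.0, 4.7], [0.0, 0.0, 4.7]] rot [[0, 0, -0.0], [0, 0, -0.0]]
car3 top [ 0.6506  0.0808 -0.8736] 0.16 | sc [ 0.642   0.0769 -0.7735] 0.99 yaw deg -50.1
car1 top [ 0.6706 -0.0959 -0.6011] 0.1 | sc [ 0.67   -0.0983 -0.3159] 0.53 yaw deg -34.4
```

Run:
```python
from fit import *
np.set_printoptions(precision=4,suppress=True)
V={c:(lambda p:(p,dts(p)))(shot(c)) for c in('top','scene')}
for m in([box(-.05,.05,-.022,.022,.006,.034)],[box(-.05,.05,-.022,.022,.006,.034),box(-.05,.03,-.021,.021,.034,.055)],[box(-.05,.05,-.022,.022,.006,.055)],[box(-.05,.03,-.021,.021,.034,.055)]):
    for c in('top','scene'): print(c,fit(m,[.649,.080,-.87],[V[c]],0,dx=.012,da=.1))
    r=fit(m,[.649,.080,-.87],list(V.values()),0,dx=.012,da=.1); print('both',r)
ims=[]
B=[box(-.05,.05,-.022,.022,.006,.034),box(-.05,.03,-.021,.021,.034,.055)]
for c,x,y in(('top',230,160),('scene',235,255)):
    overlay(V[c][0],[(B,[.6487,.0805,-.873])],'tmp.png',(x,x+60,y,y+50),6.6); ims.append(cv2.imread('pics/tmp.png'))
cv2.imwrite('pics/bus.png',np.hstack([i[:330,:396] for i in ims]))
```

```text
top (array([ 0.6504,  0.0809, -0.8847]), np.float64(0.17017105221748352))
scene (array([ 0.6419,  0.077 , -0.7743]), np.float64(1.0177421569824219))
both (array([ 0.6494,  0.0818, -0.8308]), np.float64(1.9921802282333374))
top (array([ 0.6496,  0.0812, -0.8708]), np.float64(0.22581113874912262))
scene (array([ 0.6408,  0.076 , -0.7005]), np.float64(1.3584097623825073))
both (array([ 0.6497,  0.0822, -0.8405]), np.float64(1.6775827407836914))
top (array([ 0.6498,  0.0817, -0.8814]), np.float64(0.3215884566307068))
scene (array([ 0.654 ,  0.0846, -0.9382]), np.float64(0.936922013759613))
both (array([ 0.6511,  0.0826, -0.8793]), np.float64(1.4850306510925293))
top (array([ 0.6465,  0.0793, -0.8661]), np.float64(0.2227344810962677))
scene (array([ 0.6519,  0.084 , -0.8113]), np.float64(0.9281090497970581))
both (array([ 0.6495,  0.0823, -0.8654]), np.float64(1.27800714969635))
```

View pics/bus.png

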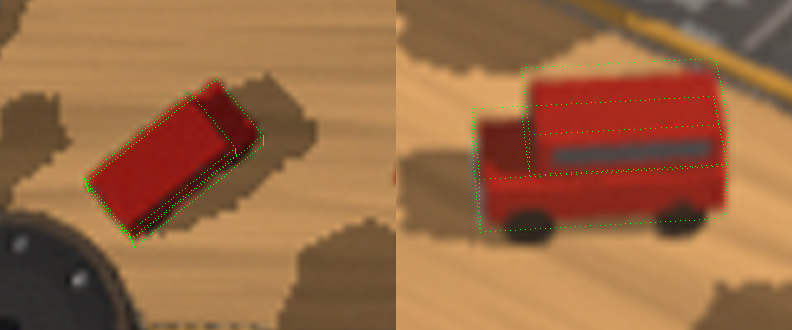

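Call:
jog_arm(delta_rot=[[0, 0, 8.2], [0, 0, 8.2], [0, 0, 8.2], [0, 0, 8.1], [0, 0, 0]], xyz=[[-0.3, -4.3, 0], [-0.9, -4.2, 0.5], [-1.5, -4.1, 0.5], [-2, -3.8, 0.5], [0, 0, 0]], gripper=[7, 7, 7, 7, 7])

```text
t: 31.25
ee_pos: [0.6472, 0.0804, 0.0989]
ee_rot: [[-0.765, -0.644, -0.004], [-0.644, 0.765, -0.002], [0.004, 0.001, -1.0]]
ft_force: [-1.5, 0.2, -1.0]
grip_width: 0.0701
```

```bash
python3 mv.py .649 .081 .006 -140
```

```text
t 31.25 pos [647.2  80.4  98.9] a -139.88 tilt 0.25 deg grip 70.1 mm F [-1.5  0.2 -1. ] q1 0.42 q6 0.28
->  [0.649, 0.081, 0.006, -140.0] dist cm 9.3 turn -0.1 rows 2
  xyz [[-0.09, -0.04, 4.65], [-0.09, -0.04, 4.65]] rot [[0, 0, 0.06], [0, 0, 0.06]]
```

Call:
jog_arm(delta_rot=[[0, 0, 0], [0, 0, 0], [0, 0, 0], [0, 0, 0]], xyz=[[-0.1, 0, 4.5], [0, 0, 3.5], [0, 0, 0.8], [0, 0, 0]], gripper=[7, 7, 7, 7])

```text
t: 31.75
ee_pos: [0.6465, 0.0824, 0.0142]
ee_rot: [[-0.763, -0.646, -0.001], [-0.646, 0.763, -0.001], [0.001, 0.0, -1.0]]
ft_force: [1.5, 0.7, -0.0]
grip_width: 0.0699
```

```bash
python3 mv.py .649 .081 .006 -140
```

```text
t 31.75 pos [646.5  82.4  14.2] a -139.74 tilt 0.08 deg grip 69.9 mm F [ 1.5  0.7 -0. ] q1 0.43 q6 0.28
->  [0.649, 0.081, 0.006, -140.0] dist cm 0.9 turn -0.3 rows 1
  xyz [[-0.1, -0.27, 0.82]] rot [[0, 0, 0.26]]
```

Call:
jog_arm(delta_rot=[[0, 0, 0.3], [0, 0, 0], [0, 0, 0], [0, 0, 0], [0, 0, 0]], xyz=[[-0.1, -0.3, 0.6], [0, 0, 0.2], [0, 0, 0], [0, 0, 0], [0, 0, 0]], gripper=[7, 7, 5, 3, 3], squeeze=20)

```text
t: 32.38
ee_pos: [0.6499, 0.0809, 0.0069]
ee_rot: [[-0.768, -0.641, 0.001], [-0.641, 0.768, 0.0], [-0.001, -0.0, -1.0]]
ft_force: [0.5, -0.2, -0.5]
grip_width: 0.0453
```

Call:
jog_arm(delta_rot=[[0, 0, 0], [0, 0, 0], [0, 0, 0]], xyz=[[0, 0, 0], [0, 0, 0], [0, 0, 0]], gripper=[3, 3, 3])

```text
t: 32.75
ee_pos: [0.65, 0.0809, 0.0068]
ee_rot: [[-0.768, -0.641, 0.001], [-0.641, 0.768, 0.0], [-0.001, -0.0, -1.0]]
ft_force: [-0.3, 1.3, 3.1]
grip_width: 0.0439
```

```bash
python3 mv.py .649 .081 .09 -140 .4776 .034 .09 -91.1
```

```text
t 32.75 pos [650.   80.9   6.8] a -140.13 tilt 0.04 deg grip 43.9 mm F [-0.3  1.3  3.1] q1 0.42 q6 0.27
->  [0.649, 0.081, 0.09, -140.0] dist cm 8.3 turn 0.1 rows 2
  xyz [[0.03, 0.03, -4.16], [0.03, 0.03, -4.16]] rot [[0, 0, -0.07], [0, 0, -0.07]]
->  [0.4776, 0.034, 0.09, -91.1] dist cm 17.8 turn 48.9 rows 5
  xyz [[3.23, 1.48, 0.0], [2.93, 2.01, 0.0], [2.55, 2.48, 0.0], [2.09, 2.88, 0.0], [1.57, 3.19, 0.0]] rot [[0, 0, -9.78], [0, 0, -9.78], [0, 0, -9.78], [0, 0, -9.78], [0, 0, -9.78]]
```

Call:
jog_arm(delta_rot=[[0, 0, 0], [0, 0, -5], [0, 0, -9.8], [0, 0, -9.8], [0, 0, -9.8]], xyz=[[0, 0, -3], [0, 0, -5.5], [3.2, 1.5, 0], [2.9, 2, 0], [2.5, 2.5, 0]], gripper=[3, 3, 3, 3, 3], squeeze=35)

```text
t: 33.38
ee_pos: [0.5484, 0.0444, 0.0912]
ee_rot: [[-0.266, -0.964, -0.001], [-0.964, 0.266, -0.0], [0.0, 0.001, -1.0]]
ft_force: [-0.8, -0.1, -1.3]
grip_width: 0.0438
```

```bash
python3 mv.py .4776 .034 .085 -91.1  .4776 .034 .01 -91.1
```

```text
t 33.38 pos [548.4  44.4  91.2] a -105.44 tilt 0.05 deg grip 43.8 mm F [-0.8 -0.1 -1.3] q1 0.44 q6 0.86
->  [0.4776, 0.034, 0.085, -91.1] dist cm 7.2 turn 14.3 rows 2
  xyz [[1.44, 3.27, 0.31], [1.02, 3.43, 0.31]] rot [[0, 0, -7.17], [0, 0, -7.17]]
->  [0.4776, 0.034, 0.01, -91.1] dist cm 7.5 turn 0.0 rows 2
  xyz [[0.0, 0.0, 3.75], [0.0, 0.0, 3.75]] rot [[0, 0, -0.0], [0, 0, -0.0]]
```

Call:
jog_arm(delta_rot=[[0, 0, -7.2], [0, 0, -7.1], [0, 0, 0], [0, 0, 0], [0, 0, 0]], xyz=[[1.4, 3.2, 0.3], [1, 3.4, 0.3], [0, 0, 3], [0, 0, 3], [0, 0, 0]], gripper=[3, 3, 3, 3, 3])

```text
t: 34.0
ee_pos: [0.4783, 0.0344, 0.0239]
ee_rot: [[-0.026, -1.0, -0.005], [-1.0, 0.026, -0.002], [0.002, 0.005, -1.0]]
ft_force: [-0.8, 0.3, -0.3]
grip_width: 0.0439
```

```bash
python3 mv.py .478 .034 .01 -91.1
```

```text
t 34.00 pos [478.3  34.4  23.9] a -91.47 tilt 0.29 deg grip 43.9 mm F [-0.8  0.3 -0.3] q1 0.48 q6 1.06
->  [0.478, 0.034, 0.01, -91.1] dist cm 1.4 turn 0.4 rows 1
  xyz [[0.04, 0.02, 1.39]] rot [[0, 0, -0.37]]
```

Call:
jog_arm(delta_rot=[[0, 0, 0], [0, 0, 0], [0, 0, 0]], xyz=[[0, 0, 0.9], [0, 0, 0.3], [0, 0, 0]], gripper=[3, 3, 3])

```text
t: 34.38
ee_pos: [0.4805, 0.0354, 0.0138]
ee_rot: [[-0.025, -1.0, 0.0], [-1.0, 0.025, 0.0], [-0.0, -0.0, -1.0]]
ft_force: [-0.4, -0.4, -0.8]
grip_width: 0.0438
```

```bash
python3 mv.py .478 .034 .01 -91.1
```

```text
t 34.38 pos [480.5  35.4  13.8] a -91.44 tilt 0.02 deg grip 43.8 mm F [-0.4 -0.4 -0.8] q1 0.48 q6 1.06
->  [0.478, 0.034, 0.01, -91.1] dist cm 0.5 turn 0.3 rows 1
  xyz [[0.15, 0.24, 0.38]] rot [[0, 0, -0.34]]
```

Call:
jog_arm(delta_rot=[[0, 0, -0.3], [0, 0, 0], [0, 0, 0]], xyz=[[0.15, 0.25, 0.3], [0, 0, 0.1], [0, 0, 0]], gripper=[3, 3, 3])

```text
t: 34.75
ee_pos: [0.4773, 0.0337, 0.0098]
ee_rot: [[-0.02, -1.0, -0.001], [-1.0, 0.02, -0.0], [0.0, 0.001, -1.0]]
ft_force: [-1.4, -0.2, 3.4]
grip_width: 0.0436
```

Call:
jog_arm(delta_rot=[[0, 0, 0], [0, 0, 0], [0, 0, 0], [0, 0, 8], [0, 0, 8]], xyz=[[0, 0, 0], [0, 0, 0], [0, 0, -4], [0, 0, -6], [0, 0, -1]], gripper=[5, 6.5, 6.5, 6.5, 6.5])

```text
t: 35.38
ee_pos: [0.4802, 0.0348, 0.1236]
ee_rot: [[-0.298, -0.954, 0.007], [-0.954, 0.298, 0.003], [-0.005, -0.006, -1.0]]
ft_force: [0.3, -0.1, -0.8]
grip_width: 0.0649
```

```bash
python3 cars.py car1;python3 mv.py .6705 -.0963 .1 -124.4
```

```text
car1 top [ 0.6707 -0.0959 -0.6035] 0.1 | sc [ 0.6706 -0.0989 -0.3724] 0.93 yaw deg -34.6
t 35.48 pos [478.9  34.4 121.3] a -107.23 tilt 0.24 deg grip 64.7 mm F [-0.7 -0.1 -0.3] q1 0.48 q6 0.79
->  [0.6705, -0.0963, 0.1, -124.4] dist cm 23.3 turn -17.2 rows 4
  xyz [[1.7, -5.54, 0.53], [1.28, -5.66, 0.53], [0.86, -5.74, 0.53], [0.42, -5.78, 0.53]] rot [[0, 0, 4.29], [0, 0, 4.29], [0, 0, 4.29], [0, 0, 4.29]]
```

Call:
jog_arm(delta_rot=[[0, 0, 4.3], [0, 0, 4.3], [0, 0, 4.3], [0, 0, 4.3], [0, 0, 0]], xyz=[[1.7, -5.5, 0.5], [1.3, -5.7, 0.5], [0.9, -5.7, 0.5], [0.4, -5.8, 0.5], [0, 0, 0]], gripper=[7, 7, 7, 7, 7])

```text
t: 36.1
ee_pos: [0.6703, -0.0994, 0.0953]
ee_rot: [[-0.564, -0.825, -0.004], [-0.825, 0.564, -0.001], [0.003, 0.003, -1.0]]
ft_force: [-1.5, -0.0, -1.0]
grip_width: 0.0703
```

Call:
jog_arm(delta_rot=[[0, 0, 0], [0, 0, 0], [0, 0, 0], [0, 0, 0]], xyz=[[0, 0, 4], [0, 0, 3.5], [0, 0, 0], [0, 0, 0]], gripper=[7, 7, 7, 7])

```text
t: 36.6
ee_pos: [0.6696, -0.0967, 0.0252]
ee_rot: [[-0.562, -0.827, 0.0], [-0.827, 0.562, -0.0], [0.0, -0.0, -1.0]]
ft_force: [0.3, -0.7, 1.9]
grip_width: 0.0697
```

```bash
python3 mv.py .6703 -.096 .006 -124.5
```

```text
t 36.60 pos [669.6 -96.7  25.2] a -124.23 tilt 0.03 deg grip 69.7 mm F [ 0.3 -0.7  1.9] q1 0.14 q6 0.83
->  [0.6703, -0.096, 0.006, -124.5] dist cm 1.9 turn -0.3 rows 1
  xyz [[-0.1, -0.02, 1.92]] rot [[0, 0, 0.27]]
```

Call:
jog_arm(delta_rot=[[0, 0, 0.3], [0, 0, 0], [0, 0, 0], [0, 0, 0], [0, 0, 0]], xyz=[[-0.1, 0, 1.5], [0, 0, 0.4], [0, 0, 0], [0, 0, 0], [0, 0, 0]], gripper=[7, 7, 5, 3, 3], squeeze=20)

```text
t: 37.22
ee_pos: [0.6701, -0.096, 0.0059]
ee_rot: [[-0.568, -0.823, 0.001], [-0.823, 0.568, 0.0], [-0.0, -0.001, -1.0]]
ft_force: [0.6, -0.2, -0.3]
grip_width: 0.0455
```

Call:
jog_arm(delta_rot=[[0, 0, 0], [0, 0, 0], [0, 0, 0]], xyz=[[0, 0, 0], [0, 0, 0], [0, 0, 0]], gripper=[3, 3, 3])

```text
t: 37.6
ee_pos: [0.6701, -0.096, 0.0059]
ee_rot: [[-0.568, -0.823, 0.001], [-0.823, 0.568, -0.0], [-0.0, -0.001, -1.0]]
ft_force: [0.7, -0.0, 4.5]
grip_width: 0.0443
```

```bash
python3 mv.py .6703 -.096 .095 -124.5 .476 -.054 .085 -91.1
```

```text
t 37.60 pos [670.1 -96.    5.9] a -124.63 tilt 0.04 deg grip 44.3 mm F [ 0.7 -0.   4.5] q1 0.15 q6 0.82
->  [0.6703, -0.096, 0.095, -124.5] dist cm 8.9 turn 0.1 rows 2
  xyz [[-0.0, -0.01, -4.45], [-0.0, -0.01, -4.45]] rot [[0, 0, -0.07], [0, 0, -0.07]]
->  [0.476, -0.054, 0.085, -91.1] dist cm 19.9 turn 33.4 rows 4
  xyz [[1.89, 4.6, 0.25], [1.2, 4.82, 0.25], [0.49, 4.95, 0.25], [-0.24, 4.96, 0.25]] rot [[0, 0, -8.35], [0, 0, -8.35], [0, 0, -8.35], [0, 0, -8.35]]
```

Call:
jog_arm(delta_rot=[[0, 0, 0], [0, 0, 0], [0, 0, -8.4], [0, 0, -8.4], [0, 0, -8.4]], xyz=[[0, 0, -3], [0, 0, -5.5], [1.9, 4.6, 0], [1.2, 4.8, 0.2], [0.5, 4.9, 0.3]], gripper=[3, 3, 3, 3, 3], squeeze=35)

```text
t: 38.22
ee_pos: [0.5226, -0.0647, 0.0852]
ee_rot: [[-0.16, -0.987, -0.001], [-0.987, 0.16, 0.0], [0.0, 0.001, -1.0]]
ft_force: [0.2, 1.0, -1.0]
grip_width: 0.0436
```

Call:
jog_arm(delta_rot=[[0, 0, -8.3], [0, 0, 0], [0, 0, 0], [0, 0, 0]], xyz=[[-0.2, 4.9, 0.2], [0, 0, 2], [0, 0, 3], [0, 0, 0]], gripper=[3, 3, 3, 3])

```text
t: 38.72
ee_pos: [0.4745, -0.0553, 0.032]
ee_rot: [[-0.02, -1.0, -0.005], [-1.0, 0.02, -0.001], [0.001, 0.005, -1.0]]
ft_force: [-0.0, -0.1, -1.4]
grip_width: 0.0438
```

```bash
python3 mv.py .4758 -.054 .01 -91.1
```

```text
t 38.73 pos [474.5 -55.3  32. ] a -91.16 tilt 0.27 deg grip 43.8 mm F [-0.  -0.1 -1.4] q1 0.30 q6 1.25
->  [0.4758, -0.054, 0.01, -91.1] dist cm 2.2 turn 0.1 rows 1
  xyz [[-0.13, -0.13, 2.2]] rot [[0, 0, -0.06]]
```

Call:
jog_arm(delta_rot=[[0, 0, 0], [0, 0, 0], [0, 0, 0]], xyz=[[-0.1, 0, 1.2], [0, 0, 0.6], [0, 0, 0]], gripper=[3, 3, 3])

```text
t: 39.1
ee_pos: [0.4765, -0.0539, 0.0153]
ee_rot: [[-0.02, -1.0, -0.001], [-1.0, 0.02, -0.0], [0.0, 0.001, -1.0]]
ft_force: [-0.0, -0.1, -1.2]
grip_width: 0.044
```

```bash
python3 mv.py .4758 -.054 .009 -91.1
```

```text
t 39.10 pos [476.5 -53.9  15.3] a -91.15 tilt 0.04 deg grip 44.0 mm F [-0.  -0.1 -1.2] q1 0.30 q6 1.25
->  [0.4758, -0.054, 0.009, -91.1] dist cm 0.6 turn 0.0 rows 1
  xyz [[0.01, 0.07, 0.63]] rot [[0, 0, -0.05]]
```

Call:
jog_arm(delta_rot=[[0, 0, 0], [0, 0, 0], [0, 0, 0]], xyz=[[0, 0.1, 0.5], [0, 0, 0.15], [0, 0, 0]], gripper=[3, 3, 3])

```text
t: 39.48
ee_pos: [0.4756, -0.0538, 0.0091]
ee_rot: [[-0.02, -1.0, -0.0], [-1.0, 0.02, -0.0], [0.0, 0.0, -1.0]]
ft_force: [-0.8, -1.5, -0.7]
grip_width: 0.0439
```

Call:
jog_arm(delta_rot=[[0, 0, 0], [0, 0, 0], [0, 0, 0], [0, 0, -8], [0, 0, -8]], xyz=[[0, 0, 0], [0, 0, 0], [0, 0, -4], [0, 0, -6], [0, 0, -1]], gripper=[5, 6.5, 6.5, 6.5, 6.5])

```text
t: 40.1
ee_pos: [0.4781, -0.0533, 0.1233]
ee_rot: [[0.262, -0.965, 0.007], [-0.965, -0.262, 0.001], [0.001, -0.007, -1.0]]
ft_force: [0.9, 1.4, -1.3]
grip_width: 0.0652
```

```bash
python3 cars.py car4;python3 mv.py .41 -.319 .1 -50.2
python3 - <<'E'
from h import *
shot('scene','s5.png');shot('top','t5.png')
E
```

```text
car4 top [ 0.4087 -0.3203  0.6859] 0.1 | sc [ 0.4138 -0.3156  0.7102] 0.28 yaw deg 39.3
t 40.20 pos [476.7 -53.5 121. ] a -75.04 tilt 0.24 deg grip 65.1 mm F [-0.6  0.7  0.1] q1 0.30 q6 1.53
->  [0.41, -0.319, 0.1, -50.2] dist cm 27.5 turn 24.8 rows 5
  xyz [[4.79, 2.66, 0.42], [4.54, 3.06, 0.42], [4.26, 3.45, 0.42], [3.94, 3.8, 0.42], [3.6, 4.13, 0.42]] rot [[0, 0, -4.97], [0, 0, -4.97], [0, 0, -4.97], [0, 0, -4.97], [0, 0, -4.97]]
```

View pics/s5.png

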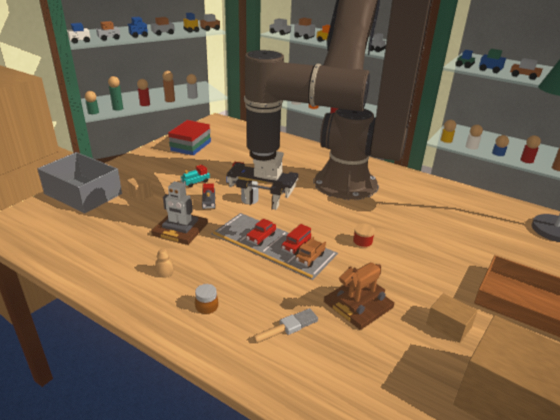

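Call:
jog_arm(delta_rot=[[0, 0, -5], [0, 0, -5], [0, 0, -5], [0, 0, -5], [0, 0, -4.7]], xyz=[[4.8, 2.7, 0], [4.5, 3.1, 0], [4.3, 3.4, 0.4], [3.9, 3.8, 0.4], [3.6, 4.1, 0.4]], gripper=[7, 7, 7, 7, 7])

```text
t: 40.92
ee_pos: [0.4072, -0.3203, 0.1054]
ee_rot: [[0.637, -0.771, -0.002], [-0.771, -0.637, 0.001], [-0.002, 0.001, -1.0]]
ft_force: [1.3, 0.0, -0.0]
grip_width: 0.0702
```

Call:
jog_arm(delta_rot=[[0, 0, 0], [0, 0, 0], [0, 0, 0]], xyz=[[0, 0, 4], [0, 0, 2], [0, 0, 0]], gripper=[7, 7, 7])

```text
t: 41.3
ee_pos: [0.4063, -0.3185, 0.0443]
ee_rot: [[0.635, -0.773, -0.006], [-0.773, -0.635, 0.002], [-0.005, 0.003, -1.0]]
ft_force: [0.7, -0.1, 0.2]
grip_width: 0.0698
```

```bash
python3 mv.py .4095 -.3195 .006 -50.3
```

```text
t 41.30 pos [ 406.3 -318.5   44.3] a -50.61 tilt 0.35 deg grip 69.8 mm F [ 0.7 -0.1  0.2] q1 -0.28 q6 2.54
->  [0.4095, -0.3195, 0.006, -50.3] dist cm 3.8 turn 0.3 rows 1
  xyz [[0.28, -0.18, 3.83]] rot [[0, 0, -0.31]]
```

Call:
jog_arm(delta_rot=[[0, 0, -0.3], [0, 0, 0], [0, 0, 0]], xyz=[[0.1, -0.1, 2], [0, 0, 1], [0, 0, 0]], gripper=[7, 7, 7])

```text
t: 41.68
ee_pos: [0.4097, -0.3188, 0.0168]
ee_rot: [[0.641, -0.768, -0.001], [-0.768, -0.641, 0.0], [-0.001, 0.001, -1.0]]
ft_force: [-0.8, -0.0, 0.2]
grip_width: 0.0701
```

```bash
python3 mv.py .4095 -.3195 .006 -50.3
```

```text
t 41.67 pos [ 409.7 -318.8   16.8] a -50.16 tilt 0.08 deg grip 70.1 mm F [-0.8 -0.   0.2] q1 -0.28 q6 2.55
->  [0.4095, -0.3195, 0.006, -50.3] dist cm 1.1 turn -0.1 rows 1
  xyz [[0.04, 0.06, 1.08]] rot [[0, 0, 0.14]]
```

Call:
jog_arm(delta_rot=[[0, 0, 0.1], [0, 0, 0], [0, 0, 0], [0, 0, 0], [0, 0, 0]], xyz=[[0, 0.05, 0.8], [0, 0, 0.2], [0, 0, 0], [0, 0, 0], [0, 0, 0]], gripper=[7, 7, 5, 3, 3], squeeze=20)

```text
t: 42.3
ee_pos: [0.4098, -0.3195, 0.0073]
ee_rot: [[0.64, -0.769, 0.0], [-0.769, -0.64, -0.0], [0.0, -0.0, -1.0]]
ft_force: [1.6, -0.7, 0.8]
grip_width: 0.0458
```

Call:
jog_arm(delta_rot=[[0, 0, 0], [0, 0, 0], [0, 0, 0]], xyz=[[0, 0, 0], [0, 0, 0], [0, 0, 0]], gripper=[3, 3, 3])

```text
t: 42.68
ee_pos: [0.4098, -0.3195, 0.0073]
ee_rot: [[0.64, -0.769, 0.0], [-0.769, -0.64, -0.0], [0.0, -0.0, -1.0]]
ft_force: [0.0, 0.1, 2.4]
grip_width: 0.0437
```

```bash
python3 mv.py .4095 -.3195 .1 -50.3 .4743 -.142 .09 -91.1
```

```text
t 42.67 pos [ 409.8 -319.5    7.3] a -50.23 tilt 0.03 deg grip 43.7 mm F [0.  0.1 2.4] q1 -0.28 q6 2.55
->  [0.4095, -0.3195, 0.1, -50.3] dist cm 9.3 turn -0.1 rows 2
  xyz [[-0.01, 0.01, -4.64], [-0.01, 0.01, -4.64]] rot [[0, 0, 0.03], [0, 0, 0.03]]
->  [0.4743, -0.142, 0.09, -91.1] dist cm 18.9 turn -40.8 rows 5
  xyz [[-1.9, -3.26, 0.2], [-2.35, -2.96, 0.2], [-2.74, -2.6, 0.2], [-3.09, -2.18, 0.2], [-3.36, -1.72, 0.2]] rot [[0, 0, 8.16], [0, 0, 8.16], [0, 0, 8.16], [0, 0, 8.16], [0, 0, 8.16]]
```

Call:
jog_arm(delta_rot=[[0, 0, 0], [0, 0, 0], [0, 0, 8.2], [0, 0, 8.2], [0, 0, 8.2]], xyz=[[0, 0, -3], [0, 0, -6], [-1.9, -3.3, 0], [-2.3, -3, 0], [-2.7, -2.6, 0.2]], gripper=[3, 3, 3, 3, 3], squeeze=35)

```text
t: 43.3
ee_pos: [0.4495, -0.2123, 0.0952]
ee_rot: [[0.256, -0.967, 0.0], [-0.967, -0.256, 0.0], [-0.0, -0.0, -1.0]]
ft_force: [0.5, -0.3, -1.6]
grip_width: 0.0439
```

Call:
jog_arm(delta_rot=[[0, 0, 8.2], [0, 0, 8.1], [0, 0, 0], [0, 0, 0]], xyz=[[-3.1, -2.2, 0.2], [-3.4, -1.7, 0.2], [0, 0, 4], [0, 0, 0]], gripper=[3, 3, 3, 3])

```text
t: 43.8
ee_pos: [0.4728, -0.1415, 0.0488]
ee_rot: [[-0.019, -1.0, -0.006], [-1.0, 0.019, -0.0], [0.0, 0.006, -1.0]]
ft_force: [-0.1, -0.7, -0.8]
grip_width: 0.0439
```

```bash
python3 mv.py .4745 -.142 .01 -91.1
```

```text
t 43.80 pos [ 472.8 -141.5   48.8] a -91.11 tilt 0.36 deg grip 43.9 mm F [-0.1 -0.7 -0.8] q1 0.11 q6 1.44
->  [0.4745, -0.142, 0.01, -91.1] dist cm 3.9 turn 0.0 rows 1
  xyz [[0.05, -0.17, 3.88]] rot [[0, 0, -0.01]]
```

Call:
jog_arm(delta_rot=[[0, 0, 0], [0, 0, 0], [0, 0, 0]], xyz=[[0, 0, 2], [0, 0, 1.2], [0, 0, 0]], gripper=[3, 3, 3])

```text
t: 44.18
ee_pos: [0.4749, -0.1422, 0.0189]
ee_rot: [[-0.02, -1.0, -0.001], [-1.0, 0.02, -0.0], [0.0, 0.001, -1.0]]
ft_force: [0.1, 0.5, -1.2]
grip_width: 0.0438
```

```bash
python3 mv.py .4745 -.142 .0103 -91.1
```

```text
t 44.17 pos [ 474.9 -142.2   18.9] a -91.17 tilt 0.08 deg grip 43.8 mm F [ 0.1  0.5 -1.2] q1 0.11 q6 1.44
->  [0.4745, -0.142, 0.0103, -91.1] dist cm 0.9 turn 0.1 rows 1
  xyz [[-0.02, 0.04, 0.86]] rot [[0, 0, -0.07]]
```

Call:
jog_arm(delta_rot=[[0, 0, 0], [0, 0, 0], [0, 0, 0]], xyz=[[0, 0.05, 0.7], [0, 0, 0.15], [0, 0, 0]], gripper=[3, 3, 3])

```text
t: 44.55
ee_pos: [0.4749, -0.1419, 0.0107]
ee_rot: [[-0.02, -1.0, 0.0], [-1.0, 0.02, -0.0], [0.0, -0.0, -1.0]]
ft_force: [0.6, 0.3, -1.0]
grip_width: 0.0437
```

Call:
jog_arm(delta_rot=[[0, 0, 0], [0, 0, 0], [0, 0, 0], [0, 0, 0], [0, 0, 0]], xyz=[[0, 0, 0], [0, 0, 0], [0, 0, -5], [0, 0, -6], [0, 4, -6]], gripper=[5, 6.5, 6.5, 6.5, 6.5])

```text
t: 45.18
ee_pos: [0.4417, -0.1412, 0.1749]
ee_rot: [[-0.019, -1.0, 0.002], [-1.0, 0.019, -0.001], [0.001, -0.002, -1.0]]
ft_force: [1.0, 0.4, 0.7]
grip_width: 0.0649
```

Call:
jog_arm(delta_rot=[[0, 0, 0], [0, 0, 0], [0, 0, 0], [0, 0, 0], [0, 0, 0]], xyz=[[2, 5, -3], [5, 3, 0], [5, 2, 0], [5, 0, 0], [0, 0, 0]], gripper=[6.5, 6.5, 6.5, 6.5, 6.5])

```text
t: 45.8
ee_pos: [0.3361, -0.3117, 0.2025]
ee_rot: [[-0.024, -1.0, -0.0], [-1.0, 0.024, -0.0], [0.0, 0.0, -1.0]]
ft_force: [0.2, 0.9, -0.2]
grip_width: 0.0652
```

```bash
python3 - <<'E'
from h import *
for c,x,y in(('top',160,130),('scene',140,150)):
    p=shot(c); cv2.imwrite(f'pics/e{c}.png',cv2.resize(p['frame'][y:y+195,x:x+270,::-1],None,fx=2.9,fy=2.9,interpolation=cv2.INTER_CUBIC))
E
python3 mv.py
```

```text
t 45.90 pos [ 336.3 -309.4  202.3] a -91.26 tilt 0.03 deg grip 64.8 mm F [-1.1  0.2  0.9] q1 -0.31 q6 1.86
```

View pics/etop.png

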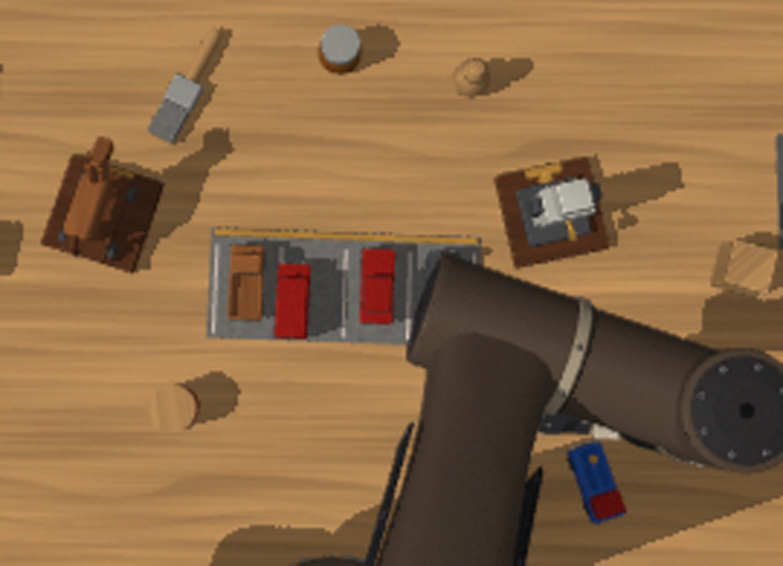

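View pics/escene.png

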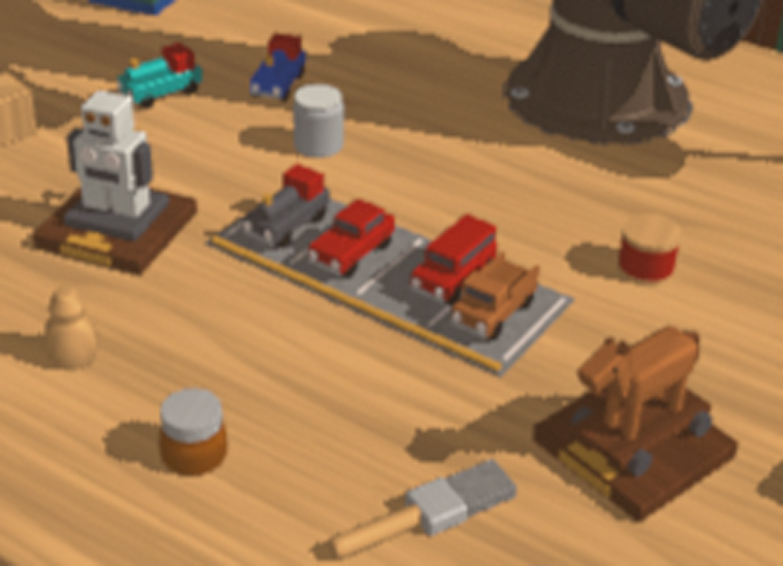

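```bash
cat > bays.py <<'E'
from fit import *
np.set_printoptions(precision=4,suppress=True)
V={c:(lambda p:(p,dts(p)))(shot(c)) for c in('top','scene')}
I=dict(car1=[.476,-.054,-.02],car2=[.479,.122,-.02],car3=[.456,.06,-.02],car4=[.4745,-.142,-.02])
import sys
for a in sys.argv[1:]:
    n,x,y,w=a.split(','); I[n]=[float(x),float(y),float(w)]
it=[]
for n,i in I.items():
    a=fit('car',i,[V['top']],.003,dx=.01,da=.1); b=fit('car',i,[V['scene']],.003,dx=.01,da=.1)
    print(n,'top',a[0],round(a[1],2),'| sc',b[0],round(b[1],2)); it.append(('car',[*a[0],.003]))
print('mat top',fit('mat',[.4765,-.011,-.019],[V['top']],0,dx=.005,da=.02),'sc',fit('mat',[.4785,-.008,-.018],[V['scene']],0,dx=.005,da=.02))
overlay(V['top'][0],it,'bt.png',(225,335,195,260),7)
overlay(V['scene'][0],it,'bs.png',(210,340,200,280),6)
E
python3 bays.py
```

```text
car1 top [ 0.477  -0.0535 -0.0144] 0.08 | sc [ 0.4738 -0.0609 -0.099 ] 0.86
car2 top [ 0.4773  0.1222 -0.0304] 0.06 | sc [ 0.4701  0.1156 -0.0387] 0.49
car3 top [ 0.4527  0.0597 -0.0336] 0.02 | sc [0.4367 0.0529 0.116 ] 0.27
car4 top [ 0.4689 -0.1455 -0.1704] 2.81 | sc [ 0.4946 -0.1227  0.1904] 0.7
mat top (array([ 0.4766, -0.0086, -0.0164]), np.float64(0.9428516030311584)) sc (array([ 0.4779, -0.0077, -0.0119]), np.float64(0.34848102927207947))
```

View pics/bt.png

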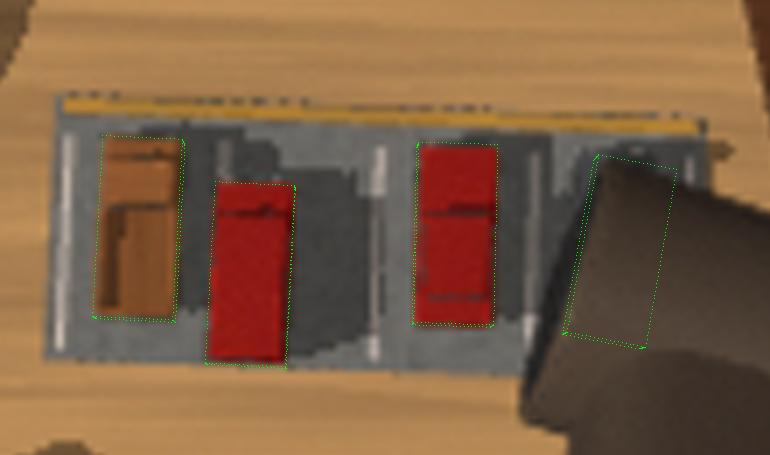

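View pics/bs.png

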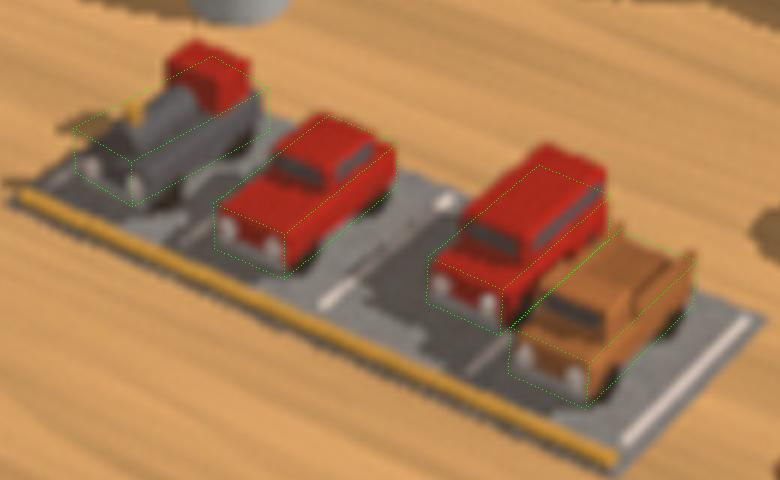

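```bash
python3 mv.py .411 .061 .12 -92 .411 .061 .0125 -92
```

```text
t 46.00 pos [ 336.8 -308.5  202.5] a -91.11 tilt 0.01 deg grip 65.0 mm F [-0.1  0.5 -0.5] q1 -0.31 q6 1.86
->  [0.411, 0.061, 0.12, -92.0] dist cm 38.6 turn -0.9 rows 7
  xyz [[-5.3, -0.96, 1.18], [-5.3, -0.95, 1.18], [-5.3, -0.93, 1.18], [-5.3, -0.92, 1.18], [-5.31, -0.91, 1.18]] rot [[0, 0, 0.13], [0, 0, 0.13], [0, 0, 0.13], [0, 0, 0.13], [0, 0, 0.13]]
  xyz [[-5.31, -0.9, 1.18], [-5.31, -0.89, 1.18]] rot [[0, 0, 0.13], [0, 0, 0.13]]
->  [0.411, 0.061, 0.0125, -92.0] dist cm 10.8 turn 0.0 rows 2
  xyz [[0.0, 0.0, 5.38], [0.0, 0.0, 5.38]] rot [[0, 0, -0.0], [0, 0, -0.0]]
```

Call:
jog_arm(delta_rot=[[0, 0, 0], [0, 0, 0], [0, 0, 0], [0, 0, 0], [0, 0, 0]], xyz=[[-5.3, -1, 0], [-5.3, -1, 0.5], [-5.3, -0.9, 1], [-5.3, -0.9, 1], [-5.3, -0.9, 1]], gripper=[5.4, 5.4, 5.4, 5.4, 5.4])

```text
t: 46.62
ee_pos: [0.3891, -0.0423, 0.1678]
ee_rot: [[-0.017, -1.0, 0.002], [-1.0, 0.017, 0.001], [-0.001, -0.002, -1.0]]
ft_force: [1.3, -0.2, 0.3]
grip_width: 0.054
```

Call:
jog_arm(delta_rot=[[0, 0, 0.5], [0, 0, 0.4], [0, 0, 0]], xyz=[[-5.3, -0.9, 1], [-5.3, -0.9, 1], [0, 0, 0]], gripper=[5.4, 5.4, 5.4])

```text
t: 47.0
ee_pos: [0.4097, 0.0642, 0.1473]
ee_rot: [[-0.029, -1.0, 0.0], [-1.0, 0.029, -0.0], [0.0, -0.0, -1.0]]
ft_force: [-0.1, -0.0, 0.5]
grip_width: 0.0541
```

```bash
python3 mv.py .411 .061 .07 -92  .411 .061 .0125 -92
```

```text
t 47.00 pos [409.7  64.2 147.3] a -91.66 tilt 0.00 deg grip 54.1 mm F [-0.1 -0.   0.5] q1 0.64 q6 0.91
->  [0.411, 0.061, 0.07, -92.0] dist cm 7.7 turn -0.3 rows 2
  xyz [[0.16, -0.07, 3.86], [0.16, -0.07, 3.86]] rot [[0, 0, 0.17], [0, 0, 0.17]]
->  [0.411, 0.061, 0.0125, -92.0] dist cm 5.8 turn 0.0 rows 1
  xyz [[0.0, 0.0, 5.75]] rot [[0, 0, -0.0]]
```

Call:
jog_arm(delta_rot=[[0, 0, 0.3], [0, 0, 0], [0, 0, 0], [0, 0, 0]], xyz=[[0.2, -0.1, 3.8], [0.1, 0, 3], [0, 0, 0], [0, 0, 0]], gripper=[5.4, 5.4, 5.4, 5.4])

```text
t: 47.5
ee_pos: [0.4111, 0.0578, 0.0807]
ee_rot: [[-0.04, -0.999, 0.001], [-0.999, 0.04, 0.0], [-0.0, -0.001, -1.0]]
ft_force: [1.0, -0.1, -0.2]
grip_width: 0.0535
```

```bash
python3 mv.py  .411 .061 .0125 -92; python3 bays.py |sed -n 3p
```

```text
t 47.50 pos [411.1  57.8  80.7] a -92.29 tilt 0.07 deg grip 53.5 mm F [ 1.  -0.1 -0.2] q1 0.62 q6 0.91
->  [0.411, 0.061, 0.0125, -92.0] dist cm 6.8 turn 0.3 rows 2
  xyz [[-0.16, 0.01, 3.41], [-0.16, 0.01, 3.41]] rot [[0, 0, -0.14], [0, 0, -0.14]]
car3 top [0.4428 0.0376 0.2268] 1.82 | sc [0.4367 0.0547 0.1424] 0.29
```

View pics/bs.png

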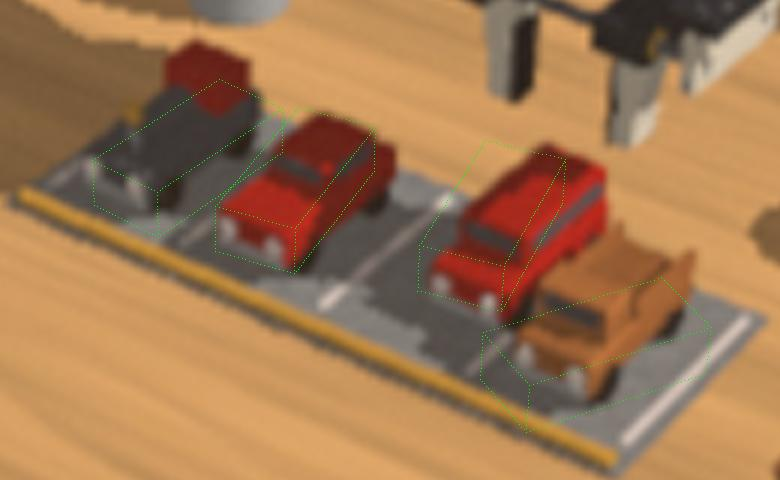

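Call:
jog_arm(delta_rot=[[0, 0, -0.2], [0, 0, 0]], xyz=[[-0.25, 0, 0.5], [0, 0, 0]], gripper=[5.6, 5.6])

```text
t: 47.85
ee_pos: [0.4107, 0.0601, 0.0746]
ee_rot: [[-0.037, -0.999, 0.0], [-0.999, 0.037, 0.0], [-0.0, -0.0, -1.0]]
ft_force: [-0.1, -0.1, 0.4]
grip_width: 0.0561
```

```bash
python3 mv.py  .411 .061 .0125 -92
```

```text
t 47.85 pos [410.7  60.1  74.6] a -92.13 tilt 0.02 deg grip 56.1 mm F [-0.1 -0.1  0.4] q1 0.63 q6 0.91
->  [0.411, 0.061, 0.0125, -92.0] dist cm 6.2 turn 0.1 rows 2
  xyz [[-0.05, -0.01, 3.11], [-0.05, -0.01, 3.11]] rot [[0, 0, -0.07], [0, 0, -0.07]]
```

Call:
jog_arm(delta_rot=[[0, 0, 0], [0, 0, 0], [0, 0, 0], [0, 0, 0]], xyz=[[-0.1, 0, 2], [0, 0, 2], [0, 0, 2], [0, 0, 0]], gripper=[5.6, 5.6, 5.6, 5.6])

```text
t: 48.35
ee_pos: [0.4099, 0.0603, 0.0137]
ee_rot: [[-0.037, -0.999, -0.003], [-0.999, 0.037, -0.002], [0.002, 0.002, -1.0]]
ft_force: [0.7, 0.1, 0.1]
grip_width: 0.0562
```

```bash
python3 mv.py  .411 .061 .0125 -92
```

```text
t 48.35 pos [409.9  60.3  13.7] a -92.15 tilt 0.18 deg grip 56.2 mm F [0.7 0.1 0.1] q1 0.63 q6 0.91
->  [0.411, 0.061, 0.0125, -92.0] dist cm 0.2 turn 0.1 rows 1
  xyz [[-0.07, -0.11, 0.12]] rot [[0, 0, -0.15]]
```

Call:
jog_arm(delta_rot=[[0, 0, 0], [0, 0, 0], [0, 0, 0], [0, 0, 0], [0, 0, 0]], xyz=[[0, 0, 0], [0, 0, 0], [0, 0, 0], [0, 0, 0], [0, 0, 0]], gripper=[4, 3, 3, 3, 3], squeeze=20)

```text
t: 48.98
ee_pos: [0.4113, 0.0612, 0.0152]
ee_rot: [[-0.037, -0.999, 0.001], [-0.999, 0.037, 0.001], [-0.001, -0.001, -1.0]]
ft_force: [-1.6, 0.5, 6.9]
grip_width: 0.0435
```

```bash
python3 mv.py  .411 .034 .0127 -91.1 .4355 .0335 .0127 -91.1
```

```text
t 48.98 pos [411.3  61.2  15.2] a -92.12 tilt 0.08 deg grip 43.5 mm F [-1.6  0.5  6.9] q1 0.63 q6 0.91
->  [0.411, 0.034, 0.0127, -91.1] dist cm 2.7 turn 1.0 rows 1
  xyz [[2.72, -0.07, 0.25]] rot [[0, 0, -1.02]]
->  [0.4355, 0.0335, 0.0127, -91.1] dist cm 2.5 turn 0.0 rows 1
  xyz [[0.0, -2.45, 0.0]] rot [[0, 0, -0.0]]
```

Call:
jog_arm(delta_rot=[[0, 0, 0], [0, 0, 0], [0, 0, 0], [0, 0, -0.5], [0, 0, -0.5]], xyz=[[0.5, 0, 0], [0.8, 0, 0], [0.8, 0, 0], [0.6, -0.3, 0], [0, -0.5, 0]], gripper=[3, 3, 3, 3, 3], squeeze=30)

```text
t: 49.6
ee_pos: [0.4151, 0.0321, 0.0149]
ee_rot: [[-0.021, -1.0, -0.004], [-1.0, 0.021, -0.002], [0.002, 0.004, -1.0]]
ft_force: [-18.3, 4.2, 29.7]
grip_width: 0.0437
```

Call:
jog_arm(delta_rot=[[0, 0, 0], [0, 0, 0], [0, 0, 0], [0, 0, 0]], xyz=[[0, -0.7, 0], [0, -0.6, 0], [0, -0.3, 0], [0, 0, 0]], gripper=[3, 3, 3, 3])

```text
t: 50.1
ee_pos: [0.429, 0.0302, 0.0144]
ee_rot: [[-0.021, -1.0, -0.008], [-1.0, 0.021, -0.004], [0.004, 0.008, -1.0]]
ft_force: [-14.6, -3.1, 26.8]
grip_width: 0.0437
```

```bash
python3 mv.py  .4355 .0335 .0127 -91.1;python3 bays.py car3,.477,.034,-.02 |sed -n 3p
```

```text
t 50.10 pos [429.   30.2  14.4] a -91.23 tilt 0.52 deg grip 43.7 mm F [-14.6  -3.1  26.8] q1 0.53 q6 1.02
->  [0.4355, 0.0335, 0.0127, -91.1] dist cm 0.8 turn 0.1 rows 1
  xyz [[-0.34, -0.65, 0.17]] rot [[0, 0, -0.13]]
car3 top [0.4582 0.0027 0.0441] 2.01 | sc [0.4553 0.0235 0.177 ] 0.31
```

View pics/bs.png

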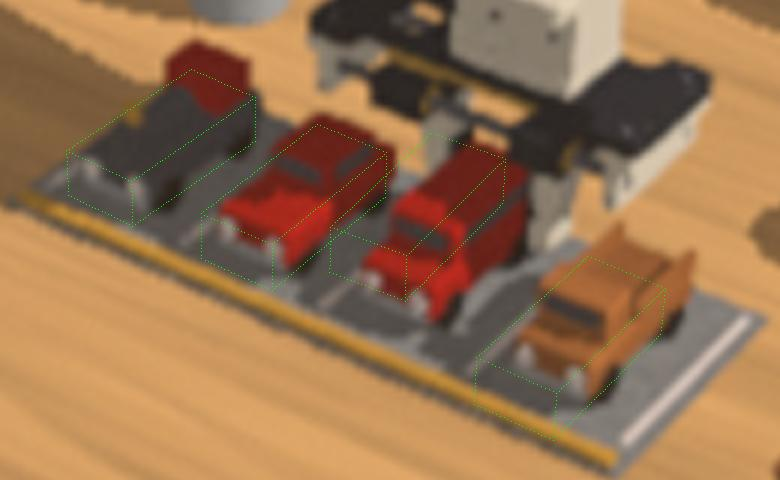

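Call:
jog_arm(delta_rot=[[0, 0, 0], [0, 0, 0], [0, 0, 0], [0, 0, 0], [0, 0, 0]], xyz=[[0, 0, -0.1], [0, 0, 0], [0, 0, -5], [0, 0, -5], [0, 2, -5]], gripper=[5, 6, 6, 6, 6], squeeze=20)

```text
t: 50.82
ee_pos: [0.4142, 0.0337, 0.167]
ee_rot: [[-0.02, -1.0, -0.0], [-1.0, 0.02, -0.0], [0.0, 0.0, -1.0]]
ft_force: [1.2, -0.3, 1.5]
grip_width: 0.0601
```

Call:
jog_arm(delta_rot=[[0, 0, 0], [0, 0, 0], [0, 0, 0], [0, 0, 0], [0, 0, 0]], xyz=[[-4, 3, 0], [-6, 0, 0], [-6, 0, 0], [-6, 0, 0], [-4, 0, 0]], gripper=[6, 6, 6, 6, 6])

```text
t: 51.45
ee_pos: [0.3887, 0.2968, 0.1653]
ee_rot: [[-0.018, -1.0, -0.0], [-1.0, 0.018, -0.0], [0.0, 0.0, -1.0]]
ft_force: [1.2, -0.8, 0.3]
grip_width: 0.0601
```

```bash
python3 bays.py car3,.471,.031,-.02; python3 mv.py
```

```text
car1 top [ 0.4765 -0.0531 -0.0264] 0.05 | sc [ 0.4905 -0.055   0.1116] 1.16
car2 top [ 0.4773  0.1221 -0.0104] 0.07 | sc [ 0.4762  0.1163 -0.0149] 1.03
car3 top [ 0.4726  0.0295 -0.0233] 0.05 | sc [0.4482 0.0225 0.1355] 0.85
car4 top [ 0.4846 -0.1408 -0.0381] 0.14 | sc [ 0.5014 -0.1378 -0.0653] 1.18
mat top (array([ 0.475 , -0.0102, -0.0292]), np.float64(0.35039642453193665)) sc (array([ 0.4775, -0.0077,  0.003 ]), np.float64(0.48019230365753174))
t 51.55 pos [389.2 297.8 165. ] a -90.98 tilt 0.02 deg grip 59.9 mm F [-0.4 -0.5  0.2] q1 1.06 q6 0.50
```

View pics/bt.png

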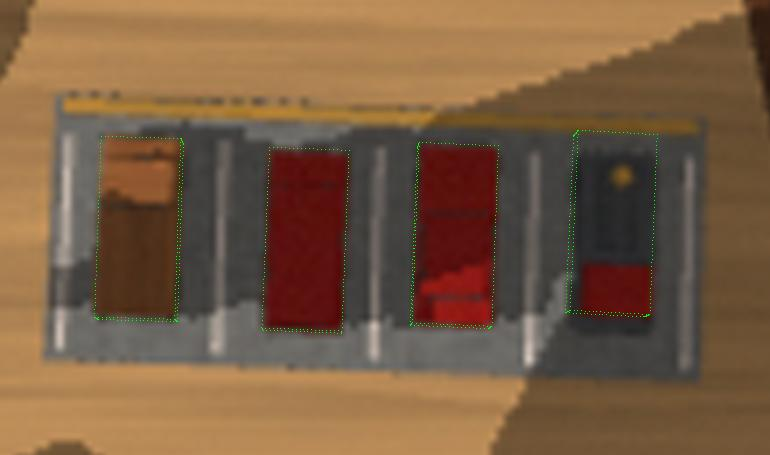

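```bash
python3 mv.py .4726 .0295 .11 -91.2
```

```text
t 51.55 pos [389.2 297.8 165. ] a -90.98 tilt 0.02 deg grip 59.9 mm F [-0.4 -0.5  0.2] q1 1.06 q6 0.50
->  [0.4726, 0.0295, 0.11, -91.2] dist cm 28.6 turn -0.2 rows 5
  xyz [[5.34, -1.76, 1.1], [5.33, -1.76, 1.1], [5.33, -1.77, 1.1], [5.33, -1.77, 1.1], [5.33, -1.78, 1.1]] rot [[0, 0, 0.04], [0, 0, 0.04], [0, 0, 0.04], [0, 0, 0.04], [0, 0, 0.04]]
```

Call:
jog_arm(delta_rot=[[0, 0, 0], [0, 0, 0], [0, 0, 0], [0, 0, 0], [0, 0, 0.2]], xyz=[[5.3, -1.8, 0], [5.3, -1.8, 1], [5.3, -1.8, 1], [5.3, -1.8, 1.2], [5.3, -1.8, 1.2]], gripper=[6, 6, 6, 6, 6])

```text
t: 52.18
ee_pos: [0.4736, 0.0254, 0.1212]
ee_rot: [[-0.023, -1.0, 0.0], [-1.0, 0.023, 0.0], [-0.0, -0.0, -1.0]]
ft_force: [1.5, 0.3, -0.0]
grip_width: 0.0596
```

Call:
jog_arm(delta_rot=[[0, 0, 0], [0, 0, 0], [0, 0, 0]], xyz=[[0, 0, 2], [0, 0, 0], [0, 0, 0]], gripper=[6, 6, 6])

```text
t: 52.55
ee_pos: [0.4737, 0.0278, 0.102]
ee_rot: [[-0.023, -1.0, 0.0], [-1.0, 0.023, -0.0], [0.0, -0.0, -1.0]]
ft_force: [0.4, -0.2, 0.3]
grip_width: 0.06
```

```bash
python3 mv.py .4726 .0295 .01 -91.2
```

```text
t 52.55 pos [473.7  27.8 102. ] a -91.30 tilt 0.01 deg grip 60.0 mm F [ 0.4 -0.2  0.3] q1 0.47 q6 1.07
->  [0.4726, 0.0295, 0.01, -91.2] dist cm 9.2 turn 0.1 rows 2
  xyz [[-0.08, 0.06, 4.6], [-0.08, 0.06, 4.6]] rot [[0, 0, -0.05], [0, 0, -0.05]]
```

Call:
jog_arm(delta_rot=[[0, 0, 0], [0, 0, 0], [0, 0, 0], [0, 0, 0]], xyz=[[-0.2, 0.1, 4], [0, 0, 4], [0, 0, 0], [0, 0, 0]], gripper=[6, 6, 6, 6])

```text
t: 53.05
ee_pos: [0.4737, 0.0305, 0.0231]
ee_rot: [[-0.022, -1.0, 0.002], [-1.0, 0.022, 0.0], [-0.0, -0.002, -1.0]]
ft_force: [0.4, 0.1, -0.4]
grip_width: 0.0599
```

```bash
python3 mv.py .4726 .0295 .01 -91.2
```

```text
t 53.05 pos [473.7  30.5  23.1] a -91.25 tilt 0.09 deg grip 59.9 mm F [ 0.4  0.1 -0.4] q1 0.48 q6 1.07
->  [0.4726, 0.0295, 0.01, -91.2] dist cm 1.3 turn 0.0 rows 1
  xyz [[0.1, 0.1, 1.31]] rot [[0, 0, -0.05]]
```

Call:
jog_arm(delta_rot=[[0, 0, 0], [0, 0, 0], [0, 0, 0], [0, 0, 0], [0, 0, 0]], xyz=[[0, 0, 1], [0, 0, 0.3], [0, 0, 0], [0, 0, 0], [0, 0, 0]], gripper=[6, 6, 4, 3, 3], squeeze=20)

```text
t: 53.68
ee_pos: [0.4728, 0.0296, 0.0088]
ee_rot: [[-0.023, -1.0, 0.0], [-1.0, 0.023, 0.0], [-0.0, -0.0, -1.0]]
ft_force: [1.3, -0.1, 1.0]
grip_width: 0.0439
```

Call:
jog_arm(delta_rot=[[0, 0, 0], [0, 0, 0], [0, 0, 0]], xyz=[[0, 0, 0], [0, 0, 0], [0, 0, 0]], gripper=[3, 3, 3])

```text
t: 54.05
ee_pos: [0.4728, 0.0296, 0.0087]
ee_rot: [[-0.023, -1.0, 0.0], [-1.0, 0.023, 0.0], [-0.0, -0.0, -1.0]]
ft_force: [-0.0, -0.6, 3.8]
grip_width: 0.0441
```

```bash
python3 mv.py .4775 .0335 .02 -91.2
```

```text
t 54.05 pos [472.8  29.6   8.7] a -91.34 tilt 0.02 deg grip 44.1 mm F [-0.  -0.6  3.8] q1 0.48 q6 1.07
->  [0.4775, 0.0335, 0.02, -91.2] dist cm 1.3 turn 0.1 rows 1
  xyz [[-0.4, -0.46, -1.13]] rot [[0, 0, -0.14]]
```

Call:
jog_arm(delta_rot=[[0, 0, 0], [0, 0, -0.2], [0, 0, 0], [0, 0, 0]], xyz=[[0, 0, -1], [-0.4, -0.45, 0], [0, 0, 0], [0, 0, 0]], gripper=[3, 3, 3, 3], squeeze=30)

```text
t: 54.55
ee_pos: [0.4771, 0.0335, 0.0184]
ee_rot: [[-0.02, -1.0, -0.0], [-1.0, 0.02, -0.0], [0.0, 0.0, -1.0]]
ft_force: [-0.2, -0.4, -2.3]
grip_width: 0.0436
```

```bash
python3 mv.py .4775 .0335 .009 -91.1
```

```text
t 54.55 pos [477.1  33.5  18.4] a -91.14 tilt 0.03 deg grip 43.6 mm F [-0.2 -0.4 -2.3] q1 0.48 q6 1.07
->  [0.4775, 0.0335, 0.009, -91.1] dist cm 0.9 turn 0.0 rows 1
  xyz [[-0.0, -0.04, 0.94]] rot [[0, 0, -0.04]]
```

Call:
jog_arm(delta_rot=[[0, 0, 0], [0, 0, 0], [0, 0, 0]], xyz=[[0, 0, 0.7], [0, 0, 0.2], [0, 0, 0]], gripper=[3, 3, 3])

```text
t: 54.92
ee_pos: [0.477, 0.0333, 0.0092]
ee_rot: [[-0.02, -1.0, -0.001], [-1.0, 0.02, -0.0], [0.0, 0.001, -1.0]]
ft_force: [0.3, 0.4, -0.8]
grip_width: 0.0438
```

Call:
jog_arm(delta_rot=[[0, 0, 0], [0, 0, 0], [0, 0, 0], [0, 0, 0], [0, 0, 0]], xyz=[[0, 0, 0], [0, 0, 0], [0, 0, -5], [0, 0, -6], [0, 5, -3]], gripper=[5, 6, 6, 6, 6])

```text
t: 55.55
ee_pos: [0.4303, 0.0356, 0.1528]
ee_rot: [[-0.02, -1.0, 0.005], [-1.0, 0.02, 0.001], [-0.002, -0.005, -1.0]]
ft_force: [-1.1, 0.4, 0.5]
grip_width: 0.0601
```

Call:
jog_arm(delta_rot=[[0, 0, 0], [0, 0, 0], [0, 0, 0], [0, 0, 0], [0, 0, 0]], xyz=[[-3, 3, -2], [-6, 2, -1], [-6, 0, 0], [-6, 0, 0], [-6, 0, 0]], gripper=[6, 6, 6, 6, 6])

```text
t: 56.18
ee_pos: [0.3827, 0.3061, 0.1799]
ee_rot: [[-0.019, -1.0, 0.001], [-1.0, 0.019, 0.001], [-0.001, -0.001, -1.0]]
ft_force: [0.7, -0.5, 0.2]
grip_width: 0.0603
```

```bash
python3 mv.py; python3 bays.py car3,.4775,.0335,-.02
python3 - <<'E'
from h import *
for c,x,y in(('top',160,130),('scene',140,150)):
    p=shot(c); cv2.imwrite(f'pics/e2{c}.png',cv2.resize(p['frame'][y:y+195,x:x+270,::-1],None,fx=2.9,fy=2.9,interpolation=cv2.INTER_CUBIC))
E
```

```text
t 56.17 pos [382.7 306.1 179.9] a -91.10 tilt 0.08 deg grip 60.3 mm F [ 0.7 -0.5  0.2] q1 1.08 q6 0.47
car1 top [ 0.476  -0.0533 -0.0165] 0.05 | sc [ 0.4914 -0.0542  0.1213] 1.13
car2 top [ 0.4771  0.1219 -0.0219] 0.18 | sc [ 0.4701  0.1169 -0.0136] 1.12
car3 top [ 0.4762  0.0334 -0.0104] 0.02 | sc [0.457  0.0274 0.1148] 0.6
car4 top [ 0.4729 -0.1411 -0.0231] 0.12 | sc [ 0.504  -0.1396 -0.0074] 1.1
mat top (array([ 0.4756, -0.0104, -0.0241]), np.float64(0.22683782875537872)) sc (array([ 0.4753, -0.0073, -0.0246]), np.float64(0.5365689396858215))
```

View pics/bt.png

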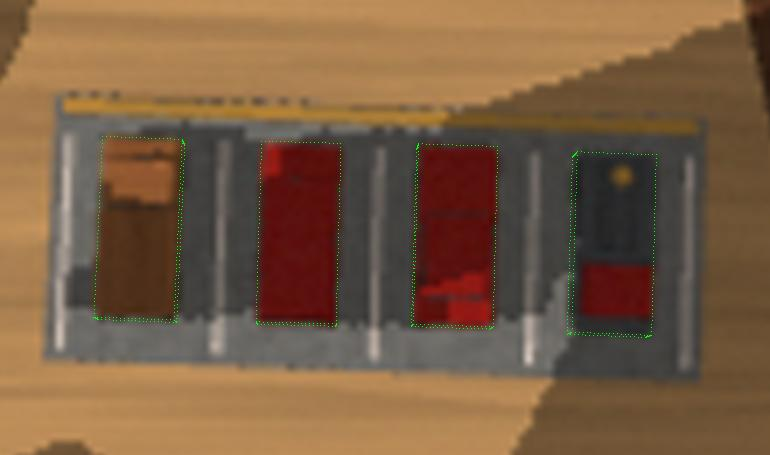

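View pics/e2top.png

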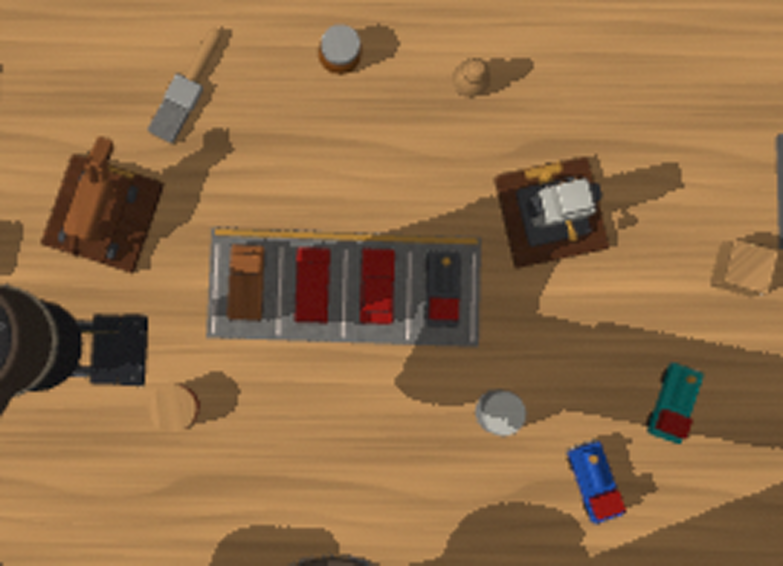

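View pics/e2scene.png

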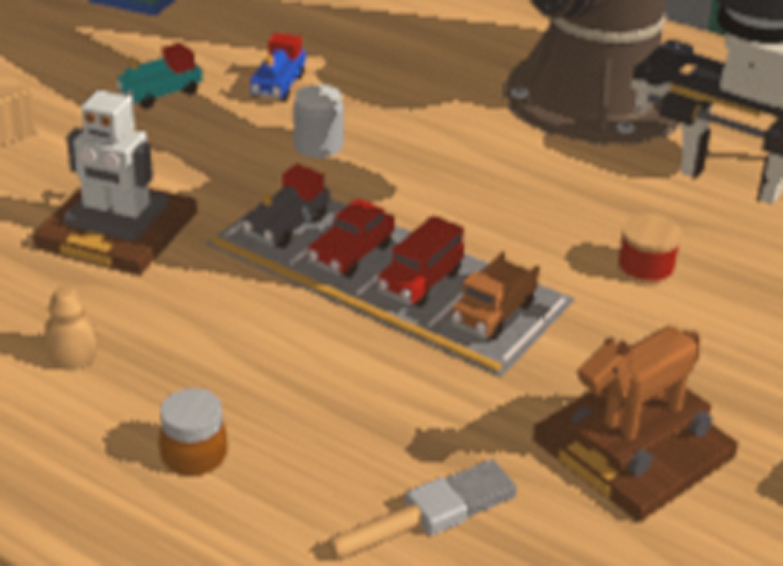

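Run:
```python
from fit import *
p=shot('top'); q=dict(p); 
f=p['frame'].astype(float); f=np.clip((f/255)**.5*255*1.1,0,255).astype(np.uint8); q['frame']=f
yaw=-.298; ims=[]
for off in(None,-.001,-.007):
    B=[] if off is None else [([box(-.06,.06,-.03,.03,.012,.02)],[.571+off*np.cos(yaw),.319+off*np.sin(yaw),yaw,.02]),('plinth',[.571,.319,yaw])]
    overlay(q,B,'tmp.png',(170,222,176,228),7.6); ims.append(cv2.imread('pics/tmp.png')[:390,:395])
cv2.imwrite('pics/hz1.png',np.hstack(ims[:2]));cv2.imwrite('pics/hz2.png',np.hstack([ims[2],ims[0]]))
```

```text
(no output)
```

View pics/hz1.png

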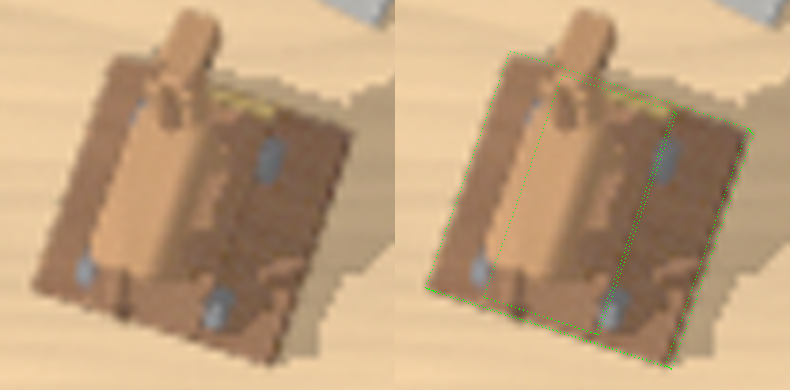

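View pics/hz2.png

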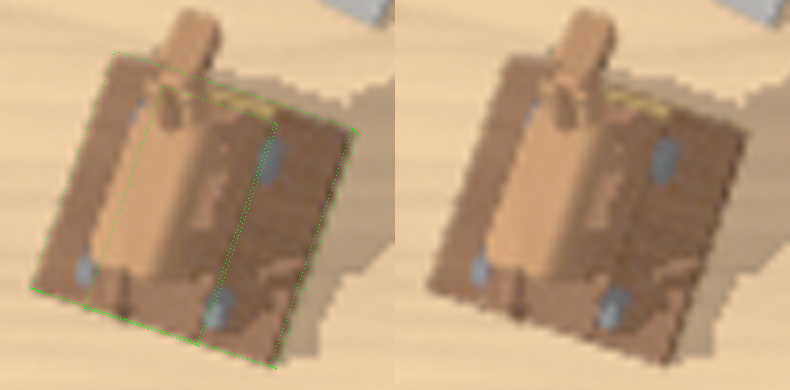

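```bash
python3 mv.py .5688 .322 .22 -107.2 .5688 .322 .084 -107.2
```

```text
t 56.42 pos [382.7 303.7 179. ] a -91.11 tilt 0.06 deg grip 59.7 mm F [-0.6 -0.5  0.5] q1 1.07 q6 0.48
->  [0.5688, 0.322, 0.22, -107.2] dist cm 19.1 turn -16.1 rows 4
  xyz [[-0.55, -4.64, -1.03], [-0.87, -4.59, -1.03], [-1.19, -4.52, -1.03], [-1.51, -4.43, -1.03]] rot [[0, 0, 4.02], [0, 0, 4.02], [0, 0, 4.02], [0, 0, 4.02]]
->  [0.5688, 0.322, 0.084, -107.2] dist cm 13.6 turn 0.0 rows 3
  xyz [[0.0, 0.0, 4.53], [0.0, 0.0, 4.53], [0.0, 0.0, 4.53]] rot [[0, 0, -0.0], [0, 0, -0.0], [0, 0, -0.0]]
```

Call:
jog_arm(delta_rot=[[0, 0, 0], [0, 0, 4], [0, 0, 4], [0, 0, 4], [0, 0, 4]], xyz=[[0, 0, -4.5], [-0.5, -4.6, 0], [-0.9, -4.6, 0], [-1.2, -4.5, 0], [-1.5, -4.4, 0]], gripper=[7, 7, 7, 7, 7])

```text
t: 57.05
ee_pos: [0.5699, 0.3206, 0.2248]
ee_rot: [[-0.298, -0.954, 0.0], [-0.954, 0.298, 0.0], [-0.0, -0.0, -1.0]]
ft_force: [-0.1, 1.7, 0.5]
grip_width: 0.0701
```

Call:
jog_arm(delta_rot=[[0, 0, 0], [0, 0, 0], [0, 0, 0]], xyz=[[0, 0, 4], [0, 0, 1], [0, 0, 0]], gripper=[7, 7, 7])

```text
t: 57.42
ee_pos: [0.568, 0.3212, 0.1745]
ee_rot: [[-0.295, -0.956, -0.001], [-0.956, 0.295, -0.001], [0.001, 0.0, -1.0]]
ft_force: [0.2, -0.0, -0.1]
grip_width: 0.07
```

```bash
python3 mv.py .5688 .322 .084 -107.2
```

```text
t 57.42 pos [568.  321.2 174.5] a -107.15 tilt 0.07 deg grip 70.0 mm F [ 0.2 -0.  -0.1] q1 0.81 q6 0.46
->  [0.5688, 0.322, 0.084, -107.2] dist cm 9.1 turn -0.0 rows 2
  xyz [[-0.05, -0.03, 4.53], [-0.05, -0.03, 4.53]] rot [[0, 0, 0.02], [0, 0, 0.02]]
```

Call:
jog_arm(delta_rot=[[0, 0, 0], [0, 0, 0], [0, 0, 0], [0, 0, 0]], xyz=[[-0.1, 0, 4.5], [0, 0, 4], [0, 0, 0.5], [0, 0, 0]], gripper=[7, 7, 7, 7])

```text
t: 57.92
ee_pos: [0.5695, 0.3239, 0.0865]
ee_rot: [[-0.294, -0.956, 0.002], [-0.956, 0.294, 0.001], [-0.002, -0.002, -1.0]]
ft_force: [0.8, -0.4, 0.6]
grip_width: 0.0701
```

Call:
jog_arm(delta_rot=[[0, 0, 0], [0, 0, 0], [0, 0, 0], [0, 0, 0], [0, 0, 0]], xyz=[[0, 0, 0], [0, 0, 0], [0, 0, 0], [0, 0, 0], [0, 0, 0]], gripper=[5, 4, 2.5, 2.5, 2.5], squeeze=25)

```text
t: 58.55
ee_pos: [0.5687, 0.323, 0.0846]
ee_rot: [[-0.295, -0.956, 0.0], [-0.956, 0.295, -0.0], [0.0, -0.0, -1.0]]
ft_force: [-1.1, -1.9, 2.9]
grip_width: 0.0379
```

Call:
jog_arm(delta_rot=[[0, 0, 0], [0, 0, 0], [0, 0, 0], [0, 0, 0]], xyz=[[0, 0, 0], [0, 0, 0], [0, 0, 0], [0, 0, 0]], gripper=[2.5, 2.5, 2.5, 2.5])

```text
t: 59.05
ee_pos: [0.5687, 0.323, 0.0846]
ee_rot: [[-0.295, -0.956, 0.0], [-0.956, 0.295, -0.0], [0.0, -0.0, -1.0]]
ft_force: [-1.2, -2.2, 4.4]
grip_width: 0.0379
```

```bash
python3 mv.py .5688 .322 .084 -107.2
```

```text
t 59.05 pos [568.7 323.   84.6] a -107.14 tilt 0.01 deg grip 37.9 mm F [-1.2 -2.2  4.4] q1 0.81 q6 0.46
->  [0.5688, 0.322, 0.084, -107.2] dist cm 0.1 turn -0.1 rows 1
  xyz [[0.1, -0.04, 0.06]] rot [[0, 0, 0.06]]
```

Call:
jog_arm(delta_rot=[[0, 0, 0], [0, 0, 0], [0, 0, 0], [0, 0, 0]], xyz=[[0, 0, -0.7], [0.2, -0.45, 0], [0, 0, 0], [0, 0, 0]], gripper=[2.5, 2.5, 2.5, 2.5], squeeze=35)

```text
t: 59.55
ee_pos: [0.5723, 0.3197, 0.0908]
ee_rot: [[-0.295, -0.955, -0.001], [-0.955, 0.295, -0.0], [0.001, 0.0, -1.0]]
ft_force: [0.3, 0.1, -3.4]
grip_width: 0.038
```

```bash
python3 mv.py .5724 .3198 .084 -107.2
```

```text
t 59.55 pos [572.3 319.7  90.8] a -107.16 tilt 0.04 deg grip 38.0 mm F [ 0.3  0.1 -3.4] q1 0.81 q6 0.47
->  [0.5724, 0.3198, 0.084, -107.2] dist cm 0.7 turn -0.0 rows 1
  xyz [[-0.02, -0.01, 0.68]] rot [[0, 0, 0.04]]
```

Call:
jog_arm(delta_rot=[[0, 0, 0], [0, 0, 0], [0, 0, 0]], xyz=[[0, 0, 0.4], [0, 0, 0.25], [0, 0, 0]], gripper=[2.5, 2.5, 2.5])

```text
t: 59.92
ee_pos: [0.5723, 0.3199, 0.0848]
ee_rot: [[-0.295, -0.956, -0.0], [-0.956, 0.295, -0.0], [0.0, 0.0, -1.0]]
ft_force: [-0.2, 0.2, -1.9]
grip_width: 0.0378
```

Call:
jog_arm(delta_rot=[[0, 0, 0], [0, 0, 0], [0, 0, 0], [0, 0, 0], [0, 0, 0]], xyz=[[0, 0, 0], [0, 0, 0], [0, 0, -4], [0, 0, -6], [0, 0, -5]], gripper=[5, 6.5, 6.5, 6.5, 6.5])

```text
t: 60.55
ee_pos: [0.5728, 0.3201, 0.2376]
ee_rot: [[-0.294, -0.956, 0.002], [-0.956, 0.295, 0.001], [-0.001, -0.001, -1.0]]
ft_force: [-0.1, 0.3, 0.3]
grip_width: 0.0648
```

Call:
jog_arm(delta_rot=[[0, 0, 0], [0, 0, 0], [0, 0, 0], [0, 0, 0], [0, 0, 0]], xyz=[[3, 4, 0], [4, 4, 0], [4, 4, 0], [4, 4, 0], [0, 0, 0]], gripper=[6.5, 6.5, 6.5, 6.5, 6.5])

```text
t: 61.18
ee_pos: [0.373, 0.222, 0.236]
ee_rot: [[-0.294, -0.956, 0.001], [-0.956, 0.294, 0.003], [-0.003, -0.0, -1.0]]
ft_force: [0.9, 0.6, -0.0]
grip_width: 0.0648
```

Call:
jog_arm(delta_rot=[[0, 0, 0], [0, 0, 0], [0, 0, 0], [0, 0, 0], [0, 0, 0]], xyz=[[5, 1, 0], [5, 0, 0], [5, 0, 0], [5, 0, 0], [0, 0, 0]], gripper=[6.5, 6.5, 6.5, 6.5, 6.5])

```text
t: 61.8
ee_pos: [0.3063, 0.0338, 0.2354]
ee_rot: [[-0.297, -0.955, 0.002], [-0.955, 0.297, 0.002], [-0.002, -0.001, -1.0]]
ft_force: [-0.1, 0.5, -0.3]
grip_width: 0.0649
```

```bash
python3 mv.py
python3 - <<'E'
from fit import *
p=shot('top'); q=dict(p); 
f=p['frame'].astype(float); f=np.clip((f/255)**.5*255*1.1,0,255).astype(np.uint8); q['frame']=f
yaw=-.298; ims=[]
for off in(None,0):
    B=[] if off is None else [([box(-.06,.06,-.03,.03,.012,.02)],[.571,.319,yaw,.02]),('plinth',[.571,.319,yaw])]
    overlay(q,B,'tmp.png',(170,222,176,228),7.6); ims.append(cv2.imread('pics/tmp.png')[:390,:395])
cv2.imwrite('pics/hy.png',np.hstack(ims))
s=shot('scene','fs.png'); cv2.imwrite('pics/ft.png',p['frame'][:,:,::-1])
E
```

```text
t 61.80 pos [306.3  33.8 235.4] a -107.28 tilt 0.15 deg grip 64.9 mm F [-0.1  0.5 -0.3] q1 0.78 q6 0.49
```

View pics/hy.png

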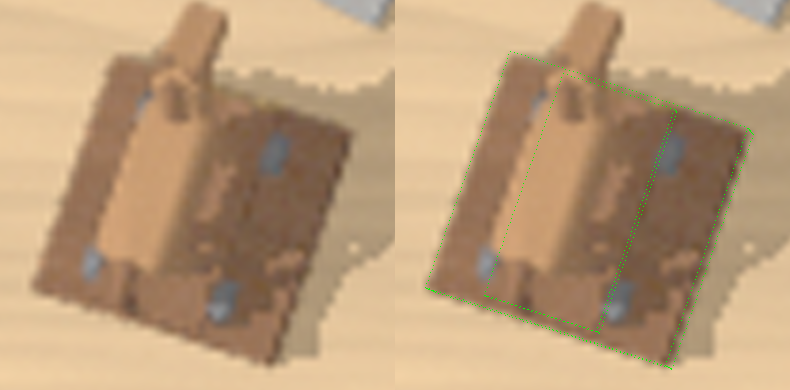

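View pics/fs.png

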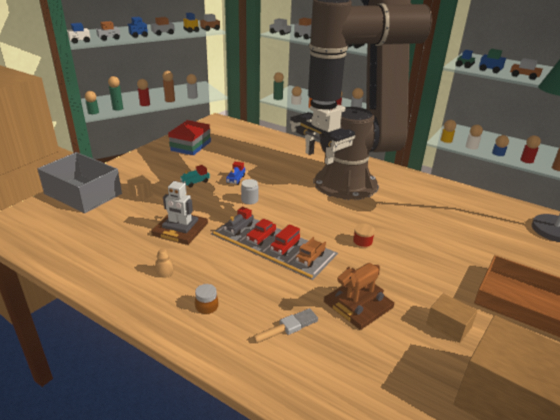

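View pics/ft.png

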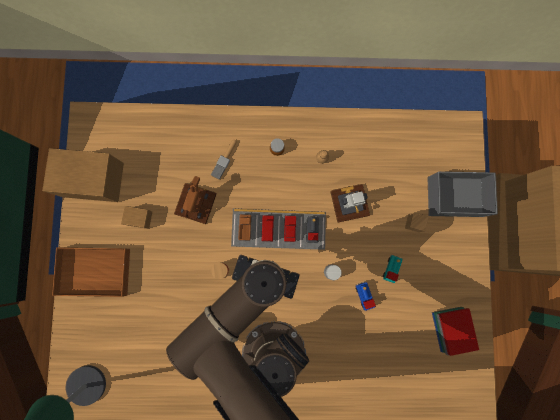

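```bash
python3 bays.py car3,.4775,.0335,-.02 | cut -c1-60; python3 -c "
from plant import manip; print(manip.hand_in())"
```

```text
car1 top [ 0.4771 -0.0535 -0.0304] 0.08 | sc [ 0.4729 -0.061
car2 top [ 0.4776  0.1224 -0.0342] 0.05 | sc [ 0.4695  0.116
car3 top [ 0.4782  0.0335 -0.0072] 0.04 | sc [0.4588 0.0281 
car4 top [ 0.4853 -0.1228 -0.0604] 0.41 | sc [ 0.4985 -0.120
mat top (array([ 0.4756, -0.0108, -0.0266]), np.float64(0.09
the job is handed in; nothing more can be done
None
```

The robot and horse are swapped and all four vehicles are parked, and I handed the job in at about 62 s. I got no verdict back.

**Swap:** The toy robot stands on the right plinth and the horse on the left, each facing its brass mark. I set the toy robot down on the mat for a moment while I moved the horse. The horse first sat about 5 mm too far back, so I picked it up again and shifted it. In the last top picture it is about 2 mm off the middle, judged by its wheels.

**Cars:** The steam engine, saloon, bus and pick-up are in bays 1 to 4 in that order, noses to the kerb. The bus was knocked about 3 cm out of its bay partway through, so I dragged it clear of the pick-up and parked it again. While I dragged it, the wrist force reached about 35 N.

**Last checks:** In the final top-camera fits the saloon, bus and pick-up are within about 2 mm and 1° of their bay middles. I left the other things and the blue and turquoise engines alone, and they look unmoved.

**What disagreed:**
- **Steam engine:** The last top fit put it about 2 cm off. It lay in shadow and the fit was poor. A clean top fit about 5 s earlier had it within about 2 mm, and the engine still looks in place in the final pictures.
- **Toy robot:** The box fit gave a wrong turn, about 20° off. The overlay and the gripper pose at release both show it centred and square.
- **Scene camera:** Its fits ran a few millimetres off the top camera's for the plinths and mat, and 1–2 cm off for some parked cars. I relied on the top camera.

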